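# Hang the fired glaze-test tiles on the display rail

## Task

Prise the shut lid of the wooden tile box up with the flat blade tool that lies on the mat (blade under the lid's front lip) and swing the lid right open. Hook every tile hanger that is in the box onto the rail between the dark mark ring and the rail's end nearest the box, and slide it along the rail, without lifting it off, until the whole hanger is past the ring. At the end all hangers hang freely there, the box lid is fully shut again, the blade tool lies flat back on its mat, and the bowl, the jar and the stick are undisturbed.

Things in the scene. Friction and masses are not known exactly. Their poses are not given: they have to be found in the camera images.
- tile_box: plywood box fixed to the bench, 90 (x) x 236 (y) x 135 mm high, walls and floor 6 mm; origin: centre of its underside; z up, +x to the hinge side, -x the front. Four slots (11 x 40 mm, 24 mm deep) in a row at y = -69, -23, 23, 69 mm, x = 0, hold the hangers' tiles on the floor, turned as the box is (their +x is the box's); an upright hanger just lifts out
- box_ledge (a point): middle of the outer top edge of the ledge that runs along the box's front wall: 59 mm in front of the box's centre, 125 mm above the bench. Between it and the shut lid's lip is a gap 10 mm high and 14 mm deep, closed behind by the box wall, for the blade
- box_hinge (a point): the lid's hinge axis (parallel to the box's y) at the middle of the box's far upper rim: 45 mm along the box's +x and 135 mm above the bench
- lid (a joint): lid angle in rad: 0 shut, grows as the front lip rises, stop at 1.9 (leaning back past upright). The lid is a plywood plate 104 mm long from hinge to lip, 236 mm wide, 8 mm thick, 120 g; its lip overhangs the box front by 14 mm. The stiff hinge holds it where it is left; about 1.5 N at the lip moves it
- lid_lip (a point): middle of the lower edge of the lid's front lip (moves with the lid)
- rail_mark (a point): point on the rail's axis near mid-length, where the dark 8 mm wide mark ring is drawn (no bump); z up, y along the rail. Fixed 10 mm steel bar, axis 160 mm above the bench, on posts 14 mm square, 166 mm tall, at y = -150 and 190 mm. y below 0: end towards the box, where hangers are hooked on from the -x side, their +x along the rail's +x; y above 0: where they must end
- hanger1_mid (a point): one of up to four identical tile hangers (absent: None), upright in a box slot at the start, 126 mm tall, about 70 g. This point: on the centre line, 61 mm above the tile's lower edge. z up, y along the hook's channel (the rail's direction), +x the way the hook's mouth opens. On top a flat grip tab 24 (x) x 10 (y) mm, free from 28 (crown ridge) to 65 mm above this point, on a 28 mm wide hook
- hanger2_mid (a point): tile hanger like hanger1, same point and axes. All: terracotta tile 8 (x) x 36 (y) x 42 mm at the bottom; the hook's front leg at x -18..-13 mm, its crown a roof-shaped seat, its back lip at x +13..+18 mm. Mouth: 22 mm high gap between the lip (bottom 7 mm above this point) and the tile's cap (top 15 mm below it); the 10 mm rail enters best 4 mm below this point
- hanger3_mid (a point): tile hanger like hanger1, same point and axes. All: when one hangs, the rail's axis lies about 15 mm above this point and the hanger's z is upright; to hook, bring it along its +x with the rail level with the mouth until the rail is under the crown, then lower it about 19 mm
- hanger4_mid (a point): tile hanger like hanger1, same point and axes
- mat: thin grey plastic mat fixed to the bench, 220 (x) x 140 (y) x 2 mm; origin: centre of its underside
- blade_mid (a point): blade tool, 155 mm long along its x, lying on the mat; this point is the middle of its length and half-way up (8 mm above its underside). Wooden handle 26 wide (y) x 16 mm high from x = -77.5 to 22.5 mm; flat steel blade 30 wide x 3 mm thick, level with this point, from x = 22.5 to 77.5 mm (tip). About 70 g, balances about 2 mm on the handle side of this point
- blade_tip (a point): middle of the blade's front edge
- bowl: white bowl, 100 mm across, 45 mm high, to be left alone; origin under its centre
- glaze_jar: lidded jar, 60 mm across, 75 mm high, to be left alone; origin under its centre
- stick: wooden modelling stick, 170 mm long, 12 mm thick, lying on the bench, to be left alone
Mind the look-alikes: they are no part of the job. Of the things shaped like the part that bears blade_mid, the dark wooden one is meant.

How it is judged:
By the outcome, as a careful person would: the job done as asked, in the order asked, and still so for the second after the job is handed in, with the robot touching nothing.
Of hanger1, hanger2, hanger3, hanger4 only 3 to 4 are there at a start; the rules pass over those that are not, and their reading is None.
At some moment in a run one of blade may be knocked a few centimetres aside while the robot is not near it.
It also fails if it takes over 210 s, if anything falls off the work surface, if the arm or the gripper's body presses on something with over 40 N, if the wrist force passes 120 N, or if a joint passes its speed limit or range.

## Robot

A 7-joint arm with a two-finger parallel gripper is mounted at the origin on the work surface. World frame = base frame: x ahead of the robot, y to its left, z up, the work surface at z = 0. Lengths are in m, angles in rad, forces in N, time in s.
With the tool pointing down it reaches from about 0.425 to 0.925 m from the base axis. Payload 6.8 kg.
Tool frame: the origin (TCP) lies between the finger pads; the fingertips stand robot.tips_ahead ahead of it and the grasp point (between the pads) lies 11 mm behind it (robot.tips_ahead is the distance from the TCP to the fingertips, in m); x points along the fingers, y is the direction in which the jaws open and shut, and the axes are right-handed (so a half turn about x gives the same grasp; the last joint's range is limited). The gripper opens to 88 mm and grips with 3 to 60 N. Pads are 20 mm wide; open, the fingers measure 115 mm over their backs; the gripper's body (75 mm by 178 mm) begins 61 mm behind the grasp point.
Start: joints at [-1.263, 0.477, 0.022, 1.555, -0.011, 1.109, -0.083], TCP at [0.273, 0.618, 0.209] pointing down, gripper open.
Joint ranges: [-2.96, 2.96], [-0.34, 2.1], [-1.41, 1.46], [0.24, 2.44], [-1.37, 4.51], [0.17, 1.92], [-2.96, 2.96]. Speed limits (rad/s): [2.39, 2.39, 3.14, 3.14, 3.14, 3.14, 3.14].

## Interface

Orientations are given as a unit quaternion [x, y, z, w].
In Python, from bench import robot, capture, camera_params gives the robot as it stands.
- The arm moves only by the tool play_rows, never from a script. Its argument "deltas" is a list of rows, each a list of 7 numbers: the gripper command: -1 is fully open, 1 is shut, values between are in proportion, then the shift along the tool's x, y, z in cm, then the turn, a rotation vector about the tool's x, y, z in rad. A call has 1 to 10 rows; each row shifts and turns the commanded pose from where the row before left it, along the tool's axes as they then stand; what a row does not reach is not made up. A row lasts 1/10 s, in which the tool goes at most 50 mm and 8.59 degrees, less where a joint would pass 70% of its speed; a pose out of reach is approached as far as the arm can. A call is refused whole if a number of a shift passes 5 or a number of a turn 0.15, either way. A call with a gripper value outside its range is refused whole. The fingers move at their own pace and stop on an object; "grip_force" is the grip in N (left out, the last holds). Time passes only in rows, so rows that do not move let the fingers close. It gives the time, the measured TCP pose, the force and the opening at its end, in the units of the state.
- robot.state(): the state, without advancing time (a new reading comes with each control period).
- capture(name): name is "scene" or "top"; returns the picture (384x512x3 uint8, red, green, blue); there is no depth.
- camera_params(name): a dict with "intrinsics" (3x3 intrinsics, pixels), "D" ([k1, k2, p1, p2, k3] as OpenCV has them; the pictures are not rectified), "pose" (4x4, takes a point from camera to world coordinates). Camera axes: x right, y up, looking along -z (the intrinsics and any distortion apply to the point x, -y, -z); pixel columns grow to the right and rows downward; lengths in m; the calibration is good to about 2 mm. A picture is of the moment at which its call begins. camera_params takes no time and is no camera call.
- robot.sign_off(): hands the job in, once; it reports no verdict.
The state is a dict: "t": time; "joints": joint angles; "joint_velocities": joint speeds; "joint_torque": joint torques, N m; "tcp_pos": TCP position; "eef_rot": TCP orientation; "ft_force": force on the tool from outside, world axes, zero at the start; "torque": the same for the moment, N m; "finger_gap": finger opening in m.
Only numpy, scipy, OpenCV 4.12 (cv2) and the standard library are available. Lean on these libraries where they do the work, as an engineer would, in place of code of your own. Each camera call takes 0.05 s, during which the arm holds its last target.

## Working session

There is one attempt and no reset: what is moved stays moved. The work goes in short steps, Python scripts to look and compute and a tool call to move; the robot and the scene stay as the last step left them, time stands still between calls to the robot, and variables do not carry over. Pictures are saved under pics/ and viewed, and the job is handed in when it is done.

Besides the shell and the picture viewer there is one more tool, called after "Call:" by a JSON object that holds its "fn" and its "kwargs", one argument or row to a line. play_rows: Moves the arm, as the interface text tells. Its arguments: {"type":"object","properties":{"deltas":{"type":"array"},"grip_force":{"type":"number"}},"required":["deltas"]}

```bash
ls -la; mkdir -p pics; python3 - <<'E'
from bench import robot, capture, camera_params
import cv2, numpy as np
np.set_printoptions(precision=4,suppress=True)
for n in ["scene","top"]:
    im=capture(n); cv2.imwrite(f"pics/{n}0.png",im[:,:,::-1])
    p=camera_params(n); print(n,p["intrinsics"],p["D"],p["pose"])
s=robot.state(); print(s, robot.tips_ahead)
E
```

```text
total 12
drwxr-xr-x  3 agent agent 4096 Dec  6 14:24 .
drwxr-xr-x 23 root  root  4096 Dec  6 14:24 ..
drwxr-xr-x  2 agent agent 4096 Dec  6 14:24 pics
scene [[388.1707   0.     259.123 ]
 [  0.     388.1707 193.0524]
 [  0.       0.       1.    ]] [-0.0704  0.      0.      0.      0.    ] [[-0.1334 -0.6022  0.7871  1.2924]
 [ 0.9908 -0.063   0.1197  0.0935]
 [-0.0225  0.7959  0.6051  0.7099]
 [ 0.      0.      0.      1.    ]]
top [[423.7485   0.     259.1017]
 [  0.     423.7485 187.6735]
 [  0.       0.       1.    ]] [-0.0069  0.      0.      0.      0.    ] [[ 0.002   0.9923 -0.1239  0.4151]
 [-1.      0.0008 -0.0093 -0.045 ]
 [-0.0091  0.1239  0.9922  1.2387]
 [ 0.      0.      0.      1.    ]]
{'t': 0.1, 'joints': array([-1.2631,  0.4777,  0.0223,  1.5563, -0.0115,  1.1093, -0.0831]), 'joint_velocities': array([-0.0005, -0.0036,  0.    , -0.0024, -0.0003,  0.002 ,  0.0006]), 'joint_torque': array([  0.0042, -58.409 ,   1.5397, -27.3312,  -0.0542,   0.0131,
         0.0001]), 'tcp_pos': array([0.2724, 0.617 , 0.2078]), 'eef_rot': array([ 0.1454,  0.692 , -0.1465,  0.6918]), 'ft_force': array([-0.408 ,  0.2521, -0.0911]), 'torque': array([ 0.0351,  0.0086, -0.0037]), 'finger_gap': 0.08762005388565783} 0.008
```

View pics/scene0.png

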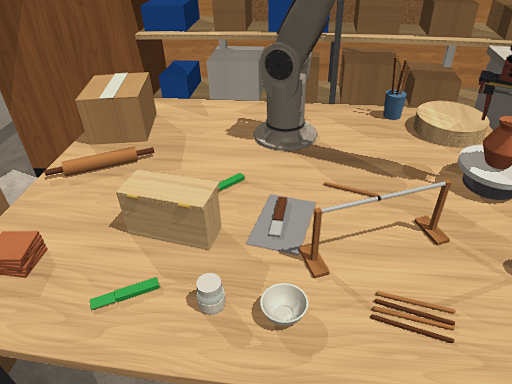

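View pics/top0.png

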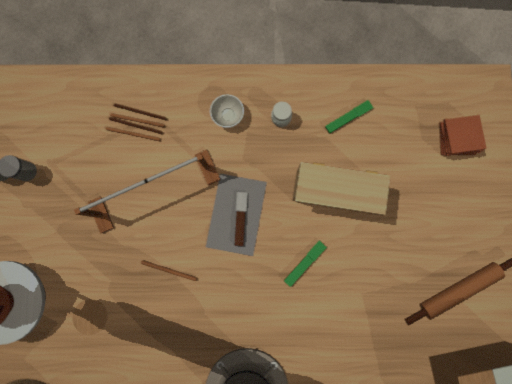

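```bash
cat > h.py <<'E'
from bench import robot, capture, camera_params
import cv2, numpy as np
np.set_printoptions(precision=4,suppress=True)
from scipy.spatial.transform import Rotation as R
from scipy.optimize import least_squares
F=np.diag([1,-1,-1])
def proj(n,P):
    p=camera_params(n);T=np.array(p["pose"]);P=np.atleast_2d(P).astype(float)
    c=((P-T[:3,3])@T[:3,:3])@F
    q,_=cv2.projectPoints(c,np.zeros(3),np.zeros(3),np.array(p["intrinsics"]),np.array(p["D"]))
    return q[:,0]
def ray(n,uv):
    p=camera_params(n);T=np.array(p["pose"])
    x=cv2.undistortPoints(np.array(uv,float).reshape(-1,1,2),np.array(p["intrinsics"]),np.array(p["D"]))[:,0]
    d=np.c_[x,np.ones(len(x))]@F@T[:3,:3].T
    return T[:3,3],d
def onz(n,uv,z):
    o,d=ray(n,uv); return o+d*((z-o[2])/d[:,2])[:,None]
def crop(im,x0,y0,w,h,k,fn):
    c=cv2.resize(im[y0:y0+h,x0:x0+w,::-1],None,fx=k,fy=k,interpolation=cv2.INTER_CUBIC)
    for i in range(0,w,10):
        cv2.line(c,(int((i+.5)*k),0),(int((i+.5)*k),4 if i%50 else 10),(0,0,255),1)
        if i%20==0: cv2.putText(c,str(x0+i),(int(i*k),18),0,.35,(0,0,255),1)
    for i in range(0,h,10):
        cv2.line(c,(0,int((i+.5)*k)),(5,int((i+.5)*k)),(0,0,255),1)
        if i%20==0: cv2.putText(c,str(y0+i),(6,int((i+.5)*k)+4),0,.35,(0,0,255),1)
    cv2.imwrite("pics/"+fn,c)
def st():
    s=robot.state();r=R.from_quat(s["eef_rot"]).as_matrix()
    print("t",round(s["t"],2),"tcp",s["tcp_pos"],"x",r[:,0],"y",r[:,1],"f",s["ft_force"],"gap",round(s["finger_gap"],4));return s
E
python3 - <<'E'
import cv2
from h import crop
s=cv2.imread("pics/scene0.png")[:,:,::-1];t=cv2.imread("pics/top0.png")[:,:,::-1]
crop(t,190,90,210,170,3.8,"a1.png")
crop(t,60,90,170,150,4.5,"a2.png")
crop(s,100,160,220,130,3.6,"a3.png")
crop(s,240,170,220,120,3.6,"a4.png")
E
```

```text
(no output)
```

View pics/a1.png

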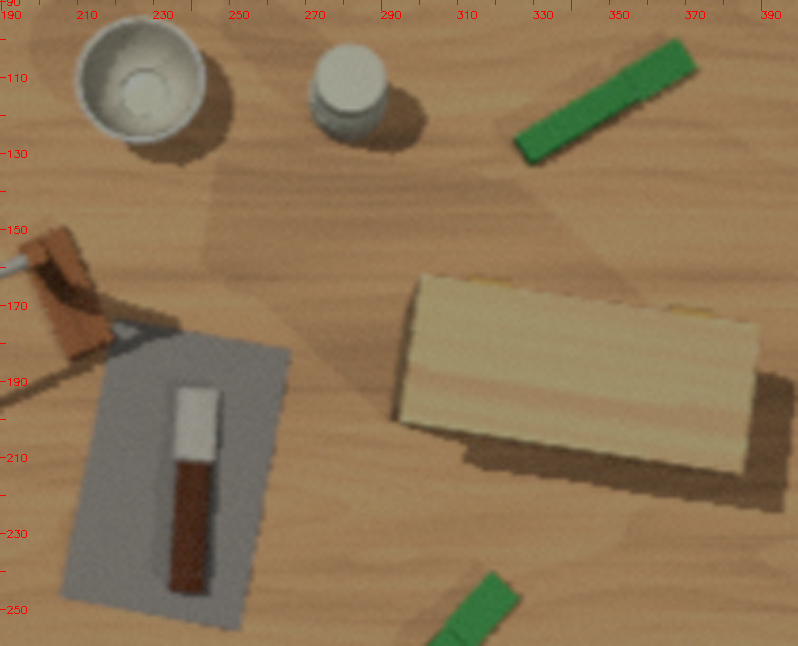

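View pics/a2.png

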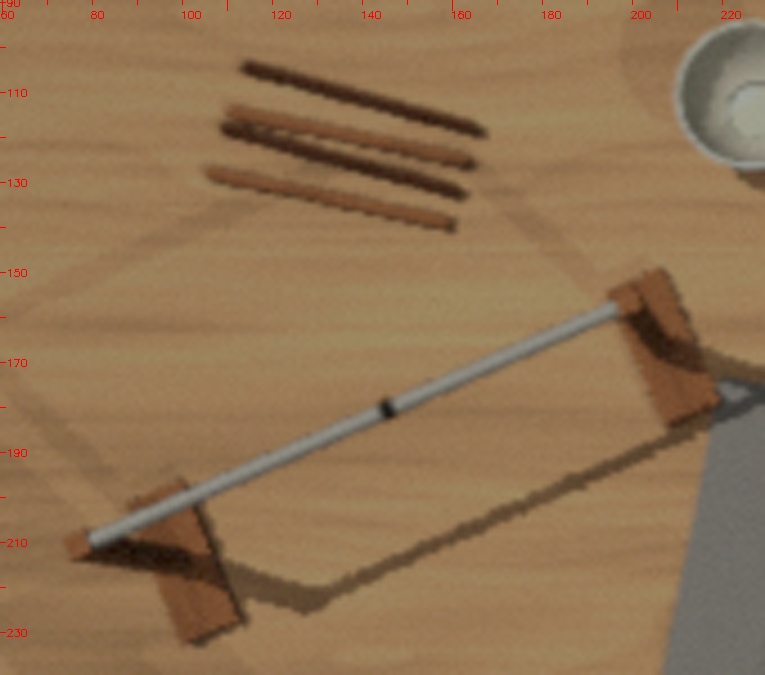

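View pics/a3.png

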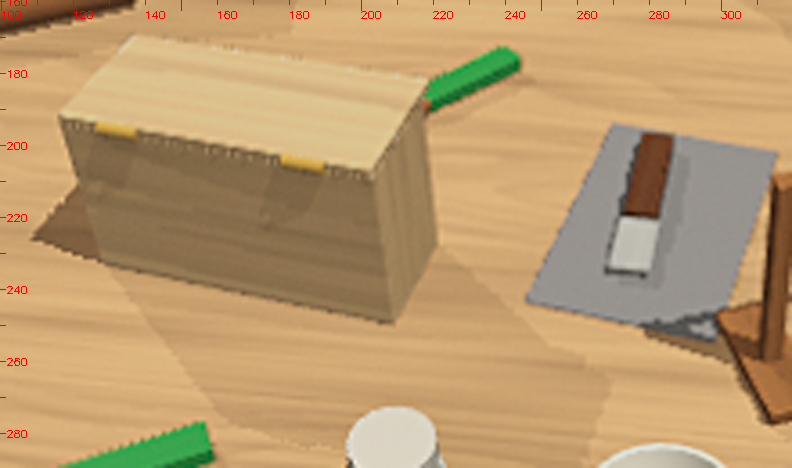

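View pics/a4.png

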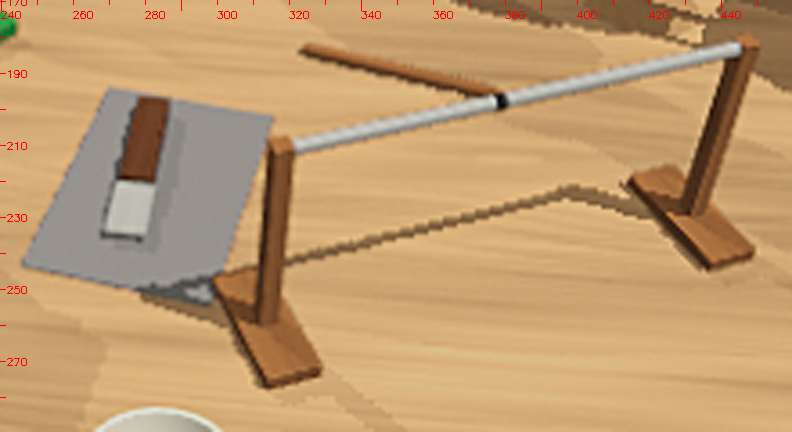

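```bash
cat > fit.py <<'E'
from h import *
def fit(obs,x0,mark=False,ex=None):
    # obs: (cam, local xyz, uv); pose = x,y,yaw
    def f(p):
        c,s=np.cos(p[2]),np.sin(p[2]);M=np.array([[c,-s,0],[s,c,0],[0,0,1]])
        return np.concatenate([proj(n,M@np.array(l)+[p[0],p[1],0])[0]-uv for n,l,uv in obs])
    r=least_squares(f,x0,loss='soft_l1'); return r.x,f(r.x).reshape(-1,2)
if __name__=="__main__":
    t,s="top","scene"
    box=[(t,[.045,.118,.143],[300.6,161.9]),(t,[.045,-.118,.143],[389.5,175]),(t,[-.059,-.118,.143],[385,214]),(t,[-.059,.118,.143],[294.8,200.6]),
     (s,[.045,-.118,.143],[116.2,191.7]),(s,[.045,.118,.143],[203.1,208.9]),(s,[-.059,.118,.143],[218.9,181.7]),(s,[-.059,-.118,.143],[136.4,169.5]),(s,[.045,.118,0],[208.7,249.2]),(s,[.045,-.118,0],[130.1,233.1])]
    print("box",*fit(box,[.6,-.3,0]))
    mat=[(t,[.11,-.07,.002],[266.3,181.6]),(t,[-.11,-.07,.002],[252.7,255.3]),(t,[-.11,.07,.002],[205.8,246.6]),
     (s,[-.11,-.07,.002],[270.1,193.9]),(s,[-.11,.07,.002],[315.3,202]),(s,[.11,-.07,.002],[245.6,242.8])]
    print("mat",*fit(mat,[.5,0,0]))
    rail=[(t,[0,0,.165],[145.5,180.2]),(s,[0,0,.165],[379,197.6]),(t,[0,-.15,.166],[198.4,156.2]),(t,[0,.19,.166],[76.6,210.6]),(s,[0,-.15,.166],[317.6,209.8]),(s,[0,.19,.166],[447.8,181.2])]
    print("rail",*fit(rail,[.5,.3,0]))
    bl=[(t,[.0775,0,.0115],[241.6,191.9]),(t,[-.0775,0,.018],[239.,245.8]),(t,[.0225,.013,.018],[190+175/3.8-.5,90+461/3.8-.5]),(t,[.0225,-.013,.018],[190+213/3.8-.5,90+462/3.8-.5]),
     (s,[.0775,-.015,.0115],[240+102/3.6-.5,170+233/3.6-.5]),(s,[.0775,.015,.0115],[240+143/3.6-.5,170+238/3.6-.5]),(s,[-.0775,-.013,.018],[240+139/3.6-.5,170+97/3.6-.5]),(s,[-.0775,.013,.018],[240+169/3.6-.5,170+99/3.6-.5])]
    print("blade",*fit(bl,[.5,.0,0]))
E
python3 fit.py
```

```text
box [ 0.5588 -0.2517 -0.1489] [[-0.702  -0.2145]
 [ 0.0054 -0.0681]
 [-0.0451  0.3338]
 [-0.4582  0.1248]
 [-0.8168 -0.2075]
 [-0.2676 -2.1035]
 [-0.0676 -0.1576]
 [ 0.4461 -0.5995]
 [ 0.3889  1.0433]
 [-1.718   0.5459]]
mat [ 0.4925  0.0343 -0.1793] [[-0.127  -0.21  ]
 [-0.1281  0.4185]
 [-0.7731  0.2717]
 [-0.596  -0.126 ]
 [ 0.1987 -0.068 ]
 [-0.6476  0.6553]]
rail [0.5691 0.2582 0.4259] [[-0.5692 -0.3236]
 [-0.6738 -0.8182]
 [ 0.0675 -0.1369]
 [-0.5198 -0.3117]
 [ 0.2374 -0.0704]
 [-0.4844 -0.0347]]
blade [ 0.4786  0.0209 -0.0526] [[ 0.2181 -0.037 ]
 [-0.5282 -0.3579]
 [ 0.5222 -0.5393]
 [-0.4857 -0.3163]
 [ 0.1717 -0.5588]
 [ 0.1506 -0.6708]
 [-0.5309 -0.4832]
 [ 0.0013 -0.1809]]
```

```bash
cat > plan.py <<'E'
from h import *
import sys,math
# plan.py x y z yaw n [dx pitch]: yaw = angle of tool frame such that tool y = (-sin yaw, cos yaw,0)*sgn
def target_R(yaw,sgn):
    y=sgn*np.array([-np.sin(yaw),np.cos(yaw),0]);x=np.array([0,0,-1.]);z=np.cross(x,y)
    return np.c_[x,y,z]
def plan(pos,yaw,n,sgn=None,cmd=None,tilt=0):
    s=robot.state();p=np.array(s["tcp_pos"]);Rc=R.from_quat(s["eef_rot"]).as_matrix()
    if sgn is None: sgn=1 if Rc[:,1]@np.array([-np.sin(yaw),np.cos(yaw),0])>0 else -1
    Rt=R.from_rotvec(tilt*np.array([-np.sin(yaw),np.cos(yaw),0])).as_matrix()@target_R(yaw,sgn)
    rv=R.from_matrix(Rc.T@Rt).as_rotvec()
    print("pos err",np.array(pos)-p,"rotvec",rv,"sgn",sgn)
    d=(np.array(pos)-p)/n
    for i in range(n):
        Ri=Rc@R.from_rotvec(rv*i/n).as_matrix()
        print(np.round(Ri.T@d*100,2).tolist(),np.round(rv/n,3).tolist())
if __name__=="__main__":
    a=[float(v) for v in sys.argv[1:]]
    st()
    plan(a[:3],a[3],int(a[4]),tilt=a[5] if len(a)>5 else 0)
E
python3 plan.py .4666 .0215 .2 -.053 16
```

```text
t 0.1 tcp [0.2724 0.617  0.2078] x [-0.0005 -0.0015 -1.    ] y [ 0.4039  0.9148 -0.0016] f [-0.408   0.2521 -0.0911] gap 0.0876
pos err [ 0.1942 -0.5955 -0.0078] rotvec [-0.3628 -0.0002  0.0016] sgn 1
[0.05, -2.91, 2.61] [-0.023, -0.0, 0.0]
[0.05, -2.97, 2.55] [-0.023, -0.0, 0.0]
[0.05, -3.03, 2.48] [-0.023, -0.0, 0.0]
[0.05, -3.09, 2.41] [-0.023, -0.0, 0.0]
[0.05, -3.14, 2.34] [-0.023, -0.0, 0.0]
[0.05, -3.19, 2.27] [-0.023, -0.0, 0.0]
[0.05, -3.24, 2.19] [-0.023, -0.0, 0.0]
[0.05, -3.29, 2.12] [-0.023, -0.0, 0.0]
[0.05, -3.34, 2.04] [-0.023, -0.0, 0.0]
[0.05, -3.38, 1.97] [-0.023, -0.0, 0.0]
[0.05, -3.43, 1.89] [-0.023, -0.0, 0.0]
[0.05, -3.47, 1.81] [-0.023, -0.0, 0.0]
[0.05, -3.51, 1.73] [-0.023, -0.0, 0.0]
[0.05, -3.55, 1.65] [-0.023, -0.0, 0.0]
[0.05, -3.58, 1.57] [-0.023, -0.0, 0.0]
[0.05, -3.62, 1.49] [-0.023, -0.0, 0.0]
```

Call:
{"fn": "play_rows", "kwargs": {
  "deltas": [
    [-1, 0, -2.9, 2.6, -0.023, 0, 0],
    [-1, 0, -3.0, 2.55, -0.023, 0, 0],
    [-1, 0, -3.0, 2.5, -0.023, 0, 0],
    [-1, 0, -3.1, 2.4, -0.023, 0, 0],
    [-1, 0, -3.15, 2.35, -0.023, 0, 0],
    [-1, 0, -3.2, 2.25, -0.023, 0, 0],
    [-1, 0, -3.25, 2.2, -0.023, 0, 0],
    [-1, 0, -3.3, 2.1, -0.023, 0, 0],
    [-1, 0, -3.35, 2.05, -0.023, 0, 0],
    [-1, 0, -3.4, 2.0, -0.023, 0, 0]
  ]
}}

```text
t: 1.1
tcp_pos: [0.3946, 0.2431, 0.2085]
eef_rot: [0.065, 0.704, -0.065, 0.704]
ft_force: [0.1, 0.7, 0.5]
finger_gap: 0.0876
```

Call:
{"fn": "play_rows", "kwargs": {
  "deltas": [
    [-1, 0, -3.4, 1.9, -0.023, 0, 0],
    [-1, 0, -3.5, 1.8, -0.023, 0, 0],
    [-1, 0, -3.5, 1.7, -0.023, 0, 0],
    [-1, 0, -3.55, 1.65, -0.023, 0, 0],
    [-1, 0, -3.6, 1.6, -0.023, 0, 0],
    [-1, 0, -3.6, 1.5, -0.023, 0, 0],
    [-1, 0, 0, 0, 0, 0, 0],
    [-1, 0, 0, 0, 0, 0, 0]
  ]
}}

```text
t: 1.9
tcp_pos: [0.468, 0.0214, 0.2084]
eef_rot: [0.018, 0.707, -0.018, 0.707]
ft_force: [-0.1, 0.3, -0.6]
finger_gap: 0.0878
```

```bash
python3 plan.py .4666 .0215 .1 -.053 4; python3 - <<'E'
from h import *
im=capture("scene"); crop(im,180,120,200,150,4,"b1.png")
E
```

```text
t 1.9 tcp [0.468  0.0214 0.2084] x [-0.0006  0.     -1.    ] y [ 0.0502  0.9987 -0.    ] f [-0.0986  0.3204 -0.5852] gap 0.0878
pos err [-0.0014  0.0001 -0.1084] rotvec [ 0.0028 -0.0006  0.    ] sgn 1
[2.71, -0.0, -0.03] [0.001, -0.0, 0.0]
[2.71, -0.0, -0.03] [0.001, -0.0, 0.0]
[2.71, -0.0, -0.03] [0.001, -0.0, 0.0]
[2.71, -0.0, -0.04] [0.001, -0.0, 0.0]
```

View pics/b1.png

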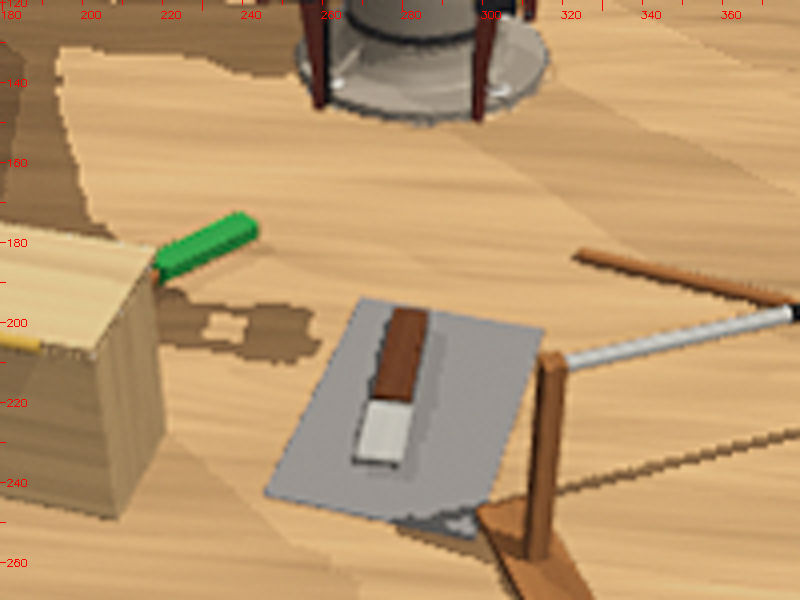

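Call:
{"fn": "play_rows", "kwargs": {
  "deltas": [
    [-1, 4, 0, -0.05, 0, 0, 0],
    [-1, 4, 0, -0.05, 0, 0, 0],
    [-1, 4, 0, 0, 0, 0, 0],
    [-1, 4, 0, 0, 0, 0, 0],
    [-1, 1.5, 0, 0, 0, 0, 0],
    [-1, 1, 0, 0, 0, 0, 0],
    [-1, 0, 0, 0, 0, 0, 0],
    [-1, 0, 0, 0, 0, 0, 0]
  ]
}}

```text
t: 2.75
tcp_pos: [0.4678, 0.0227, 0.0243]
eef_rot: [0.017, 0.707, -0.016, 0.707]
ft_force: [-0.1, -0.5, -1.2]
finger_gap: 0.0877
```

```bash
python3 plan.py .4666 .0215 .012 -.053 1
```

```text
t 2.75 tcp [0.4678 0.0227 0.0243] x [ 0.001   0.0005 -1.    ] y [0.0469 0.9989 0.0006] f [-0.0848 -0.4736 -1.2161] gap 0.0877
pos err [-0.0012 -0.0012 -0.0123] rotvec [ 0.0061  0.0009 -0.0006] sgn 1
[1.23, -0.13, -0.11] [0.006, 0.001, -0.001]
```

Call:
{"fn": "play_rows", "kwargs": {
  "deltas": [
    [-1, 0.6, -0.1, -0.1, 0.006, 0, 0],
    [-1, 0.6, 0, 0, 0, 0, 0],
    [-0.2, 0, 0, 0, 0, 0, 0],
    [0.3, 0, 0, 0, 0, 0, 0],
    [0.6, 0, 0, 0, 0, 0, 0],
    [1, 0, 0, 0, 0, 0, 0],
    [1, 0, 0, 0, 0, 0, 0],
    [1, 0, 0, 0, 0, 0, 0],
    [1, 0, 0, 0, 0, 0, 0],
    [1, 0, 0, 0, 0, 0, 0]
  ],
  "grip_force": 50
}}

```text
t: 3.75
tcp_pos: [0.4662, 0.0211, 0.0117]
eef_rot: [0.019, 0.707, -0.019, 0.707]
ft_force: [-1.0, -0.2, -0.1]
finger_gap: 0.0273
```

Call:
{"fn": "play_rows", "kwargs": {
  "deltas": [
    [1, -1, 0, 0, 0, 0, 0],
    [1, -3, 0, 0, 0, 0, 0],
    [1, -3, 0, 0, 0, 0, 0],
    [1, -3, 0, 0, 0, 0, 0],
    [1, -2, 0, 0, 0, 0, 0],
    [1, 0, 0, 0, 0, 0, 0],
    [1, 0, 0, 0, 0, 0, 0]
  ]
}}

```text
t: 4.45
tcp_pos: [0.4663, 0.0212, 0.1321]
eef_rot: [0.019, 0.706, -0.019, 0.707]
ft_force: [-0.4, -0.6, -0.3]
finger_gap: 0.0007
```

```bash
python3 - <<'E'
from h import *
st()
im=capture("scene"); crop(im,180,80,200,150,4,"b2.png")
im=capture("top"); crop(im,180,110,220,160,3.6,"b3.png")
E
```

```text
t 4.45 tcp [0.4663 0.0212 0.1321] x [ 0.0011  0.0005 -1.    ] y [0.0537 0.9986 0.0006] f [-0.4126 -0.5961 -0.3184] gap 0.0007
```

View pics/b2.png

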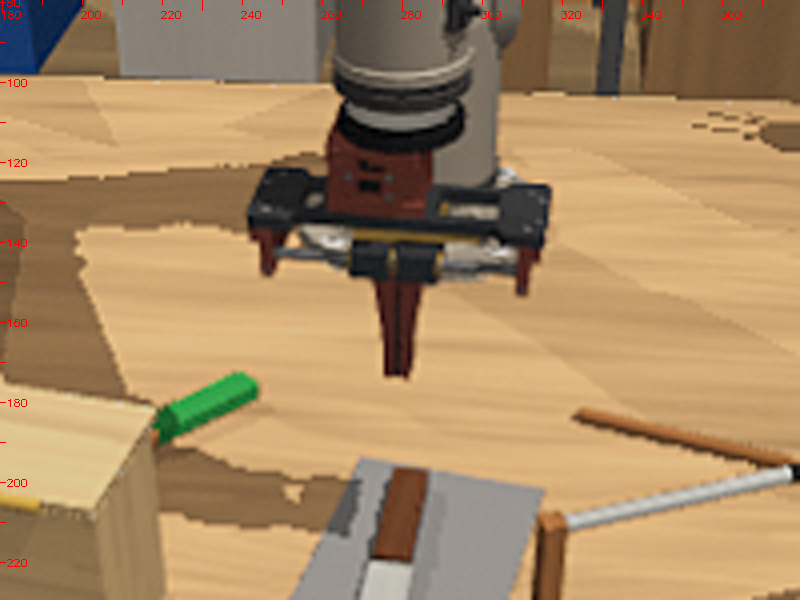

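View pics/b3.png

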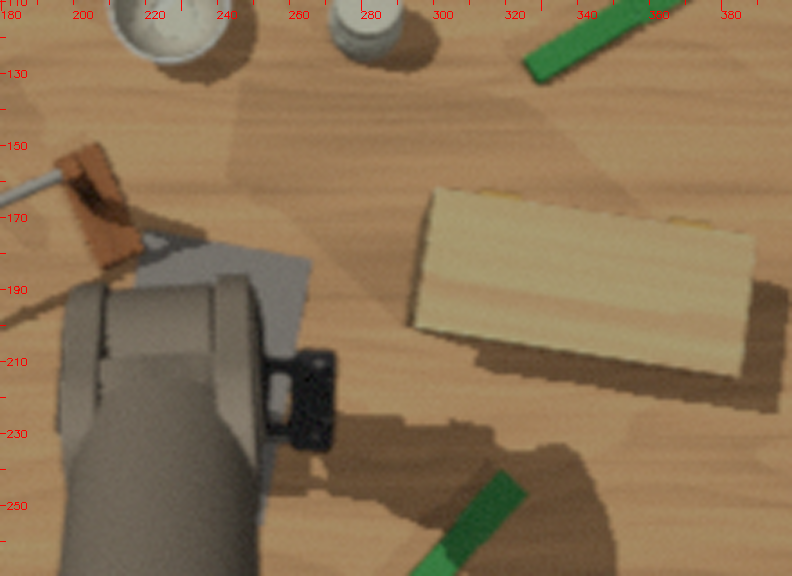

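Call:
{"fn": "play_rows", "kwargs": {
  "deltas": [
    [-1, 0, 0, 0, 0, 0, 0],
    [-1, 0, 0, 0, 0, 0, 0],
    [-1, 0, 0, 0, 0, 0, 0],
    [-1, 0, 0, 0, 0, 0, 0],
    [-1, 0, 0, 0, 0, 0, 0],
    [-1, 3, 0, 0, 0, 0, 0],
    [-1, 3, 0, 0, 0, 0, 0],
    [-1, 3, 0, 0, 0, 0, 0],
    [-1, 2, 0, 0, 0, 0, 0],
    [-1, 1, 0, 0, 0, 0, 0]
  ]
}}

```text
t: 5.55
tcp_pos: [0.4652, 0.021, 0.0101]
eef_rot: [0.019, 0.708, -0.019, 0.706]
ft_force: [-0.5, 0.4, 0.2]
finger_gap: 0.077
```

Call:
{"fn": "play_rows", "kwargs": {
  "deltas": [
    [0.2, 0, 0, 0, 0, 0, 0],
    [0.2, 0, 0, 0, 0, 0, 0],
    [1, 0, 0, 0, 0, 0, 0],
    [1, 0, 0, 0, 0, 0, 0],
    [1, 0, 0, 0, 0, 0, 0],
    [1, 0, 0, 0, 0, 0, 0],
    [1, 0, 0, 0, 0, 0, 0],
    [1, 0, 0, 0, 0, 0, 0],
    [1, 0, 0, 0, 0, 0, 0],
    [1, 0, 0, 0, 0, 0, 0]
  ]
}}

```text
t: 6.55
tcp_pos: [0.4661, 0.0211, 0.0116]
eef_rot: [0.019, 0.707, -0.019, 0.707]
ft_force: [-0.2, -0.5, -0.5]
finger_gap: 0.0041
```

Call:
{"fn": "play_rows", "kwargs": {
  "deltas": [
    [1, 0, 0, 0, 0, 0, 0],
    [1, 0, 0, 0, 0, 0, 0],
    [1, 0, 0, 0, 0, 0, 0]
  ]
}}

```text
t: 6.85
tcp_pos: [0.4662, 0.0211, 0.0116]
eef_rot: [0.019, 0.707, -0.019, 0.707]
ft_force: [-0.4, -0.1, -0.5]
finger_gap: 0.0002
```

```bash
python3 - <<'E'
from h import *
s=st()
r=R.from_quat(s["eef_rot"]).as_matrix()
print(proj("scene",[s["tcp_pos"]]),proj("scene",[s["tcp_pos"]+.008*r[:,0]]))
im=capture("scene"); crop(im,200,130,150,120,5,"b4.png")
E
```

```text
t 6.85 tcp [0.4662 0.0211 0.0116] x [-0.  0. -1.] y [0.0538 0.9986 0.    ] f [-0.3705 -0.1295 -0.516 ] gap 0.0002
[[278.5346 212.2936]] [[278.5115 214.4811]]
```

View pics/b4.png

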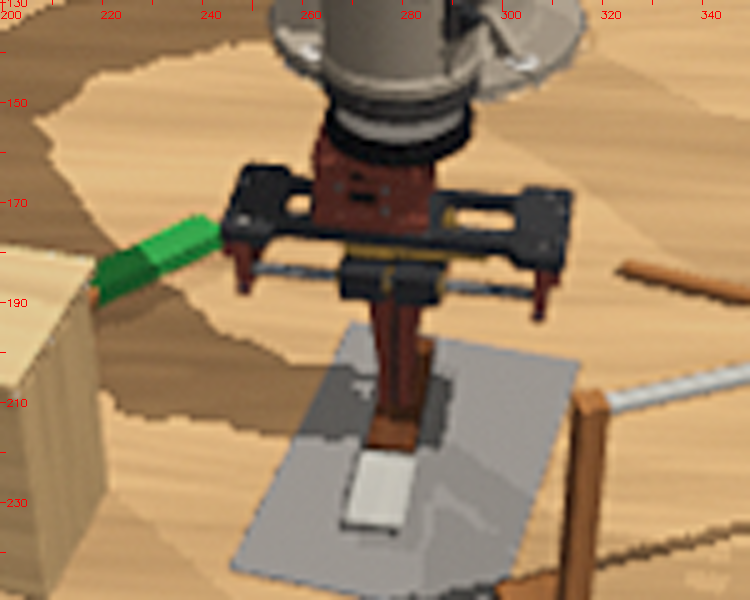

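```bash
python3 - <<'E'
from h import *
for z in [.1321,.1241,.14]:
  for dx in [0,.01,-.01]:
    print(z,dx,proj("scene",[[.4663+dx,.0212,z]]))
print("now")
for z in [.0036,.0116,.02,.03]:
  for dx in [0,.01]:
    print(z,dx,proj("scene",[[.4663+dx,.0212,z]]))
E
```

```text
0.1321 0 [[278.9468 176.8279]]
0.1321 0.01 [[278.5863 179.035 ]]
0.1321 -0.01 [[279.3016 174.6552]]
0.1241 0 [[278.9216 179.343 ]]
0.1241 0.01 [[278.5625 181.5594]]
0.1241 -0.01 [[279.275 177.161]]
0.14 0 [[278.9718 174.3207]]
0.14 0.01 [[278.6098 176.5183]]
0.14 -0.01 [[279.3279 172.1576]]
now
0.0036 0 [[278.5569 214.5209]]
0.0036 0.01 [[278.2181 216.8433]]
0.0116 0 [[278.5802 212.3333]]
0.0116 0.01 [[278.2401 214.6504]]
0.02 0 [[278.6049 210.0149]]
0.02 0.01 [[278.2634 212.3263]]
0.03 0 [[278.6344 207.2259]]
0.03 0.01 [[278.2913 209.53  ]]
```

```bash
python3 - <<'E'
from h import *
im=capture("scene"); crop(im,250,170,60,60,10,"b5.png")
print(st()["joints"])
E
```

```text
t 6.95 tcp [0.4662 0.021  0.0116] x [-0.  0. -1.] y [0.0539 0.9985 0.    ] f [ 0.004  -0.8156 -0.2082] gap 0.0006
[-0.386   0.4608  0.2515  2.2042 -0.2326  0.5006  1.562 ]
```

View pics/b5.png

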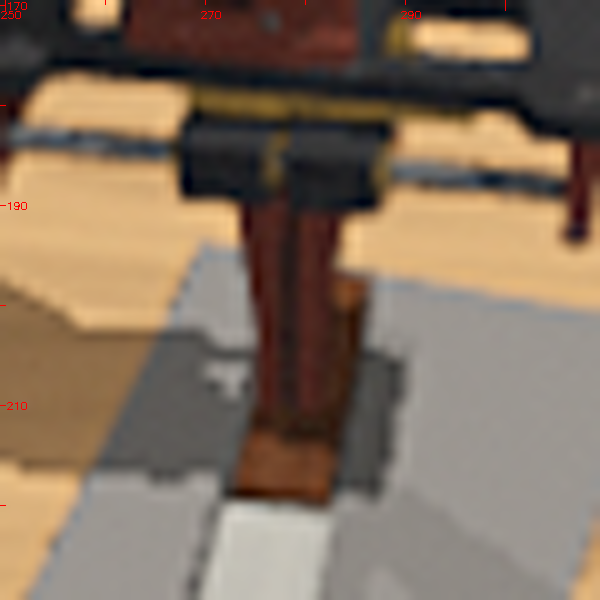

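Call:
{"fn": "play_rows", "kwargs": {
  "deltas": [
    [1, -2, 0, 0, 0, 0, 0],
    [1, -3, 0, 0, 0, 0, 0],
    [1, -3, 0, 0, 0, 0, 0],
    [1, -2, 0, 0, 0, 0, 0],
    [1, 0, 0, 0, 0, 0, 0],
    [1, 0, 0, 0, 0, 0, 0]
  ]
}}

```text
t: 7.55
tcp_pos: [0.4662, 0.0212, 0.1116]
eef_rot: [0.019, 0.707, -0.019, 0.707]
ft_force: [-0.6, -1.3, -0.7]
finger_gap: 0.0001
```

```bash
python3 - <<'E'
from h import *
print(robot.tips_ahead, [a for a in dir(robot) if a[0]!='_'])
s=st()
for dz in [.016,.008,0,-.008,-.019]:
  for dx in [0,.01]: print(dz,dx,proj("scene",[s["tcp_pos"]+np.array([dx,0,dz])]))
im=capture("scene"); crop(im,250,130,60,60,10,"b6.png")
E
```

```text
0.008 ['PlanningError', 'sign_off', 'state', 'tips_ahead']
t 7.55 tcp [0.4662 0.0212 0.1116] x [ 0.0006  0.0004 -1.    ] y [0.0535 0.9986 0.0004] f [-0.5932 -1.2537 -0.7316] gap 0.0001
0.016 0 [[278.952  178.2149]]
0.016 0.01 [[278.5925 180.4269]]
0.008 0 [[278.9268 180.7166]]
0.008 0.01 [[278.5687 182.9377]]
0 0 [[278.9017 183.1948]]
0 0.01 [[278.545  185.4247]]
-0.008 0 [[278.8767 185.6498]]
-0.008 0.01 [[278.5214 187.8882]]
-0.019 0 [[278.8426 188.988 ]]
-0.019 0.01 [[278.4892 191.2377]]
```

View pics/b6.png

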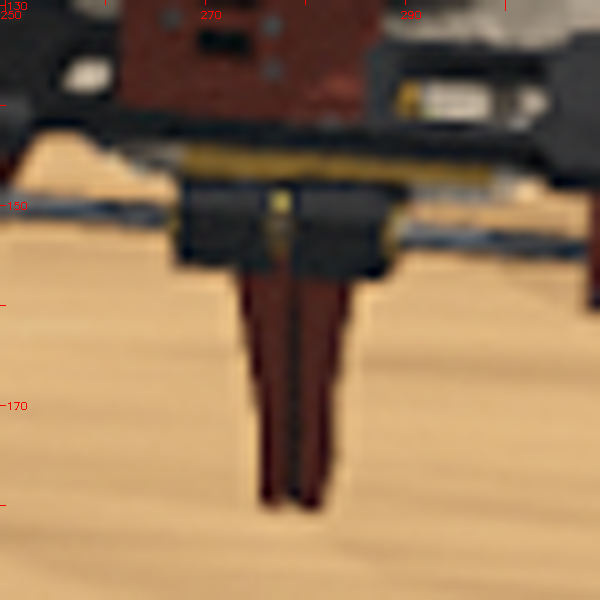

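```bash
python3 - <<'E'
from h import *
p=np.array([.468,.0214,.2084])
for dz in [.016,.008,0,-.008]:
  for dx in [0,.01]: print(dz,dx,proj("scene",[p+np.array([dx,-.05,dz]),p+np.array([dx,.05,dz])]).ravel())
E
```

```text
0.016 0 [259.0741 145.3616 299.6869 147.3742]
0.016 0.01 [258.529  147.4215 299.4801 149.4755]
0.008 0 [259.1468 148.1621 299.5584 150.1981]
0.008 0.01 [258.6049 150.2353 299.3514 152.313 ]
0 0 [259.2187 150.9354 299.431  152.9944]
0 0.01 [258.6801 153.0217 299.2237 155.1225]
-0.008 0 [259.2899 153.6821 299.3045 155.7634]
-0.008 0.01 [258.7546 155.7809 299.0969 157.9042]
```

Call:
{"fn": "play_rows", "kwargs": {
  "deltas": [
    [-1, 0, 0, 0, 0, 0, 0],
    [-1, 0, 0, 0, 0, 0, 0],
    [-1, 0, 0, 0, 0, 0, 0],
    [-1, 0, 0, 0, 0, 0, 0],
    [-1, 0, 0, 0, 0, 0, 0],
    [-1, 0, 0, 0, 0, 0, 0],
    [-1, 0, 0, 0, 0, 0, 0],
    [-1, 0, 0, 0, 0, 0, 0],
    [-1, 0, 0, 0, 0, 0, 0],
    [-1, 0, 0, 0, 0, 0, 0]
  ]
}}

```text
t: 8.6
tcp_pos: [0.4662, 0.0211, 0.1117]
eef_rot: [0.019, 0.707, -0.019, 0.707]
ft_force: [0.3, 0.5, 0.6]
finger_gap: 0.0773
```

```bash
python3 - <<'E'
from h import *
s=st();p=s["tcp_pos"]
for dz in [.016,.008,0,-.008]:
  for dx in [0,.01]: print(dz,dx,proj("scene",[p+np.array([dx,-.05,dz]),p+np.array([dx,.05,dz])]).ravel())
im=capture("scene"); crop(im,235,130,90,70,8,"b7.png")
E
```

```text
t 8.6 tcp [0.4662 0.0211 0.1117] x [ 0.0001  0.0001 -1.    ] y [0.0538 0.9986 0.0001] f [0.3459 0.5016 0.5852] gap 0.0773
0.016 0 [259.8822 177.0832 298.1173 179.3354]
0.016 0.01 [259.3754 179.2737 297.9077 181.5684]
0.008 0 [259.9469 179.576  298.0007 181.8454]
0.008 0.01 [259.4429 181.7756 297.791  184.0875]
0 0 [260.0109 182.0456 297.885  184.3317]
0 0.01 [259.5098 184.254  297.6752 186.5826]
-0.008 0 [260.0743 184.4922 297.7702 186.7945]
-0.008 0.01 [259.5761 186.7091 297.5603 189.054 ]
```

View pics/b7.png

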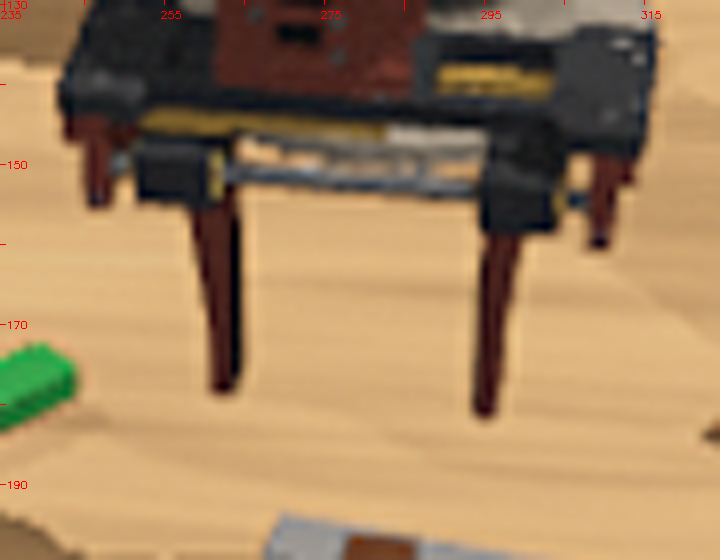

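Call:
{"fn": "play_rows", "kwargs": {
  "deltas": [
    [-0.2, 3, 0, 0, 0, 0, 0],
    [-0.2, 3, 0, 0, 0, 0, 0],
    [-0.2, 3, 0, 0, 0, 0, 0],
    [-0.2, 1, 0, 0, 0, 0, 0],
    [-0.2, 0.3, 0, 0, 0, 0, 0],
    [-0.2, 0.3, 0, 0, 0, 0, 0],
    [-0.2, 0, 0, 0, 0, 0, 0]
  ]
}}

```text
t: 9.35
tcp_pos: [0.4669, 0.0211, 0.0064]
eef_rot: [0.019, 0.706, -0.019, 0.707]
ft_force: [0.8, 0.2, -0.5]
finger_gap: 0.0528
```

```bash
python3 - <<'E'
from h import *
s=st();p=s["tcp_pos"]
im=capture("scene"); crop(im,240,170,80,60,9,"b8.png")
E
```

```text
t 9.35 tcp [0.4669 0.0211 0.0064] x [ 0.0014  0.0003 -1.    ] y [0.054  0.9985 0.0004] f [ 0.8035  0.1883 -0.4829] gap 0.0528
```

View pics/b8.png

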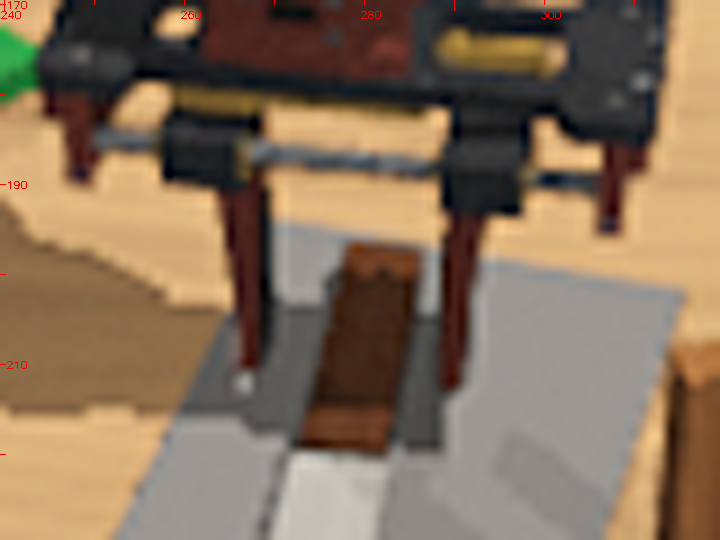

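Call:
{"fn": "play_rows", "kwargs": {
  "deltas": [
    [-0.2, 0.3, 0, 0, 0, 0, 0],
    [-0.2, 0.2, 0, 0, 0, 0, 0],
    [-0.2, 0.2, 0, 0, 0, 0, 0],
    [-0.2, 0, 0, 0, 0, 0, 0]
  ]
}}

```text
t: 9.8
tcp_pos: [0.466, 0.0211, -0.0015]
eef_rot: [0.019, 0.707, -0.019, 0.707]
ft_force: [0.3, 0.5, -0.1]
finger_gap: 0.053
```

Call:
{"fn": "play_rows", "kwargs": {
  "deltas": [
    [-0.2, 0.2, 0, 0, 0, 0, 0],
    [-0.2, 0, 0, 0, 0, 0, 0]
  ]
}}

```text
t: 10.0
tcp_pos: [0.466, 0.0211, -0.0036]
eef_rot: [0.019, 0.707, -0.019, 0.707]
ft_force: [-0.0, -0.1, 0.1]
finger_gap: 0.0527
```

Call:
{"fn": "play_rows", "kwargs": {
  "deltas": [
    [1, 0, 0, 0, 0, 0, 0],
    [1, 0, 0, 0, 0, 0, 0],
    [1, 0, 0, 0, 0, 0, 0],
    [1, 0, 0, 0, 0, 0, 0],
    [1, 0, 0, 0, 0, 0, 0],
    [1, 0, 0, 0, 0, 0, 0],
    [1, 0, 0, 0, 0, 0, 0],
    [1, 0, 0, 0, 0, 0, 0]
  ]
}}

```text
t: 10.8
tcp_pos: [0.4662, 0.0211, -0.0033]
eef_rot: [0.019, 0.707, -0.019, 0.707]
ft_force: [-0.1, 0.3, 0.8]
finger_gap: 0.0253
```

Call:
{"fn": "play_rows", "kwargs": {
  "deltas": [
    [1, -1, 0, 0, 0, 0, 0],
    [1, -2, 0, 0, 0, 0, 0],
    [1, -3, 0, 0, 0, 0, 0],
    [1, -3, 0, 0, 0, 0, 0],
    [1, -3, 0, 0, 0, 0, 0],
    [1, -3, 0, 0, 0, 0, 0],
    [1, 0, 0, 0, 0, 0, 0],
    [1, 0, 0, 0, 0, 0, 0]
  ]
}}

```text
t: 11.6
tcp_pos: [0.4663, 0.0212, 0.1473]
eef_rot: [0.019, 0.706, -0.019, 0.707]
ft_force: [0.1, -0.5, -1.3]
finger_gap: 0.0255
```

```bash
python3 - <<'E'
from h import *
s=st();p=s["tcp_pos"]
im=capture("scene"); crop(im,220,100,110,100,7,"b9.png")
im=capture("top"); crop(im,180,110,150,120,5,"b9t.png")
E
```

```text
t 11.6 tcp [0.4663 0.0212 0.1473] x [ 0.0015  0.0008 -1.    ] y [0.0537 0.9986 0.0009] f [ 0.0643 -0.4788 -1.3035] gap 0.0255
```

View pics/b9.png

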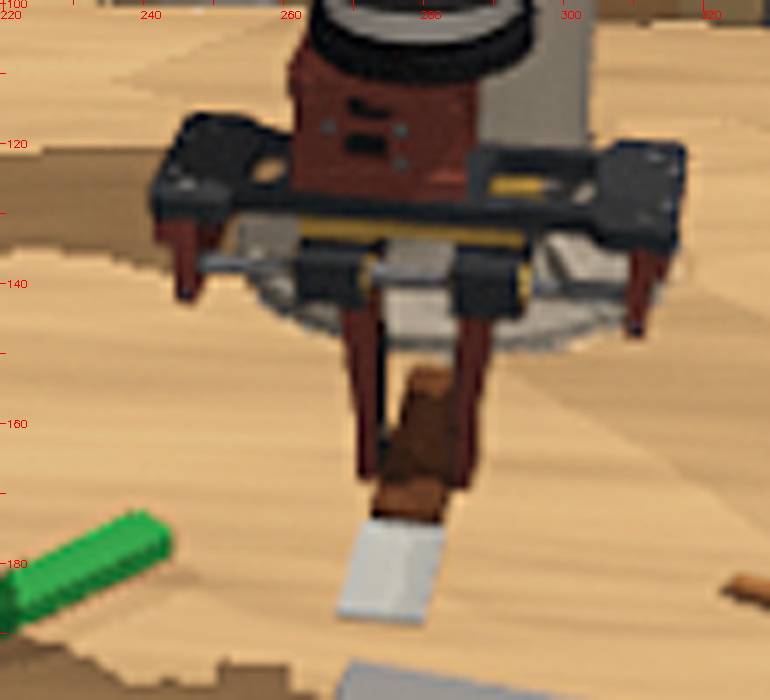

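View pics/b9t.png

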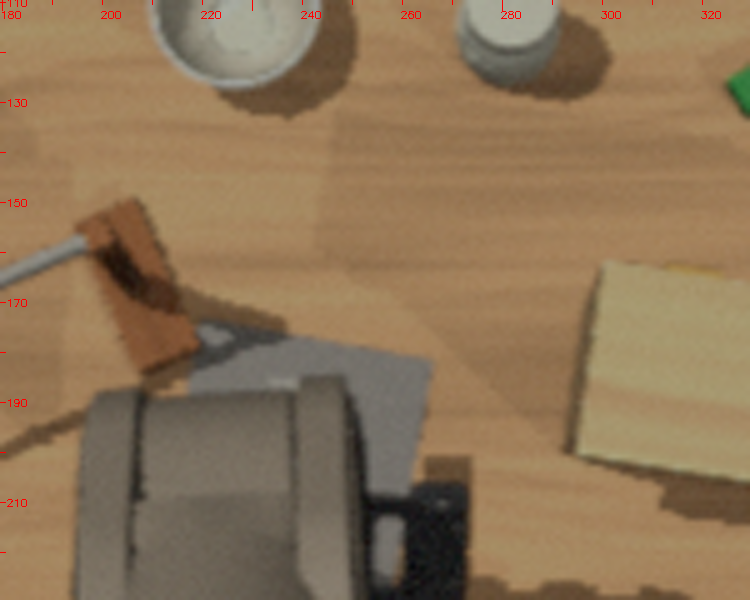

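```bash
cat > bl.py <<'E'
from h import *
def fitblade(obs,x0):
    def f(p):
        M=R.from_euler('ZY',[p[3],p[4]]).as_matrix()
        r=[proj(n,M@np.array(l)+p[:3])[0]-uv for n,l,uv in obs]
        return np.concatenate(r)
    r=least_squares(f,x0,x_scale=[.01,.01,.01,.1,.1]);return r.x,f(r.x).reshape(-1,2)
E
python3 - <<'E'
from bl import *
s="scene"
q=lambda a,b:[a/7+220-.5,b/7+100-.5]
obs=[(s,[.0775,-.015,-.0015],q(338,616)),(s,[.0775,.015,-.0015],q(424,622)),(s,[.0225,-.015,.0015],q(368,521)),(s,[.0225,.015,.0015],q(447,522)),
(s,[-.0775,-.013,.008],q(416,367)),(s,[-.0775,.013,.008],q(456,370)),(s,[.0225,-.013,-.008],q(372,520))][:6]
p,r=fitblade(obs,[.478,.021,.16,-.053,0]);print(p,r,p[:3]-[.4663,.0212,.1473])
E
```

```text
[ 0.3824  0.0118  0.0971 -0.0452  0.0599] [[ 0.9632 -0.2845]
 [-0.2455 -0.1555]
 [-0.2263 -0.0537]
 [-0.8249  0.6984]
 [-1.3331 -0.2142]
 [ 1.6591  0.0109]] [-0.0839 -0.0094 -0.0502]
```

```bash
python3 - <<'E'
from bl import *
s="scene"
q=lambda a,b:[a/7+220-.5,b/7+100-.5]
obs=[(s,[.0775,-.015,-.0015],q(338,616)),(s,[.0775,.015,-.0015],q(424,622)),(s,[.0225,-.015,.0015],q(368,521)),(s,[.0225,.015,.0015],q(447,522)),
(s,[-.0775,-.013,.008],q(416,367)),(s,[-.0775,.013,.008],q(456,370))]
x,y=.4786,.0209
def f(p):
    M=R.from_euler('ZY',[-.053,p[1]]).as_matrix()
    return np.concatenate([proj(n,M@np.array(l)+[x+p[2],y,p[0]])[0]-uv for n,l,uv in obs]+[[p[2]*500]])
r=least_squares(f,[.16,0,0]);print(r.x,f(r.x)[:-1].reshape(-1,2), r.x[0]-.1473)
E
```

```text
[ 0.1617 -0.0259 -0.0001] [[-0.3347 -0.3017]
 [-0.1177  0.0142]
 [-0.8863 -0.2238]
 [-0.2007  0.6894]
 [-0.9943 -0.2241]
 [ 2.9238  0.1105]] 0.014434305411193143
```

```bash
python3 plan.py .386 -.2258 .145 -.149 8
```

```text
t 11.7 tcp [0.4652 0.021  0.1459] x [-0.0017 -0.0003 -1.    ] y [ 0.0537  0.9986 -0.0004] f [-0.689   0.7131 -1.0897] gap 0.0255
pos err [-0.0792 -0.2468 -0.0009] rotvec [ 0.0953 -0.0016  0.0005] sgn 1
[0.01, -3.13, -0.82] [0.012, -0.0, 0.0]
[0.01, -3.14, -0.79] [0.012, -0.0, 0.0]
[0.01, -3.15, -0.75] [0.012, -0.0, 0.0]
[0.01, -3.16, -0.71] [0.012, -0.0, 0.0]
[0.01, -3.17, -0.67] [0.012, -0.0, 0.0]
[0.01, -3.18, -0.64] [0.012, -0.0, 0.0]
[0.01, -3.18, -0.6] [0.012, -0.0, 0.0]
[0.01, -3.19, -0.56] [0.012, -0.0, 0.0]
```

Call:
{"fn": "play_rows", "kwargs": {
  "deltas": [
    [1, 0, -3.1, -0.8, 0.012, 0, 0],
    [1, 0, -3.15, -0.8, 0.012, 0, 0],
    [1, 0, -3.15, -0.75, 0.012, 0, 0],
    [1, 0, -3.15, -0.7, 0.012, 0, 0],
    [1, 0, -3.2, -0.7, 0.012, 0, 0],
    [1, 0, -3.2, -0.6, 0.012, 0, 0],
    [1, 0, -3.2, -0.6, 0.012, 0, 0],
    [1, 0, -3.2, -0.55, 0.012, 0, 0],
    [1, 0, 0, 0, 0, 0, 0],
    [1, 0, 0, 0, 0, 0, 0]
  ]
}}

```text
t: 12.7
tcp_pos: [0.3861, -0.2262, 0.1457]
eef_rot: [0.054, 0.706, -0.053, 0.704]
ft_force: [-0.1, 0.5, -1.5]
finger_gap: 0.0256
```

```bash
python3 plan.py .386 -.2258 .115 -.149 2;python3 - <<'E'
from h import *
im=capture("scene"); crop(im,100,100,160,120,5,"c1.png")
im=capture("top"); crop(im,260,150,150,120,5,"c1t.png")
E
```

```text
t 12.7 tcp [ 0.3861 -0.2262  0.1457] x [-0.0023  0.0004 -1.    ] y [0.1511 0.9885 0.0001] f [-0.0927  0.5025 -1.491 ] gap 0.0256
pos err [-0.0001  0.0004 -0.0307] rotvec [-0.0027 -0.0024 -0.0001] sgn 1
[1.53, 0.02, -0.0] [-0.001, -0.001, -0.0]
[1.53, 0.02, -0.01] [-0.001, -0.001, -0.0]
```

View pics/c1.png

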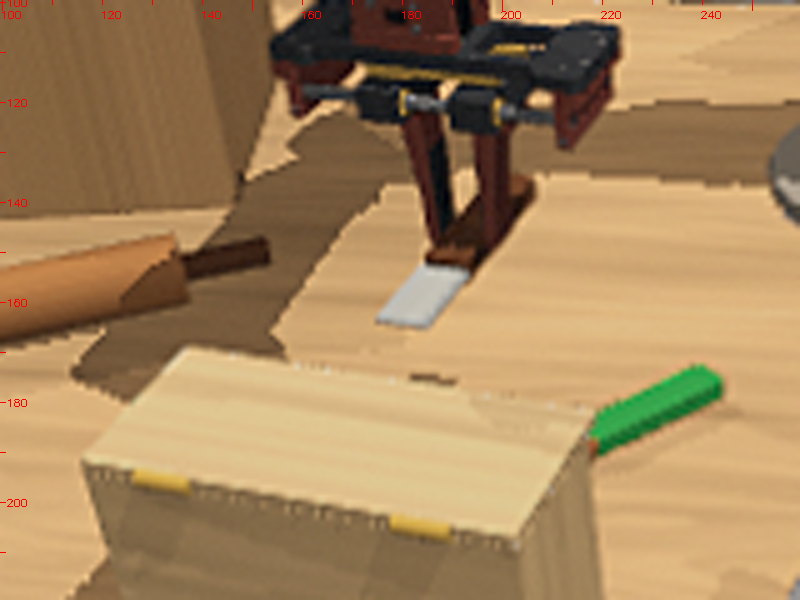

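View pics/c1t.png

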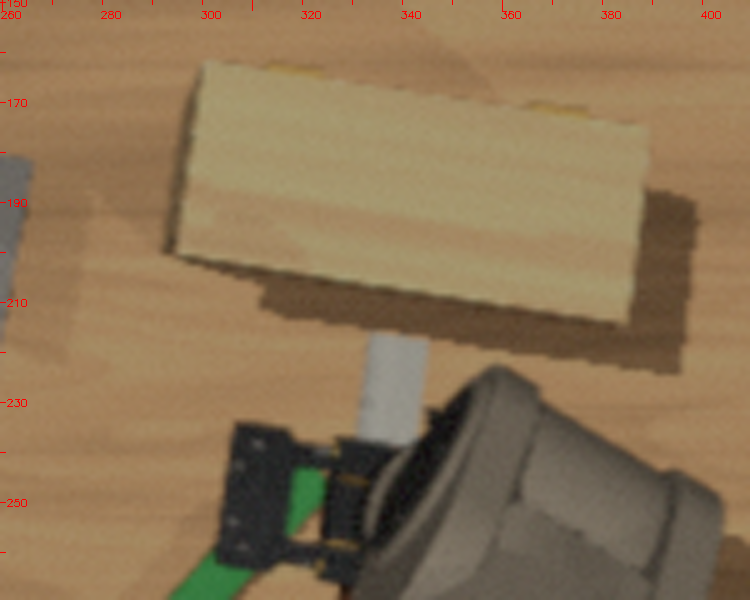

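```bash
cat >> h.py <<'E'
def tri(uvs,uvt):
    o1,d1=ray("scene",[uvs]);o2,d2=ray("top",[uvt]);d1=d1[0]/np.linalg.norm(d1);d2=d2[0]/np.linalg.norm(d2)
    A=np.c_[d1,-d2];k=np.linalg.lstsq(A,o2-o1,rcond=None)[0]
    a,b=o1+k[0]*d1,o2+k[1]*d2
    return (a+b)/2,np.linalg.norm(a-b)
BOX=np.array([.5588,-.2517,-.1489]);RAIL=np.array([.5691,.2582,.4259])
def loc(p,F):
    c,s=np.cos(F[2]),np.sin(F[2]);d=np.array(p[:2])-F[:2];return np.array([c*d[0]+s*d[1],-s*d[0]+c*d[1],p[2]])
def wor(p,F):
    c,s=np.cos(F[2]),np.sin(F[2]);return np.array([F[0]+c*p[0]-s*p[1],F[1]+s*p[0]+c*p[1],p[2]])
E
python3 - <<'E'
from h import *
for a,b in [((174.7,163.5),(345.1,216.9)),((185.5,164.9),(333.3,215.9)),((180.1,164.2),(339.2,216.4))]:
    p,e=tri(a,b);print(p,e,loc(p,BOX))
# check with known lid corners
print(tri((203.1,208.9),(300.6,161.9)),tri((218.9,181.7),(294.8,200.6)),tri((136.4,169.5),(385,214)),tri((116.2,191.7),(389.5,175)))
E
```

```text
[ 0.4751 -0.253   0.1617] 0.00022732265387625706 [-0.0826 -0.0137  0.1617]
[ 0.4776 -0.2232  0.1608] 0.0006304832634710334 [-0.0845  0.0162  0.1608]
[ 0.4763 -0.2381  0.1612] 0.000480648755115374 [-0.0836  0.0012  0.1612]
(array([ 0.621 , -0.1429,  0.1368]), np.float64(0.002384348779345524)) (array([ 0.5181, -0.1268,  0.1426]), np.float64(0.001401352303420539)) (array([ 0.484 , -0.3605,  0.1417]), np.float64(0.0005968032668460911)) (array([ 0.5853, -0.3743,  0.1422]), np.float64(0.001908689403344835))
```

Call:
{"fn": "play_rows", "kwargs": {
  "deltas": [
    [1, 1.5, 0, 0, 0, 0, 0],
    [1, 1.5, 0, 0, 0, 0, 0],
    [1, 0.1, 0, 0, 0, 0, 0],
    [1, 0, 0, 0, 0, 0, 0],
    [1, 0, 0, 0, 0, 0, 0]
  ],
  "grip_force": 60
}}

```text
t: 13.3
tcp_pos: [0.3876, -0.2258, 0.1161]
eef_rot: [0.053, 0.705, -0.053, 0.705]
ft_force: [0.5, 0.5, -0.7]
finger_gap: 0.0252
```

Call:
{"fn": "play_rows", "kwargs": {
  "deltas": [
    [1, 0, 0, 1, 0, 0, 0],
    [1, 0, 0, 1, 0, 0, 0],
    [1, 0, 0, 0.4, 0, 0, 0],
    [1, 0, 0, 0, 0, 0, 0],
    [1, 0, 0, 0, 0, 0, 0]
  ]
}}

```text
t: 13.8
tcp_pos: [0.4108, -0.2297, 0.1155]
eef_rot: [0.053, 0.705, -0.053, 0.705]
ft_force: [-0.0, -0.2, -0.4]
finger_gap: 0.0254
```

Tip should now be at the ledge edge (x_b ≈ -59). Go in.

Call:
{"fn": "play_rows", "kwargs": {
  "deltas": [
    [1, 0.05, 0, 0.4, 0, 0, 0],
    [1, 0, 0, 0.3, 0, 0, 0],
    [1, 0, 0, 0.3, 0, 0, 0],
    [1, 0, 0, 0, 0, 0, 0],
    [1, 0, 0, 0, 0, 0, 0]
  ]
}}

```text
t: 14.3
tcp_pos: [0.4207, -0.2312, 0.1151]
eef_rot: [0.053, 0.705, -0.053, 0.705]
ft_force: [0.3, -0.2, -0.8]
finger_gap: 0.0255
```

```bash
python3 - <<'E'
from h import *
s=st(); print(loc(s["tcp_pos"],BOX))
im=capture("top"); crop(im,260,150,150,120,5,"c2t.png")
im=capture("scene"); crop(im,100,100,160,120,5,"c2.png")
E
```

```text
t 14.3 tcp [ 0.4207 -0.2312  0.1151] x [-0.0001  0.     -1.    ] y [0.1492 0.9888 0.    ] f [ 0.329  -0.2307 -0.7638] gap 0.0255
[-0.1396 -0.0002  0.1151]
```

View pics/c2t.png

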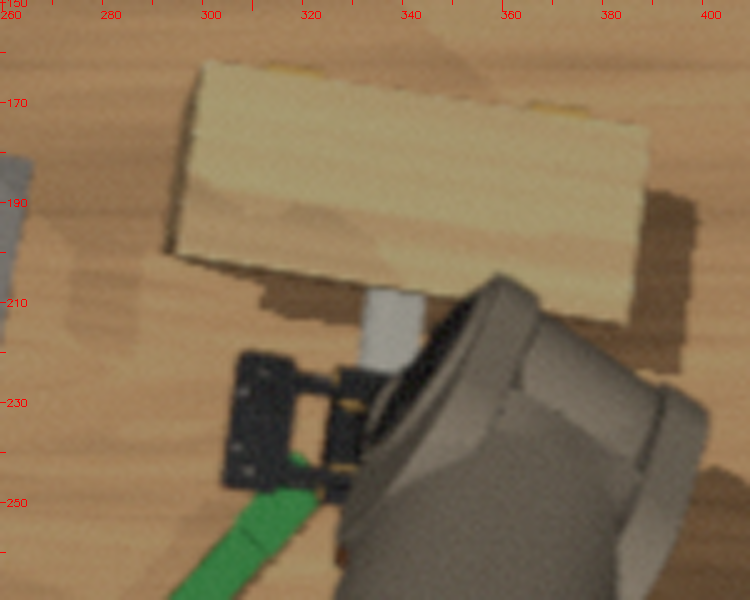

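View pics/c2.png

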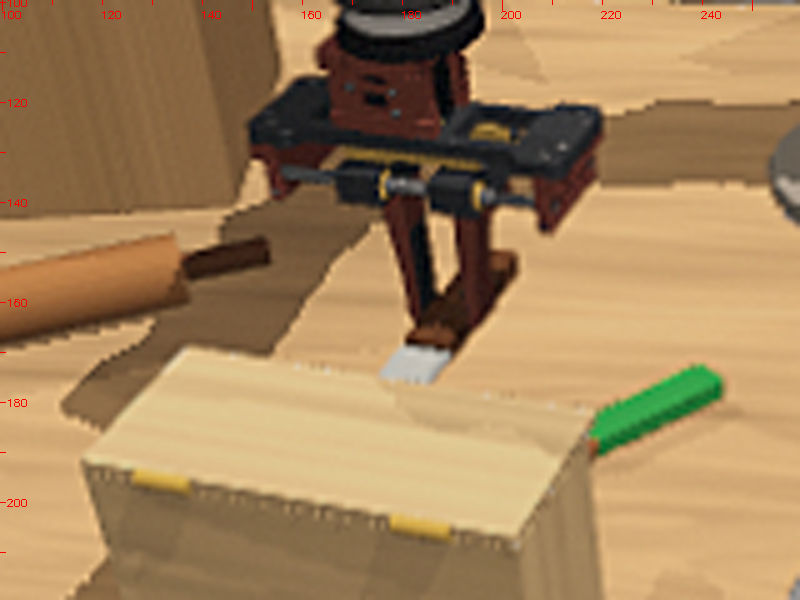

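Call:
{"fn": "play_rows", "kwargs": {
  "deltas": [
    [1, -0.3, 0, 0, 0, 0, 0],
    [1, -0.3, 0, 0, 0, 0, 0],
    [1, -0.3, 0, 0.02, 0, 0, 0],
    [1, -0.3, 0, 0.03, 0, 0, 0],
    [1, 0, 0, 0, 0, 0, 0],
    [1, 0, 0, 0, 0, 0, 0]
  ]
}}

```text
t: 15.0
tcp_pos: [0.4212, -0.2312, 0.1272]
eef_rot: [0.053, 0.705, -0.053, 0.705]
ft_force: [-1.1, -0.0, -1.3]
finger_gap: 0.0252
```

```bash
python3 - <<'E'
from h import *
s=st(); print(loc(s["tcp_pos"],BOX))
im=capture("scene"); crop(im,100,100,160,120,5,"c3.png")
E
```

```text
t 15.0 tcp [ 0.4212 -0.2312  0.1272] x [ 0.      0.0001 -1.    ] y [0.1492 0.9888 0.0001] f [-1.1471 -0.0279 -1.277 ] gap 0.0252
[-0.1391 -0.0001  0.1272]
```

View pics/c3.png

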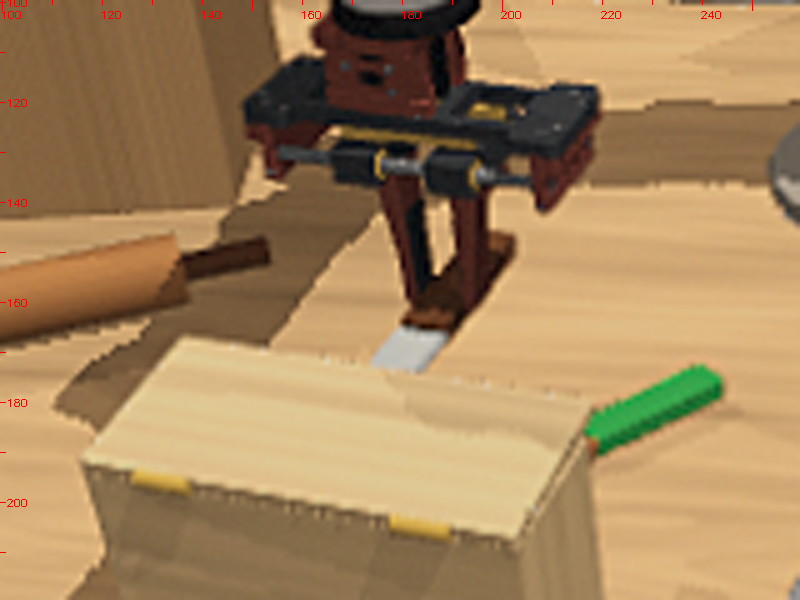

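Call:
{"fn": "play_rows", "kwargs": {
  "deltas": [
    [1, -0.93, 0, 0.14, 0, 0, 0],
    [1, -0.9, 0, 0.23, 0, 0, 0],
    [1, -0.88, 0, 0.32, 0, 0, 0],
    [1, -0.84, 0, 0.4, 0, 0, 0],
    [1, -0.8, 0, 0.49, 0, 0, 0],
    [1, -0.74, 0, 0.57, 0, 0, 0],
    [1, 0, 0, 0, 0, 0, 0]
  ]
}}

```text
t: 15.75
tcp_pos: [0.4446, -0.2349, 0.1794]
eef_rot: [0.052, 0.704, -0.053, 0.706]
ft_force: [-0.4, 0.2, -1.5]
finger_gap: 0.0255
```

```bash
python3 - <<'E'
from h import *
s=st(); print(loc(s["tcp_pos"],BOX))
im=capture("scene"); crop(im,100,70,160,150,5,"c4.png")
E
```

```text
t 15.75 tcp [ 0.4446 -0.2349  0.1794] x [ 0.0032 -0.001  -1.    ] y [ 0.1487  0.9889 -0.0006] f [-0.3955  0.2136 -1.4919] gap 0.0255
[-0.1155 -0.0003  0.1794]
```

View pics/c4.png

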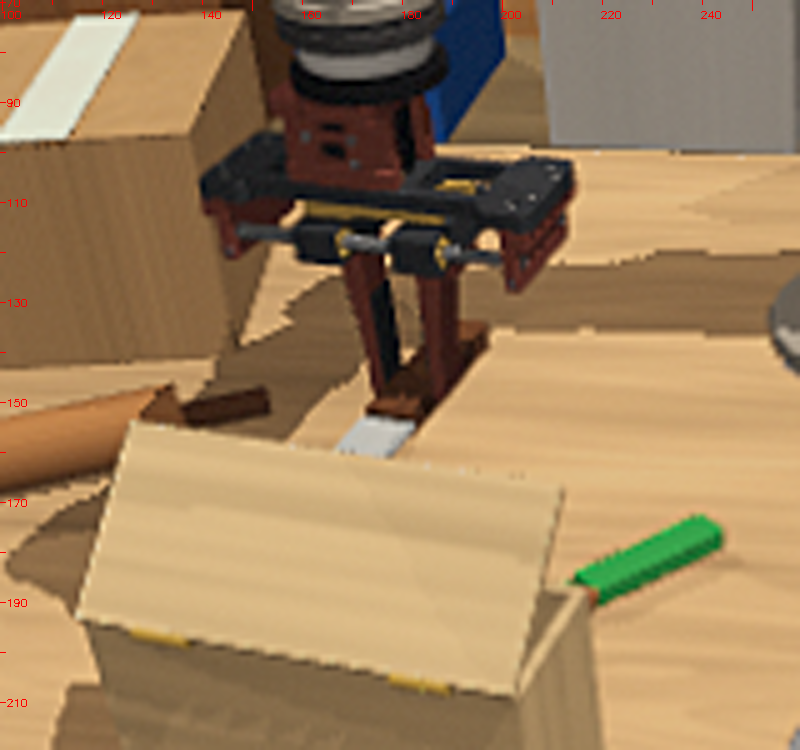

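Lid is following the blade well (θ≈0.7). Continue round the arc.

Call:
{"fn": "play_rows", "kwargs": {
  "deltas": [
    [1, -0.68, 0, 0.64, 0, 0, 0],
    [1, -0.62, 0, 0.7, 0, 0, 0],
    [1, -0.54, 0, 0.76, 0, 0, 0],
    [1, -0.46, 0, 0.81, 0, 0, 0],
    [1, -0.38, 0, 0.85, 0, 0, 0],
    [1, -0.29, 0, 0.89, 0, 0, 0],
    [1, -0.2, 0, 0.91, 0, 0, 0],
    [1, 0, 0, 0, 0, 0, 0]
  ]
}}

```text
t: 16.6
tcp_pos: [0.4994, -0.2429, 0.21]
eef_rot: [0.052, 0.705, -0.053, 0.706]
ft_force: [-0.2, -0.0, 0.1]
finger_gap: 0.0252
```

```bash
python3 - <<'E'
from h import *
s=st(); print(loc(s["tcp_pos"],BOX))
im=capture("scene"); crop(im,100,70,160,150,5,"c5.png")
E
```

```text
t 16.6 tcp [ 0.4994 -0.2429  0.21  ] x [ 0.0016 -0.0009 -1.    ] y [ 0.1485  0.9889 -0.0006] f [-0.2181 -0.0399  0.0913] gap 0.0252
[-0.0601 -0.0001  0.21  ]
```

View pics/c5.png

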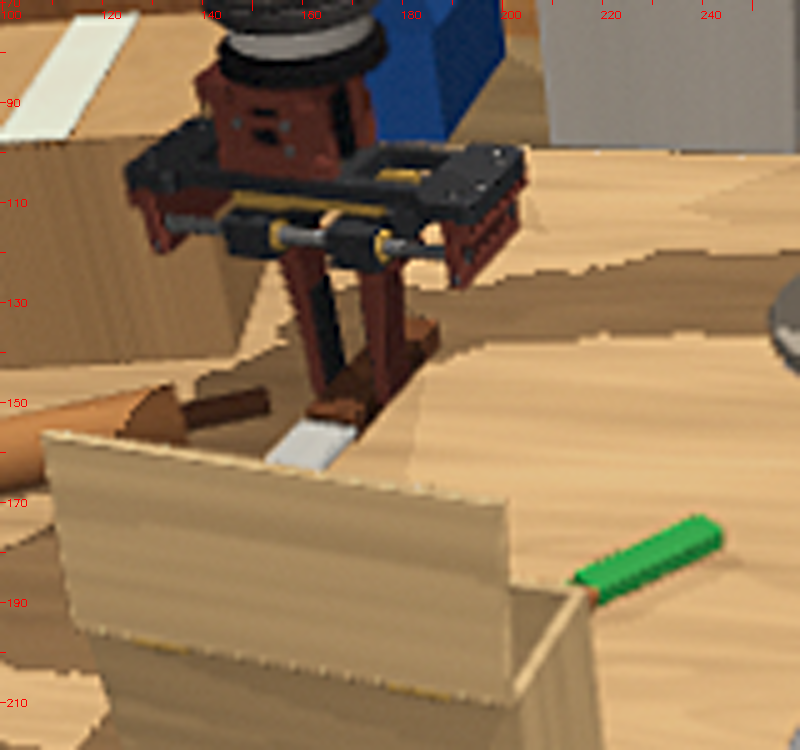

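Call:
{"fn": "play_rows", "kwargs": {
  "deltas": [
    [1, -0.1, 0, 0.9, 0, 0, 0],
    [1, 0, 0, 0.9, 0, 0, 0],
    [1, 0.07, 0, 0.9, 0, 0, 0],
    [1, 0.16, 0, 0.9, 0, 0, 0],
    [1, 0.2, 0, 0.7, 0, 0, 0],
    [1, 0, 0, 0, 0, 0, 0]
  ]
}}

```text
t: 17.25
tcp_pos: [0.5411, -0.2489, 0.2059]
eef_rot: [0.053, 0.705, -0.053, 0.705]
ft_force: [-0.6, 0.3, -1.9]
finger_gap: 0.0253
```

```bash
python3 - <<'E'
from h import *
s=st(); print(loc(s["tcp_pos"],BOX))
im=capture("scene"); crop(im,90,70,160,150,5,"c6.png")
E
```

```text
t 17.25 tcp [ 0.5411 -0.2489  0.2059] x [-0.0001 -0.0001 -1.    ] y [ 0.1484  0.9889 -0.0001] f [-0.6265  0.2911 -1.8948] gap 0.0253
[-0.0179  0.0001  0.2059]
```

View pics/c6.png

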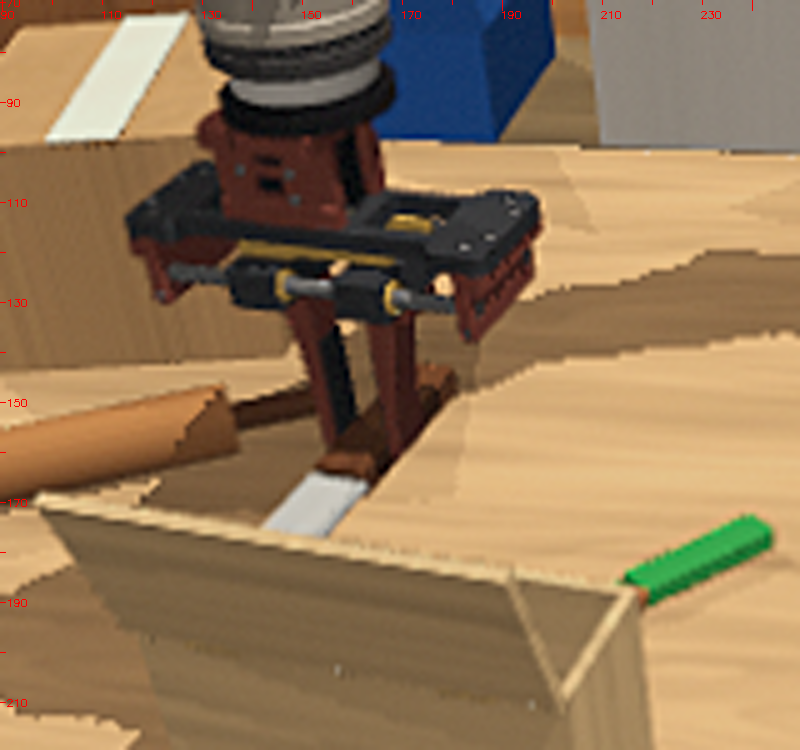

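Call:
{"fn": "play_rows", "kwargs": {
  "deltas": [
    [1, 0.1, 0, 0.4, 0, 0, 0],
    [1, 0.05, 0, 0.3, 0, 0, 0],
    [1, 0, 0, 0, 0, 0, 0]
  ]
}}

```text
t: 17.6
tcp_pos: [0.5429, -0.2498, 0.2037]
eef_rot: [0.054, 0.708, -0.053, 0.702]
ft_force: [-11.5, 2.1, 3.8]
finger_gap: 0.0253
```

Call:
{"fn": "play_rows", "kwargs": {
  "deltas": [
    [1, 0, 0, -0.8, 0, 0, 0],
    [1, 0, 0, -2, 0, 0, 0],
    [1, 0, 0, -3, 0, 0, 0],
    [1, 0, 0, -3, 0, 0, 0],
    [1, 0, 0, 0, 0, 0, 0]
  ]
}}

```text
t: 18.1
tcp_pos: [0.4563, -0.2371, 0.2049]
eef_rot: [0.054, 0.705, -0.053, 0.705]
ft_force: [-0.0, 0.3, -0.4]
finger_gap: 0.0256
```

```bash
python3 plan.py .4662 .0212 .15 -.053 9; python3 - <<'E'
from h import *
s=st(); print(loc(s["tcp_pos"],BOX))
im=capture("scene"); crop(im,90,70,180,150,4.4,"c7.png")
im=capture("top"); crop(im,260,130,160,130,5,"c7t.png")
E
```

```text
t 18.1 tcp [ 0.4563 -0.2371  0.2049] x [-0.0007  0.0018 -1.    ] y [0.1517 0.9884 0.0016] f [-0.0062  0.3167 -0.3852] gap 0.0256
pos err [ 0.0099  0.2583 -0.0549] rotvec [-0.0993 -0.0009 -0.0017] sgn 1
[0.62, 2.85, -0.33] [-0.011, -0.0, -0.0]
[0.61, 2.86, -0.29] [-0.011, -0.0, -0.0]
[0.61, 2.86, -0.26] [-0.011, -0.0, -0.0]
[0.61, 2.86, -0.23] [-0.011, -0.0, -0.0]
[0.61, 2.86, -0.2] [-0.011, -0.0, -0.0]
[0.61, 2.87, -0.17] [-0.011, -0.0, -0.0]
[0.61, 2.87, -0.14] [-0.011, -0.0, -0.0]
[0.61, 2.87, -0.11] [-0.011, -0.0, -0.0]
[0.61, 2.87, -0.07] [-0.011, -0.0, -0.0]
t 18.1 tcp [ 0.4563 -0.2371  0.2049] x [-0.0007  0.0018 -1.    ] y [0.1517 0.9884 0.0016] f [-0.0062  0.3167 -0.3852] gap 0.0256
[-0.1035 -0.0007  0.2049]
```

View pics/c7.png

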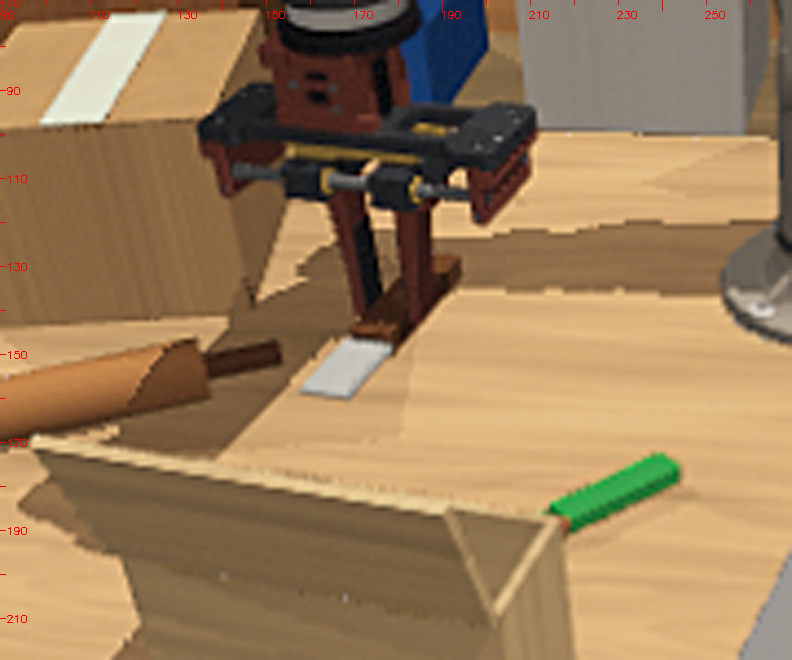

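View pics/c7t.png

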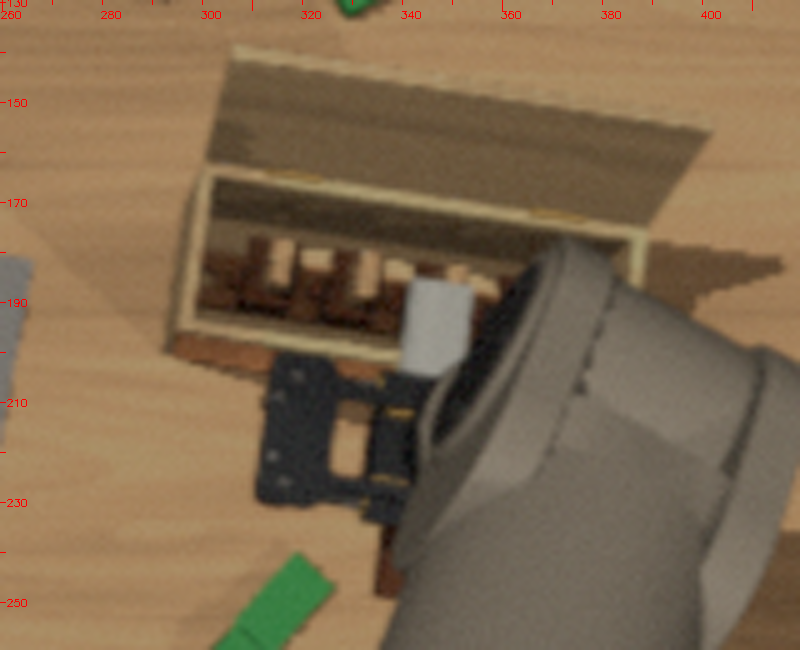

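Call:
{"fn": "play_rows", "kwargs": {
  "deltas": [
    [1, 0.6, 2.85, -0.33, -0.011, 0, 0],
    [1, 0.6, 2.85, -0.3, -0.011, 0, 0],
    [1, 0.6, 2.85, -0.26, -0.011, 0, 0],
    [1, 0.6, 2.85, -0.23, -0.011, 0, 0],
    [1, 0.6, 2.85, -0.2, -0.011, 0, 0],
    [1, 0.6, 2.85, -0.17, -0.011, 0, 0],
    [1, 0.6, 2.9, -0.14, -0.011, 0, 0],
    [1, 0.6, 2.9, -0.1, -0.011, 0, 0],
    [1, 0.6, 2.9, -0.07, -0.011, 0, 0],
    [1, 0, 0, 0, 0, 0, 0]
  ]
}}

```text
t: 19.2
tcp_pos: [0.4703, 0.0262, 0.1504]
eef_rot: [0.016, 0.707, -0.015, 0.707]
ft_force: [0.3, 0.0, 0.9]
finger_gap: 0.0248
```

Call:
{"fn": "play_rows", "kwargs": {
  "deltas": [
    [1, 3, 0, 0, 0, 0, 0],
    [1, 3, 0, 0, 0, 0, 0],
    [1, 3, 0, 0, 0, 0, 0],
    [1, 3, 0, 0, 0, 0, 0],
    [1, 1.5, 0, 0, 0, 0, 0],
    [1, 0, 0, 0, 0, 0, 0],
    [1, 0, 0, 0, 0, 0, 0]
  ]
}}

```text
t: 19.9
tcp_pos: [0.4702, 0.0212, 0.0162]
eef_rot: [0.018, 0.707, -0.018, 0.707]
ft_force: [-0.3, 0.2, -0.0]
finger_gap: 0.025
```

```bash
python3 plan.py .4662 .0212 .0 -.053 1
```

```text
t 19.9 tcp [0.4702 0.0212 0.0162] x [ 0.0005 -0.0002 -1.    ] y [ 0.0512  0.9987 -0.0002] f [-0.3378  0.2252 -0.0486] gap 0.025
pos err [-0.004   0.     -0.0162] rotvec [0.0017 0.0005 0.0002] sgn 1
[1.62, -0.02, -0.4] [0.002, 0.001, 0.0]
```

Call:
{"fn": "play_rows", "kwargs": {
  "deltas": [
    [1, 0.8, 0, -0.4, 0, 0, 0],
    [1, 0.5, 0, 0, 0, 0, 0],
    [1, 0.3, 0, 0, 0, 0, 0],
    [1, 0, 0, 0, 0, 0, 0],
    [1, 0, 0, 0, 0, 0, 0]
  ]
}}

```text
t: 20.4
tcp_pos: [0.4654, 0.0217, 0.0001]
eef_rot: [0.018, 0.707, -0.018, 0.707]
ft_force: [-0.3, -0.6, -0.7]
finger_gap: 0.0254
```

Call:
{"fn": "play_rows", "kwargs": {
  "deltas": [
    [1, 0.2, 0, 0, 0, 0, 0],
    [1, 0.1, 0, 0, 0, 0, 0],
    [1, 0, 0, 0, 0, 0, 0]
  ]
}}

```text
t: 20.7
tcp_pos: [0.4652, 0.0217, -0.0031]
eef_rot: [0.018, 0.707, -0.018, 0.707]
ft_force: [0.2, 0.2, -1.5]
finger_gap: 0.0253
```

Call:
{"fn": "play_rows", "kwargs": {
  "deltas": [
    [0.2, 0, 0, 0, 0, 0, 0],
    [0.2, 0, 0, 0, 0, 0, 0],
    [0.0, 0, 0, 0, 0, 0, 0],
    [0.0, 0, 0, 0, 0, 0, 0],
    [0.0, -0.5, 0, 0, 0, 0, 0],
    [0.0, -2, 0, 0, 0, 0, 0],
    [0.0, -4, 0, 0, 0, 0, 0],
    [0.0, -4, 0, 0, 0, 0, 0],
    [0.0, -4, 0, 0, 0, 0, 0],
    [0.0, -4, 0, 0, 0, 0, 0]
  ]
}}

```text
t: 21.7
tcp_pos: [0.4648, 0.0215, 0.1839]
eef_rot: [0.018, 0.707, -0.018, 0.707]
ft_force: [0.9, 0.9, 0.2]
finger_gap: 0.044
```

```bash
python3 - <<'E'
from h import *
s=st()
im=capture("scene"); crop(im,90,70,240,190,3.3,"d1.png")
im=capture("top"); crop(im,190,130,220,160,3.6,"d1t.png");crop(im,280,130,130,90,6,"d1u.png")
E
```

```text
t 21.7 tcp [0.4648 0.0215 0.1839] x [ 0.0001  0.     -1.    ] y [0.0511 0.9987 0.0001] f [0.8951 0.8669 0.2484] gap 0.044
```

View pics/d1.png

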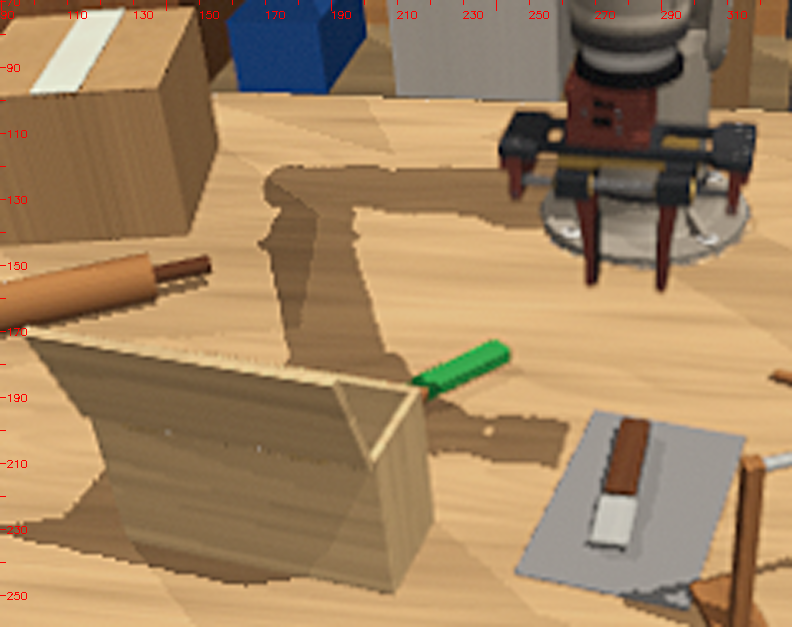

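View pics/d1u.png

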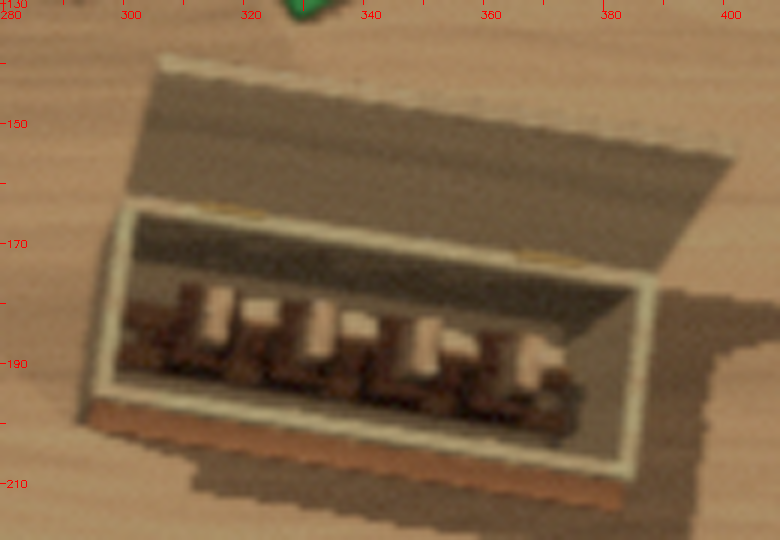

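```bash
python3 - <<'E'
from h import *
for y in [.069,.023,-.023,-.069]:
    w=wor([0,y,.132],BOX);print(w,proj("top",[w]))
for uv in [(315.8,182.2),(333,184.3),(350.7,187.2),(368,189.8)]: print(loc(onz("top",[uv],.132)[0],BOX))
E
python3 plan.py $(python3 -c "
from h import *
print(*wor([0,-.069,.19],BOX))") -.149 12
```

```text
[ 0.569  -0.1835  0.132 ] [[315.6142 181.8031]]
[ 0.5622 -0.229   0.132 ] [[332.9589 184.3854]]
[ 0.5554 -0.2744  0.132 ] [[350.3378 186.9731]]
[ 0.5486 -0.3199  0.132 ] [[367.7499 189.5661]]
[-0.001   0.0684  0.132 ]
[0.0002 0.0229 0.132 ]
[-0.0005 -0.024   0.132 ]
[-0.0005 -0.0697  0.132 ]
t 21.8 tcp [0.4685 0.022  0.187 ] x [ 0.0091  0.003  -1.    ] y [0.0512 0.9987 0.0035] f [ 1.0525 -0.257  -0.1707] gap 0.0442
pos err [ 0.0801 -0.342   0.003 ] rotvec [ 0.0978  0.0088 -0.0039] sgn 1
[-0.03, -2.81, 0.81] [0.008, 0.001, -0.0]
[-0.03, -2.8, 0.84] [0.008, 0.001, -0.0]
[-0.03, -2.8, 0.86] [0.008, 0.001, -0.0]
[-0.03, -2.79, 0.88] [0.008, 0.001, -0.0]
[-0.03, -2.78, 0.9] [0.008, 0.001, -0.0]
[-0.03, -2.78, 0.93] [0.008, 0.001, -0.0]
[-0.03, -2.77, 0.95] [0.008, 0.001, -0.0]
[-0.03, -2.76, 0.97] [0.008, 0.001, -0.0]
[-0.03, -2.75, 0.99] [0.008, 0.001, -0.0]
[-0.03, -2.74, 1.02] [0.008, 0.001, -0.0]
[-0.03, -2.74, 1.04] [0.008, 0.001, -0.0]
[-0.02, -2.73, 1.06] [0.008, 0.001, -0.0]
```

```bash
python3 plan.py .569 -.1835 .17 -.149 8
```

```text
t 21.8 tcp [0.4685 0.022  0.187 ] x [ 0.0091  0.003  -1.    ] y [0.0512 0.9987 0.0035] f [ 1.0525 -0.257  -0.1707] gap 0.0442
pos err [ 0.1005 -0.2055 -0.017 ] rotvec [ 0.0978  0.0088 -0.0039] sgn 1
[0.22, -2.5, 1.38] [0.012, 0.001, -0.0]
[0.22, -2.48, 1.42] [0.012, 0.001, -0.0]
[0.22, -2.47, 1.45] [0.012, 0.001, -0.0]
[0.22, -2.45, 1.48] [0.012, 0.001, -0.0]
[0.21, -2.43, 1.51] [0.012, 0.001, -0.0]
[0.21, -2.41, 1.54] [0.012, 0.001, -0.0]
[0.21, -2.39, 1.57] [0.012, 0.001, -0.0]
[0.21, -2.37, 1.59] [0.012, 0.001, -0.0]
```

Call:
{"fn": "play_rows", "kwargs": {
  "deltas": [
    [0.3, 0, -2.5, 1.4, 0.012, 0, 0],
    [0.3, 0, -2.5, 1.4, 0.012, 0, 0],
    [0.3, 0, -2.45, 1.45, 0.012, 0, 0],
    [0.3, 0, -2.45, 1.5, 0.012, 0, 0],
    [0.3, 0, -2.45, 1.5, 0.012, 0, 0],
    [0.3, 0, -2.4, 1.55, 0.012, 0, 0],
    [0.3, 0, -2.4, 1.55, 0.012, 0, 0],
    [0.3, 0.5, -2.4, 1.6, 0.012, 0, 0],
    [0.3, 0, 0, 0, 0, 0, 0],
    [0.3, 0, 0, 0, 0, 0, 0]
  ],
  "grip_force": 20
}}

```text
t: 22.8
tcp_pos: [0.5654, -0.1843, 0.1761]
eef_rot: [0.052, 0.706, -0.052, 0.705]
ft_force: [-0.2, -0.6, 0.2]
finger_gap: 0.0309
```

```bash
python3 plan.py .569 -.1835 .09 -.149 4
```

```text
t 22.8 tcp [ 0.5654 -0.1843  0.1761] x [-0.0018  0.0002 -1.    ] y [ 0.1474  0.9891 -0.0001] f [-0.1816 -0.632   0.1608] gap 0.0309
pos err [ 0.0036  0.0008 -0.0861] rotvec [ 0.001  -0.0018  0.0001] sgn 1
[2.15, 0.03, 0.09] [0.0, -0.0, 0.0]
[2.15, 0.03, 0.09] [0.0, -0.0, 0.0]
[2.15, 0.03, 0.09] [0.0, -0.0, 0.0]
[2.15, 0.03, 0.09] [0.0, -0.0, 0.0]
```

Call:
{"fn": "play_rows", "kwargs": {
  "deltas": [
    [0.3, 1, 0.1, 0.35, 0, 0, 0],
    [0.3, 2, 0, 0, 0, 0, 0],
    [0.3, 2, 0, 0, 0, 0, 0],
    [0.3, 2, 0, 0, 0, 0, 0],
    [0.3, 1, 0, 0, 0, 0, 0],
    [0.3, 0.5, 0, 0, 0, 0, 0],
    [0.3, 0, 0, 0, 0, 0, 0],
    [0.3, 0, 0, 0, 0, 0, 0]
  ]
}}

```text
t: 23.6
tcp_pos: [0.5703, -0.1837, 0.0926]
eef_rot: [0.052, 0.705, -0.052, 0.706]
ft_force: [-0.2, -0.2, -0.2]
finger_gap: 0.0304
```

Call:
{"fn": "play_rows", "kwargs": {
  "deltas": [
    [1, 0, 0, 0, 0, 0, 0],
    [1, 0, 0, 0, 0, 0, 0],
    [1, 0, 0, 0, 0, 0, 0],
    [1, 0, 0, 0, 0, 0, 0],
    [1, 0, 0, 0, 0, 0, 0],
    [1, 0, 0, 0, 0, 0, 0]
  ]
}}

```text
t: 24.2
tcp_pos: [0.57, -0.1838, 0.0923]
eef_rot: [0.052, 0.705, -0.052, 0.705]
ft_force: [-0.1, 0.5, 3.6]
finger_gap: 0.0099
```

Call:
{"fn": "play_rows", "kwargs": {
  "deltas": [
    [1, -0.5, 0, 0, 0, 0, 0],
    [1, -1, 0, 0, 0, 0, 0],
    [1, -1.5, 0, 0, 0, 0, 0],
    [1, -2.5, 0, 0, 0, 0, 0],
    [1, -2.5, 0, 0, 0, 0, 0],
    [1, -2.5, 0, 0, 0, 0, 0],
    [1, -2.5, 0, 0, 0, 0, 0],
    [1, -2, 0, 0, 0, 0, 0],
    [1, 0, 0, 0, 0, 0, 0],
    [1, 0, 0, 0, 0, 0, 0]
  ]
}}

```text
t: 25.2
tcp_pos: [0.5697, -0.1836, 0.2423]
eef_rot: [0.052, 0.705, -0.052, 0.705]
ft_force: [1.2, 0.1, -1.4]
finger_gap: 0.0097
```

```bash
python3 - <<'E'
from h import *
s=st()
im=capture("scene"); crop(im,110,50,150,150,5,"e1.png")
im=capture("top"); crop(im,280,130,130,90,6,"e1u.png")
print(wor([-.065,-.075,.16],RAIL),wor([0,-.075,.16],RAIL))
E
python3 plan.py $(python3 -c "
from h import *
print(*wor([-.065,-.075,.242],RAIL))") .426 10
```

```text
t 25.2 tcp [ 0.5697 -0.1836  0.2423] x [ 0.0008  0.0002 -1.    ] y [0.1463 0.9892 0.0003] f [ 1.1768  0.0988 -1.424 ] gap 0.0097
[0.5409 0.163  0.16  ] [0.6001 0.1899 0.16  ]
t 25.3 tcp [ 0.569  -0.1833  0.2409] x [-0.0018  0.0004 -1.    ] y [0.1462 0.9893 0.0002] f [-0.1203  0.3761 -1.4099] gap 0.0097
pos err [-0.0281  0.3464  0.0011] rotvec [-0.5728 -0.0017 -0.0007] sgn 1
[-0.01, 3.39, -0.78] [-0.057, -0.0, -0.0]
[-0.01, 3.42, -0.59] [-0.057, -0.0, -0.0]
[-0.01, 3.45, -0.39] [-0.057, -0.0, -0.0]
[-0.01, 3.47, -0.19] [-0.057, -0.0, -0.0]
[-0.01, 3.48, 0.01] [-0.057, -0.0, -0.0]
[-0.01, 3.47, 0.2] [-0.057, -0.0, -0.0]
[-0.01, 3.45, 0.4] [-0.057, -0.0, -0.0]
[-0.01, 3.42, 0.6] [-0.057, -0.0, -0.0]
[-0.01, 3.38, 0.79] [-0.057, -0.0, -0.0]
[-0.01, 3.33, 0.99] [-0.057, -0.0, -0.0]
```

View pics/e1.png

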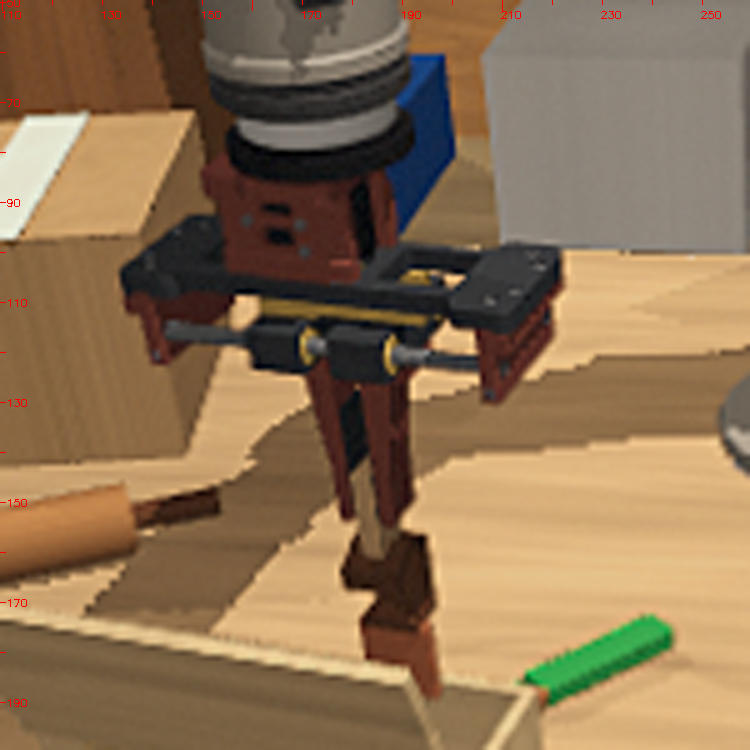

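Call:
{"fn": "play_rows", "kwargs": {
  "deltas": [
    [1, 0, 3.4, -0.8, -0.057, 0, 0],
    [1, 0, 3.4, -0.6, -0.057, 0, 0],
    [1, 0, 3.45, -0.4, -0.057, 0, 0],
    [1, 0, 3.45, -0.2, -0.057, 0, 0],
    [1, 0, 3.5, 0, -0.057, 0, 0],
    [1, 0, 3.45, 0.2, -0.057, 0, 0],
    [1, 0, 3.45, 0.4, -0.057, 0, 0],
    [1, 0, 3.4, 0.6, -0.057, 0, 0],
    [1, 0, 3.4, 0.8, -0.057, 0, 0],
    [1, 0, 3.3, 1.0, -0.057, 0, 0]
  ]
}}

```text
t: 26.3
tcp_pos: [0.5409, 0.1634, 0.2406]
eef_rot: [-0.149, 0.692, 0.149, 0.69]
ft_force: [0.3, 0.4, -0.7]
finger_gap: 0.0099
```

Call:
{"fn": "play_rows", "kwargs": {
  "deltas": [
    [1, 2, 0, 0, 0, 0, 0],
    [1, 2, 0, 0, 0, 0, 0],
    [1, 1, 0, 0, 0, 0, 0],
    [1, 0, 0, 0, 0, 0, 0],
    [1, 0, 0, 0, 0, 0, 0]
  ]
}}

```text
t: 26.8
tcp_pos: [0.542, 0.1619, 0.192]
eef_rot: [-0.148, 0.692, 0.148, 0.691]
ft_force: [0.1, -0.5, -0.6]
finger_gap: 0.01
```

```bash
python3 plan.py $(python3 -c "
from h import *
print(*wor([-.065,-.075,.189],RAIL))") .426 1;python3 - <<'E'
from h import *
im=capture("scene"); crop(im,230,80,220,180,3.6,"e2.png")
im=capture("top"); crop(im,60,90,190,150,4.2,"e2t.png")
E
```

```text
t 26.8 tcp [0.542  0.1619 0.192 ] x [-0.0004 -0.0003 -1.    ] y [-0.4101  0.9121 -0.0001] f [ 0.1056 -0.4753 -0.6226] gap 0.01
pos err [-0.0011  0.0012 -0.003 ] rotvec [-0.0035 -0.0004  0.0001] sgn 1
[0.3, 0.16, -0.05] [-0.003, -0.0, 0.0]
```

View pics/e2.png

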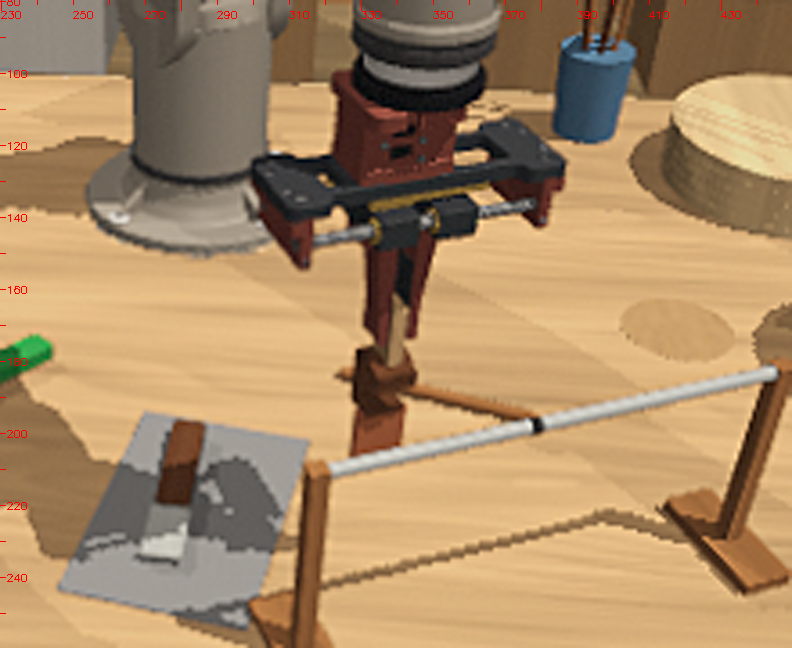

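View pics/e2t.png

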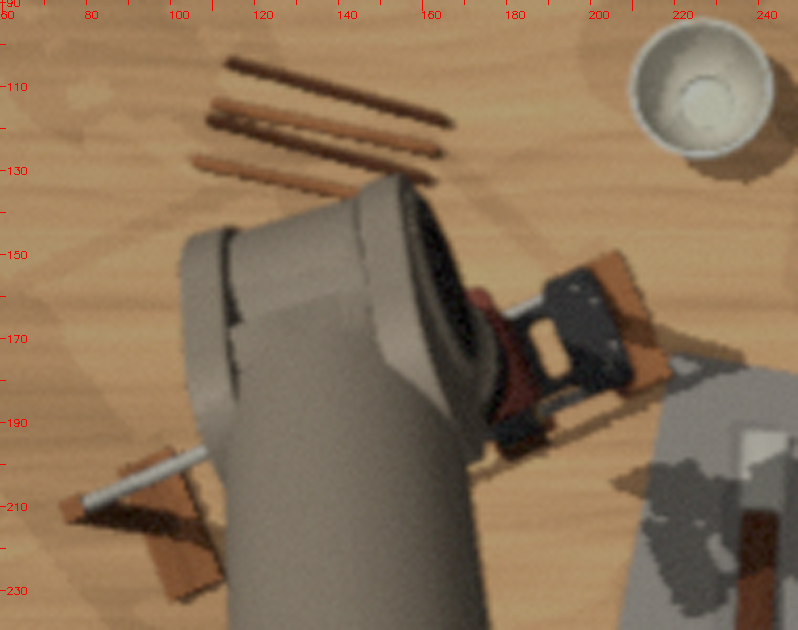

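Call:
{"fn": "play_rows", "kwargs": {
  "deltas": [
    [1, 0.25, 0.1, 1.5, 0, 0, 0],
    [1, 0, 0, 1.5, 0, 0, 0],
    [1, 0, 0, 1, 0, 0, 0],
    [1, 0, 0, 1, 0, 0, 0],
    [1, 0, 0, 0.8, 0, 0, 0],
    [1, 0, 0, 0.7, 0, 0, 0],
    [1, 0, 0, 0, 0, 0, 0],
    [1, 0, 0, 0, 0, 0, 0]
  ]
}}

```text
t: 27.7
tcp_pos: [0.6006, 0.1896, 0.1893]
eef_rot: [-0.149, 0.692, 0.148, 0.691]
ft_force: [0.0, -0.7, -0.4]
finger_gap: 0.0098
```

```bash
python3 plan.py $(python3 -c "
from h import *
print(*wor([0,-.075,.189],RAIL))") .426 1;python3 - <<'E'
from h import *
s=robot.state();print(loc(s["tcp_pos"],RAIL))
im=capture("scene"); crop(im,290,120,130,120,6,"e3.png")
E
```

```text
t 27.7 tcp [0.6006 0.1896 0.1893] x [-0.0004 -0.0003 -1.    ] y [-0.4105  0.9118 -0.0001] f [ 0.0106 -0.6774 -0.4499] gap 0.0098
pos err [-0.0005  0.0003 -0.0003] rotvec [-0.003  -0.0005  0.0001] sgn 1
[0.03, 0.05, -0.03] [-0.003, -0.001, 0.0]
[ 0.0003 -0.0755  0.1893]
```

View pics/e3.png

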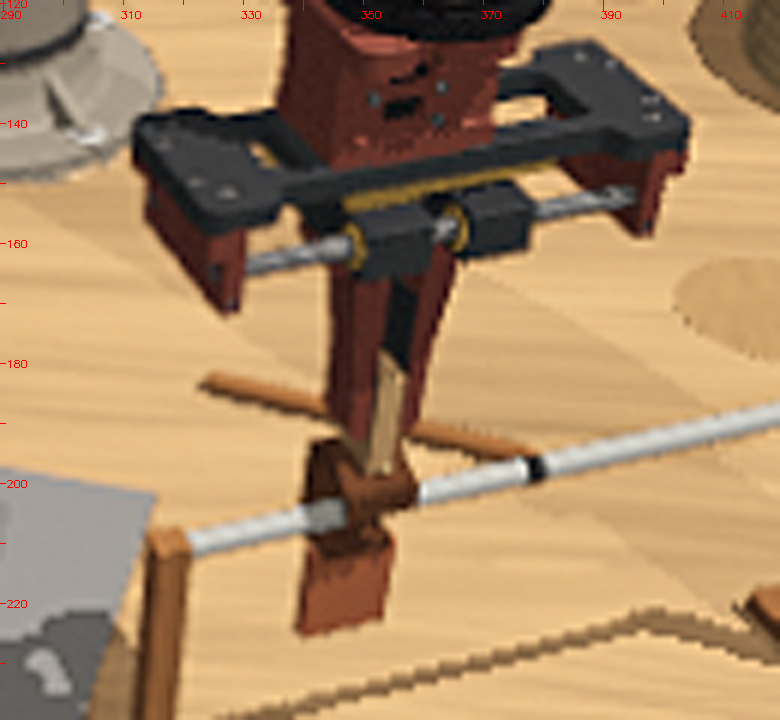

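Call:
{"fn": "play_rows", "kwargs": {
  "deltas": [
    [1, 0.7, 0, 0, 0, 0, 0],
    [1, 0.7, 0, 0, 0, 0, 0],
    [1, 0.3, 0, 0, 0, 0, 0],
    [1, 0.1, 0, 0, 0, 0, 0],
    [1, 0, 0, 0, 0, 0, 0],
    [1, 0, 0, 0, 0, 0, 0]
  ],
  "grip_force": 15
}}

```text
t: 28.35
tcp_pos: [0.6009, 0.1898, 0.1716]
eef_rot: [-0.148, 0.691, 0.149, 0.691]
ft_force: [-0.4, -0.3, 0.2]
finger_gap: 0.0099
```

Call:
{"fn": "play_rows", "kwargs": {
  "deltas": [
    [1, 0.1, 0, 0, 0, 0, 0],
    [1, 0.05, 0, 0, 0, 0, 0],
    [1, 0, 0, 0, 0, 0, 0]
  ]
}}

```text
t: 28.65
tcp_pos: [0.601, 0.1899, 0.1705]
eef_rot: [-0.148, 0.691, 0.149, 0.692]
ft_force: [-1.7, 0.3, 3.9]
finger_gap: 0.0098
```

Call:
{"fn": "play_rows", "kwargs": {
  "deltas": [
    [1, -0.03, 1, 0, -0.003, 0, 0],
    [1, 0, 2, 0, 0, 0, 0],
    [1, 0, 2.5, 0, 0, 0, 0],
    [1, 0, 2.5, 0, 0, 0, 0],
    [1, 0, 2.5, 0, 0, 0, 0],
    [1, 0, 2.5, 0, 0, 0, 0],
    [1, 0, 0, 0, 0, 0, 0]
  ]
}}

```text
t: 29.35
tcp_pos: [0.5441, 0.313, 0.1701]
eef_rot: [-0.151, 0.691, 0.153, 0.69]
ft_force: [-3.2, 1.2, 2.4]
finger_gap: 0.01
```

```bash
python3 - <<'E'
from h import *
s=st();print(loc(s["tcp_pos"],RAIL))
im=capture("scene"); crop(im,290,100,170,140,4.6,"e4.png")
E
```

```text
t 29.35 tcp [0.5441 0.313  0.1701] x [-0.0022  0.0021 -1.    ] y [-0.4192  0.9079  0.0029] f [-3.1811  1.2006  2.4032] gap 0.01
[-0.0001  0.0603  0.1701]
```

View pics/e4.png

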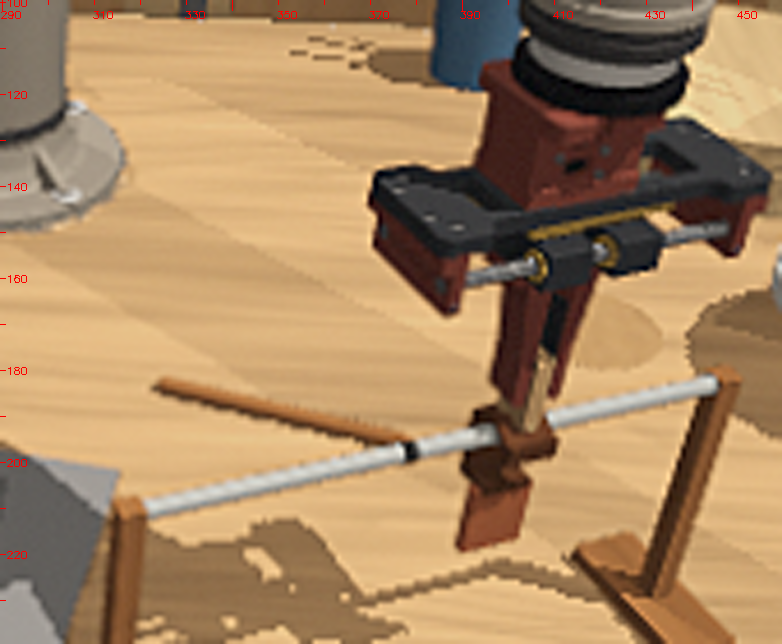

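Call:
{"fn": "play_rows", "kwargs": {
  "deltas": [
    [1, 0, 2, 0, 0, 0, 0],
    [1, 0, 2.5, 0, 0, 0, 0],
    [1, 0, 2.5, 0, 0, 0, 0],
    [1, 0, 1.5, 0, 0, 0, 0],
    [1, 0, 1, 0, 0, 0, 0],
    [1, 0, 0, 0, 0, 0, 0]
  ]
}}

```text
t: 30.0
tcp_pos: [0.5074, 0.395, 0.1703]
eef_rot: [-0.15, 0.691, 0.15, 0.691]
ft_force: [-2.5, -1.1, 4.0]
finger_gap: 0.0102
```

Call:
{"fn": "play_rows", "kwargs": {
  "deltas": [
    [0.6, 0, 0, 0, 0, 0, 0],
    [0.6, 0, 0, 0, 0, 0, 0],
    [0.5, 0, 0, 0, 0, 0, 0],
    [0.5, 0, 0, 0, 0, 0, 0],
    [0.5, -1, 0, 0, 0, 0, 0],
    [0.5, -2, 0, 0, 0, 0, 0],
    [0.5, -3, 0, 0, 0, 0, 0],
    [0.5, -2, 0, 0, 0, 0, 0],
    [0.5, 0, 0, 0, 0, 0, 0]
  ]
}}

```text
t: 30.9
tcp_pos: [0.5095, 0.3958, 0.2544]
eef_rot: [-0.148, 0.689, 0.151, 0.693]
ft_force: [0.5, 0.3, -0.6]
finger_gap: 0.0223
```

```bash
python3 - <<'E'
from h import *
s=st();print(loc(s["tcp_pos"],RAIL))
im=capture("scene"); crop(im,290,100,170,140,4.6,"e5.png")
E
python3 plan.py $(python3 -c "
from h import *
print(*wor([0,.023,.24],BOX))") -.149 15
```

```text
t 30.9 tcp [0.5095 0.3958 0.2544] x [ 0.0048  0.0047 -1.    ] y [-0.4131  0.9107  0.0023] f [ 0.5243  0.3351 -0.6323] gap 0.0223
[0.0026 0.1499 0.2544]
t 30.95 tcp [0.5087 0.3952 0.2522] x [ 0.0026  0.0026 -1.    ] y [-0.4132  0.9106  0.0013] f [ 0.2355  0.0497 -0.0009] gap 0.0222
pos err [ 0.0536 -0.6242 -0.0122] rotvec [ 0.575   0.003  -0.0023] sgn 1
[0.07, -3.94, -1.39] [0.038, 0.0, -0.0]
[0.07, -3.99, -1.24] [0.038, 0.0, -0.0]
[0.07, -4.03, -1.09] [0.038, 0.0, -0.0]
[0.07, -4.07, -0.93] [0.038, 0.0, -0.0]
[0.07, -4.1, -0.78] [0.038, 0.0, -0.0]
[0.08, -4.13, -0.62] [0.038, 0.0, -0.0]
[0.08, -4.15, -0.46] [0.038, 0.0, -0.0]
[0.08, -4.17, -0.3] [0.038, 0.0, -0.0]
[0.08, -4.17, -0.14] [0.038, 0.0, -0.0]
[0.08, -4.18, 0.02] [0.038, 0.0, -0.0]
[0.08, -4.17, 0.18] [0.038, 0.0, -0.0]
[0.08, -4.16, 0.34] [0.038, 0.0, -0.0]
[0.08, -4.15, 0.5] [0.038, 0.0, -0.0]
[0.08, -4.12, 0.66] [0.038, 0.0, -0.0]
[0.08, -4.1, 0.81] [0.038, 0.0, -0.0]
```

View pics/e5.png

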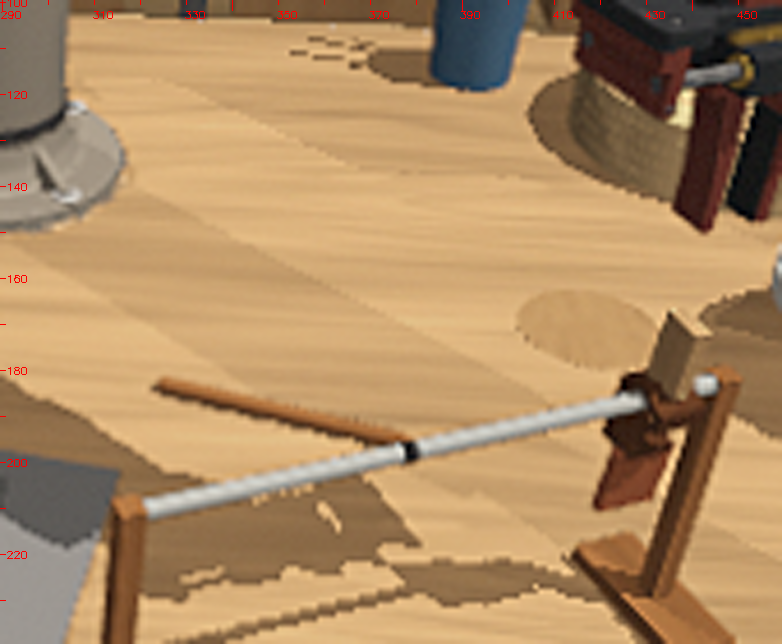

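Call:
{"fn": "play_rows", "kwargs": {
  "deltas": [
    [0.3, 0, -3.9, -1.4, 0.038, 0, 0],
    [0.3, 0, -4.0, -1.25, 0.038, 0, 0],
    [0.3, 0, -4.05, -1.1, 0.038, 0, 0],
    [0.3, 0, -4.1, -0.9, 0.038, 0, 0],
    [0.3, 0, -4.1, -0.8, 0.038, 0, 0],
    [0.3, 0, -4.1, -0.6, 0.038, 0, 0],
    [0.3, 0, -4.15, -0.45, 0.038, 0, 0],
    [0.3, 0, -4.15, -0.3, 0.038, 0, 0]
  ],
  "grip_force": 20
}}

```text
t: 31.75
tcp_pos: [0.5361, 0.0603, 0.2492]
eef_rot: [-0.043, 0.706, 0.043, 0.705]
ft_force: [1.1, -0.1, 0.3]
finger_gap: 0.0307
```

Call:
{"fn": "play_rows", "kwargs": {
  "deltas": [
    [0.3, 0, -4.15, -0.15, 0.038, 0, 0],
    [0.3, 0, -4.15, 0, 0.038, 0, 0],
    [0.3, 0, -4.15, 0.2, 0.038, 0, 0],
    [0.3, 0, -4.15, 0.35, 0.038, 0, 0],
    [0.3, 0, -4.15, 0.5, 0.038, 0, 0],
    [0.3, 0, -4.1, 0.65, 0.038, 0, 0],
    [0.3, 0, -4.1, 0.8, 0.038, 0, 0],
    [0.3, 2, 0, 0, 0, 0, 0],
    [0.3, 2, 0, 0, 0, 0, 0],
    [0.3, 2, 0, 0, 0, 0, 0]
  ]
}}

```text
t: 32.75
tcp_pos: [0.5619, -0.2282, 0.1883]
eef_rot: [0.051, 0.706, -0.051, 0.705]
ft_force: [-0.2, 0.2, -0.0]
finger_gap: 0.0309
```

```bash
python3 plan.py $(python3 -c "
from h import *
print(*wor([0,.023,.0925],BOX))") -.149 1
```

```text
t 32.75 tcp [ 0.5619 -0.2282  0.1883] x [-0.0017  0.0003 -1.    ] y [0.1443 0.9895 0.0001] f [-0.1881  0.162  -0.032 ] gap 0.0309
pos err [ 0.0003 -0.0007 -0.0958] rotvec [ 0.0042 -0.0017 -0.    ] sgn 1
[9.58, -0.07, 0.05] [0.004, -0.002, -0.0]
```

Call:
{"fn": "play_rows", "kwargs": {
  "deltas": [
    [0.3, 2, -0.05, 0.05, 0.004, 0, 0],
    [0.3, 2, 0, 0, 0, 0, 0],
    [0.3, 2, 0, 0, 0, 0, 0],
    [0.3, 2, 0, 0, 0, 0, 0],
    [0.3, 0.8, 0, 0, 0, 0, 0],
    [0.3, 0, 0, 0, 0, 0, 0],
    [0.3, 0, 0, 0, 0, 0, 0]
  ]
}}

```text
t: 33.45
tcp_pos: [0.5633, -0.2288, 0.1025]
eef_rot: [0.052, 0.705, -0.052, 0.705]
ft_force: [0.4, -0.2, -0.1]
finger_gap: 0.0305
```

```bash
python3 plan.py $(python3 -c "
from h import *
print(*wor([0,.023,.0925],BOX))") -.149 1
```

```text
t 33.45 tcp [ 0.5633 -0.2288  0.1025] x [ 0.     -0.0002 -1.    ] y [ 0.1474  0.9891 -0.0002] f [ 0.3687 -0.2231 -0.096 ] gap 0.0305
pos err [-0.0011 -0.0002 -0.01  ] rotvec [0.001  0.0001 0.0002] sgn 1
[1.0, -0.03, -0.11] [0.001, 0.0, 0.0]
```

Call:
{"fn": "play_rows", "kwargs": {
  "deltas": [
    [0.3, 0.6, 0, -0.1, 0, 0, 0],
    [0.3, 0.4, 0, 0, 0, 0, 0],
    [1, 0, 0, 0, 0, 0, 0],
    [1, 0, 0, 0, 0, 0, 0],
    [1, 0, 0, 0, 0, 0, 0],
    [1, 0, 0, 0, 0, 0, 0],
    [1, 0, 0, 0, 0, 0, 0],
    [1, 0, 0, 0, 0, 0, 0]
  ]
}}

```text
t: 34.25
tcp_pos: [0.5623, -0.2285, 0.0924]
eef_rot: [0.052, 0.705, -0.052, 0.705]
ft_force: [0.3, 0.1, -0.5]
finger_gap: 0.01
```

Call:
{"fn": "play_rows", "kwargs": {
  "deltas": [
    [1, -0.5, 0, 0, 0, 0, 0],
    [1, -1, 0, 0, 0, 0, 0],
    [1, -1.5, 0, 0, 0, 0, 0],
    [1, -2.5, 0, 0, 0, 0, 0],
    [1, -2.5, 0, 0, 0, 0, 0],
    [1, -2.5, 0, 0, 0, 0, 0],
    [1, -2.5, 0, 0, 0, 0, 0],
    [1, -2, 0, 0, 0, 0, 0],
    [1, 0, 0, 0, 0, 0, 0]
  ]
}}

```text
t: 35.15
tcp_pos: [0.5639, -0.2296, 0.2463]
eef_rot: [0.052, 0.703, -0.053, 0.707]
ft_force: [0.5, -0.3, -1.3]
finger_gap: 0.0099
```

```bash
python3 plan.py $(python3 -c "
from h import *
print(*wor([-.065,-.075,.242],RAIL))") .426 10
```

```text
t 35.15 tcp [ 0.5639 -0.2296  0.2463] x [ 0.0064 -0.0014 -1.    ] y [ 0.1477  0.989  -0.0005] f [ 0.4674 -0.3162 -1.3143] gap 0.0099
pos err [-0.023   0.3926 -0.0043] rotvec [-0.5742  0.0062  0.0023] sgn 1
[0.04, 3.85, -0.81] [-0.057, 0.001, 0.0]
[0.04, 3.89, -0.59] [-0.057, 0.001, 0.0]
[0.04, 3.92, -0.36] [-0.057, 0.001, 0.0]
[0.04, 3.93, -0.14] [-0.057, 0.001, 0.0]
[0.04, 3.93, 0.09] [-0.057, 0.001, 0.0]
[0.04, 3.92, 0.32] [-0.057, 0.001, 0.0]
[0.04, 3.9, 0.54] [-0.057, 0.001, 0.0]
[0.04, 3.86, 0.76] [-0.057, 0.001, 0.0]
[0.04, 3.81, 0.98] [-0.057, 0.001, 0.0]
[0.04, 3.75, 1.2] [-0.057, 0.001, 0.0]
```

Call:
{"fn": "play_rows", "kwargs": {
  "deltas": [
    [1, 0, 3.8, -0.7, -0.057, 0, 0],
    [1, 0, 3.9, -0.5, -0.057, 0, 0],
    [1, 0, 3.9, -0.3, -0.057, 0, 0],
    [1, 0, 3.9, -0.15, -0.057, 0, 0],
    [1, 0, 3.9, 0.1, -0.057, 0, 0],
    [1, 0, 3.9, 0.3, -0.057, 0, 0],
    [1, 0, 3.9, 0.55, -0.057, 0, 0],
    [1, 0, 3.85, 0.75, -0.057, 0, 0],
    [1, 0, 3.8, 1.0, -0.057, 0, 0],
    [1, 0, 3.75, 1.2, -0.061, 0, 0]
  ]
}}

```text
t: 36.15
tcp_pos: [0.5415, 0.1638, 0.2418]
eef_rot: [-0.15, 0.691, 0.15, 0.691]
ft_force: [-0.3, -0.3, -0.9]
finger_gap: 0.0097
```

Call:
{"fn": "play_rows", "kwargs": {
  "deltas": [
    [1, 1, 0, 0, 0, 0, 0],
    [1, 2, 0, 0, 0, 0, 0],
    [1, 1.5, 0, 0, 0, 0, 0],
    [1, 0.8, 0, 0, 0, 0, 0],
    [1, 0, 0, 0, 0, 0, 0],
    [1, 0, 0, 0, 0, 0, 0]
  ]
}}

```text
t: 36.75
tcp_pos: [0.5425, 0.1622, 0.1895]
eef_rot: [-0.149, 0.691, 0.149, 0.691]
ft_force: [-0.8, -0.3, -1.2]
finger_gap: 0.01
```

```bash
python3 plan.py $(python3 -c "
from h import *
print(*wor([-.065,-.075,.189],RAIL))") .426 1
```

```text
t 36.75 tcp [0.5425 0.1622 0.1895] x [ 0.0002 -0.0001 -1.    ] y [-0.4128  0.9108 -0.0002] f [-0.7871 -0.2991 -1.2068] gap 0.01
pos err [-0.0016  0.0009 -0.0005] rotvec [-0.0005  0.0002  0.0002] sgn 1
[0.05, 0.15, -0.11] [-0.0, 0.0, 0.0]
```

Call:
{"fn": "play_rows", "kwargs": {
  "deltas": [
    [1, 0, 0.1, 1.5, 0, 0, 0],
    [1, 0, 0, 1.5, 0, 0, 0],
    [1, 0, 0, 1, 0, 0, 0],
    [1, 0, 0, 1, 0, 0, 0],
    [1, 0, 0, 0.8, 0, 0, 0],
    [1, 0, 0, 0.55, 0, 0, 0],
    [1, 0, 0, 0, 0, 0, 0],
    [1, 0, 0, 0, 0, 0, 0]
  ]
}}

```text
t: 37.55
tcp_pos: [0.5994, 0.1895, 0.1891]
eef_rot: [-0.15, 0.691, 0.149, 0.691]
ft_force: [-1.3, -0.6, -0.5]
finger_gap: 0.0099
```

```bash
python3 - <<'E'
from h import *
s=st();print(loc(s["tcp_pos"],RAIL))
im=capture("scene"); crop(im,290,120,170,120,4.6,"f1.png")
E
```

```text
t 37.55 tcp [0.5994 0.1895 0.1891] x [-0.0005 -0.0003 -1.    ] y [-0.4133  0.9106 -0.    ] f [-1.2719 -0.5905 -0.4724] gap 0.0099
[-0.0008 -0.0751  0.1891]
```

View pics/f1.png

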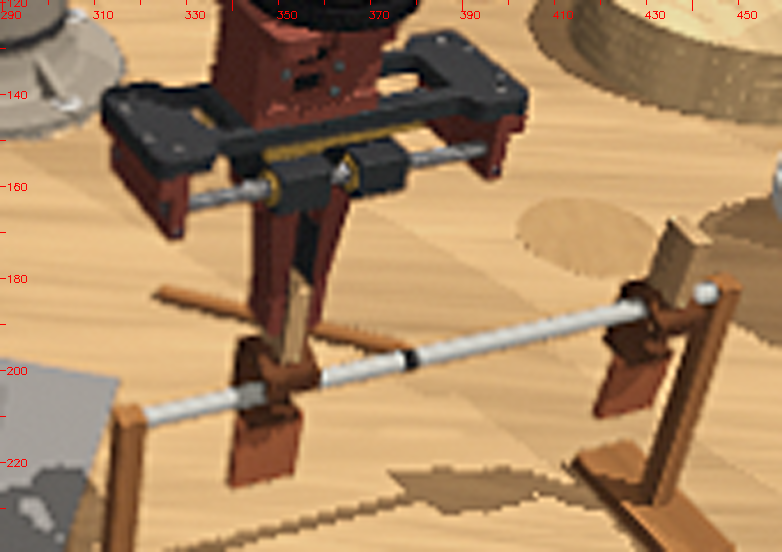

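Call:
{"fn": "play_rows", "kwargs": {
  "deltas": [
    [1, 0.7, 0, 0.05, 0, 0, 0],
    [1, 0.7, 0, 0, 0, 0, 0],
    [1, 0.3, 0, 0, 0, 0, 0],
    [1, 0.15, 0, 0, 0, 0, 0],
    [1, 0, 0, 0, 0, 0, 0],
    [1, 0, 0, 0, 0, 0, 0]
  ],
  "grip_force": 15
}}

```text
t: 38.2
tcp_pos: [0.6003, 0.1899, 0.1709]
eef_rot: [-0.149, 0.691, 0.15, 0.691]
ft_force: [0.6, 0.2, -0.6]
finger_gap: 0.0099
```

Call:
{"fn": "play_rows", "kwargs": {
  "deltas": [
    [1, 0.04, 1, 0, 0, 0, 0],
    [1, 0, 2, 0, 0, 0, 0],
    [1, 0, 2.5, 0, 0, 0, 0],
    [1, 0, 2.5, 0, 0, 0, 0],
    [1, 0, 2.5, 0, 0, 0, 0],
    [1, 0, 2.5, 0, 0, 0, 0],
    [1, 0, 2.5, 0, 0, 0, 0],
    [1, 0, 2, 0, 0, 0, 0],
    [1, 0, 1, 0, 0, 0, 0],
    [1, 0, 0, 0, 0, 0, 0]
  ]
}}

```text
t: 39.2
tcp_pos: [0.5223, 0.3607, 0.1705]
eef_rot: [-0.15, 0.691, 0.151, 0.691]
ft_force: [-2.9, 1.3, 2.2]
finger_gap: 0.0098
```

```bash
python3 - <<'E'
from h import *
s=st();print(loc(s["tcp_pos"],RAIL))
im=capture("scene"); crop(im,290,120,170,120,4.6,"f2.png")
E
```

```text
t 39.2 tcp [0.5223 0.3607 0.1705] x [-0.0008  0.0013 -1.    ] y [-0.4162  0.9093  0.0015] f [-2.9017  1.2693  2.1571] gap 0.0098
[-0.0003  0.1127  0.1705]
```

View pics/f2.png

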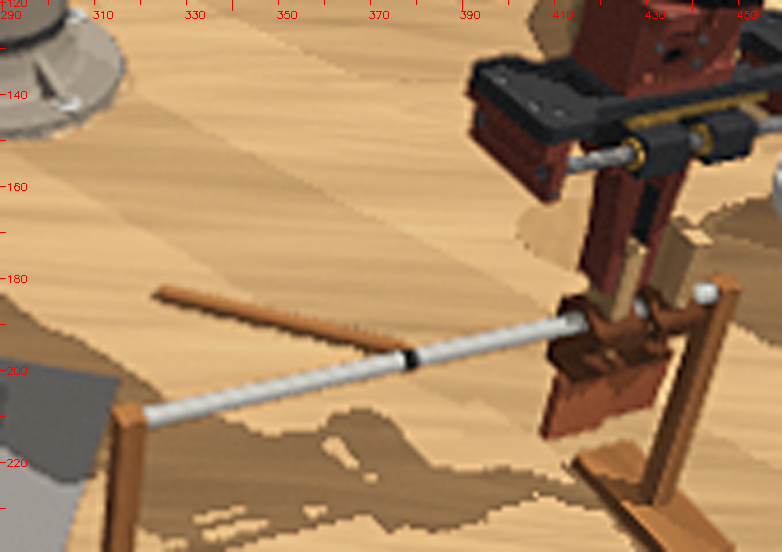

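Call:
{"fn": "play_rows", "kwargs": {
  "deltas": [
    [0.6, 0, 0, 0, 0, 0, 0],
    [0.6, 0, 0, 0, 0, 0, 0],
    [0.55, 0, 0, 0, 0, 0, 0],
    [0.55, 0, 0, 0, 0, 0, 0],
    [0.55, -1, 0, 0, 0, 0, 0],
    [0.55, -2, 0, 0, 0, 0, 0],
    [0.55, -3, 0, 0, 0, 0, 0],
    [0.55, -2, 0, 0, 0, 0, 0],
    [0.55, 0, 0, 0, 0, 0, 0],
    [0.55, 0, 0, 0, 0, 0, 0]
  ]
}}

```text
t: 40.25
tcp_pos: [0.5238, 0.3584, 0.2507]
eef_rot: [-0.149, 0.691, 0.15, 0.691]
ft_force: [0.1, -0.9, -0.5]
finger_gap: 0.0198
```

```bash
python3 plan.py $(python3 -c "
from h import *
print(*wor([0,-.023,.25],BOX))") -.149 16;python3 - <<'E'
from h import *
im=capture("scene"); crop(im,290,120,170,120,4.6,"f3.png")
E
```

```text
t 40.25 tcp [0.5238 0.3584 0.2507] x [ 0.0006  0.0007 -1.    ] y [-0.4133  0.9106  0.0004] f [ 0.0825 -0.93   -0.5012] gap 0.0198
pos err [ 0.0316 -0.6328 -0.0007] rotvec [ 0.5751  0.0007 -0.0006] sgn 1
[0.0, -3.68, -1.45] [0.036, 0.0, -0.0]
[0.0, -3.73, -1.32] [0.036, 0.0, -0.0]
[0.0, -3.78, -1.19] [0.036, 0.0, -0.0]
[0.0, -3.82, -1.05] [0.036, 0.0, -0.0]
[0.0, -3.85, -0.91] [0.036, 0.0, -0.0]
[0.0, -3.88, -0.77] [0.036, 0.0, -0.0]
[0.0, -3.91, -0.63] [0.036, 0.0, -0.0]
[0.0, -3.93, -0.49] [0.036, 0.0, -0.0]
[0.0, -3.94, -0.35] [0.036, 0.0, -0.0]
[0.0, -3.95, -0.21] [0.036, 0.0, -0.0]
[0.0, -3.96, -0.07] [0.036, 0.0, -0.0]
[0.0, -3.96, 0.08] [0.036, 0.0, -0.0]
[0.0, -3.95, 0.22] [0.036, 0.0, -0.0]
[0.0, -3.94, 0.36] [0.036, 0.0, -0.0]
[0.0, -3.93, 0.5] [0.036, 0.0, -0.0]
[0.0, -3.91, 0.64] [0.036, 0.0, -0.0]
```

View pics/f3.png

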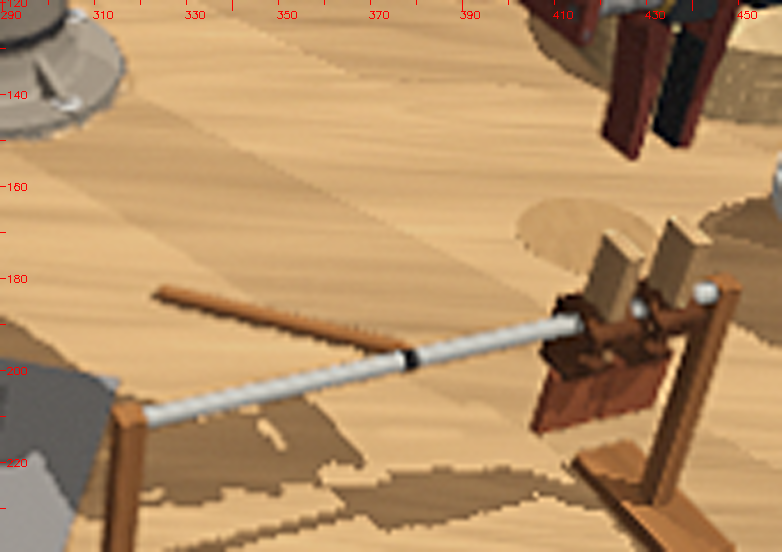

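Call:
{"fn": "play_rows", "kwargs": {
  "deltas": [
    [0.3, 0, -3.7, -1.45, 0.036, 0, 0],
    [0.3, 0, -3.7, -1.3, 0.036, 0, 0],
    [0.3, 0, -3.8, -1.2, 0.036, 0, 0],
    [0.3, 0, -3.8, -1.05, 0.036, 0, 0],
    [0.3, 0, -3.85, -0.9, 0.036, 0, 0],
    [0.3, 0, -3.9, -0.8, 0.036, 0, 0],
    [0.3, 0, -3.9, -0.6, 0.036, 0, 0],
    [0.3, 0, -3.95, -0.5, 0.036, 0, 0]
  ],
  "grip_force": 20
}}

```text
t: 41.1
tcp_pos: [0.5387, 0.0403, 0.2492]
eef_rot: [-0.049, 0.706, 0.048, 0.705]
ft_force: [-0.2, -0.5, -0.4]
finger_gap: 0.0308
```

Call:
{"fn": "play_rows", "kwargs": {
  "deltas": [
    [0.3, 0, -3.95, -0.35, 0.036, 0, 0],
    [0.3, 0, -3.95, -0.2, 0.036, 0, 0],
    [0.3, 0, -3.95, -0.05, 0.036, 0, 0],
    [0.3, 0, -3.95, 0.1, 0.036, 0, 0],
    [0.3, 0, -3.95, 0.2, 0.036, 0, 0],
    [0.3, 0, -3.95, 0.35, 0.036, 0, 0],
    [0.3, 0, -3.95, 0.5, 0.036, 0, 0],
    [0.3, 2, -3.9, 0.65, 0.036, 0, 0],
    [0.3, 3, 0, 0, 0, 0, 0],
    [0.3, 0, 0, 0, 0, 0, 0]
  ]
}}

```text
t: 42.1
tcp_pos: [0.5522, -0.2741, 0.1955]
eef_rot: [0.054, 0.708, -0.053, 0.702]
ft_force: [-0.1, 0.5, 0.7]
finger_gap: 0.0306
```

```bash
python3 plan.py $(python3 -c "
from h import *
print(*wor([0,-.023,.0925],BOX))") -.149 1
```

```text
t 42.1 tcp [ 0.5522 -0.2741  0.1955] x [-0.0087  0.0024 -1.    ] y [0.1516 0.9884 0.0011] f [-0.0966  0.4747  0.6928] gap 0.0306
pos err [ 0.0032 -0.0004 -0.103 ] rotvec [-0.0032 -0.0089 -0.0011] sgn 1
[10.3, 0.0, 0.42] [-0.003, -0.009, -0.001]
```

Call:
{"fn": "play_rows", "kwargs": {
  "deltas": [
    [0.3, 2, 0, 0.2, -0.003, 0, 0],
    [0.3, 2, 0, 0, 0, 0, 0],
    [0.3, 2, 0, 0, 0, 0, 0],
    [0.3, 2, 0, 0, 0, 0, 0],
    [0.3, 1.3, 0, 0, 0, 0, 0],
    [0.3, 0, 0, 0, 0, 0, 0],
    [0.3, 0, 0, 0, 0, 0, 0]
  ]
}}

```text
t: 42.8
tcp_pos: [0.5579, -0.2745, 0.108]
eef_rot: [0.052, 0.705, -0.052, 0.705]
ft_force: [-0.7, -0.4, -0.4]
finger_gap: 0.0307
```

```bash
python3 plan.py $(python3 -c "
from h import *
print(*wor([0,-.023,.0925],BOX))") -.149 1
```

```text
t 42.8 tcp [ 0.5579 -0.2745  0.108 ] x [ 0.0003  0.     -1.    ] y [0.1456 0.9893 0.0001] f [-0.724  -0.4191 -0.3502] gap 0.0307
pos err [-0.0025  0.     -0.0155] rotvec [ 0.0029  0.0003 -0.0001] sgn 1
[1.55, -0.03, -0.25] [0.003, 0.0, -0.0]
```

Call:
{"fn": "play_rows", "kwargs": {
  "deltas": [
    [0.3, 0.9, 0, -0.25, 0.003, 0, 0],
    [0.3, 0.65, 0, 0, 0, 0, 0],
    [0.3, 0, 0, 0, 0, 0, 0],
    [1, 0, 0, 0, 0, 0, 0],
    [1, 0, 0, 0, 0, 0, 0],
    [1, 0, 0, 0, 0, 0, 0],
    [1, 0, 0, 0, 0, 0, 0],
    [1, 0, 0, 0, 0, 0, 0],
    [1, 0, 0, 0, 0, 0, 0]
  ]
}}

```text
t: 43.7
tcp_pos: [0.5552, -0.2745, 0.092]
eef_rot: [0.053, 0.705, -0.053, 0.705]
ft_force: [-0.4, -0.2, 2.1]
finger_gap: 0.0099
```

Call:
{"fn": "play_rows", "kwargs": {
  "deltas": [
    [1, -0.5, 0, 0, 0, 0, 0],
    [1, -1, 0, 0, 0, 0, 0],
    [1, -1.5, 0, 0, 0, 0, 0],
    [1, -2.5, 0, 0, 0, 0, 0],
    [1, -2.5, 0, 0, 0, 0, 0],
    [1, -2.5, 0, 0, 0, 0, 0],
    [1, -2.5, 0, 0, 0, 0, 0],
    [1, -2, 0, 0, 0, 0, 0],
    [1, 0, 0, 0, 0, 0, 0],
    [1, 0, 0, 0, 0, 0, 0]
  ]
}}

```text
t: 44.7
tcp_pos: [0.5551, -0.2744, 0.2424]
eef_rot: [0.053, 0.705, -0.053, 0.706]
ft_force: [0.8, 0.2, -1.4]
finger_gap: 0.01
```

```bash
python3 plan.py $(python3 -c "
from h import *
print(*wor([-.065,-.075,.242],RAIL))") .426 12
```

```text
t 44.7 tcp [ 0.5551 -0.2744  0.2424] x [ 0.0012  0.     -1.    ] y [0.1493 0.9888 0.0002] f [ 0.8451  0.2416 -1.4084] gap 0.01
pos err [-0.0142  0.4374 -0.0004] rotvec [-0.5758  0.0012  0.0002] sgn 1
[0.0, 3.59, -0.66] [-0.048, 0.0, 0.0]
[0.0, 3.61, -0.49] [-0.048, 0.0, 0.0]
[0.0, 3.63, -0.31] [-0.048, 0.0, 0.0]
[0.0, 3.64, -0.14] [-0.048, 0.0, 0.0]
[0.0, 3.65, 0.04] [-0.048, 0.0, 0.0]
[0.0, 3.64, 0.21] [-0.048, 0.0, 0.0]
[0.0, 3.63, 0.38] [-0.048, 0.0, 0.0]
[0.0, 3.6, 0.56] [-0.048, 0.0, 0.0]
[0.0, 3.57, 0.73] [-0.048, 0.0, 0.0]
[0.0, 3.53, 0.9] [-0.048, 0.0, 0.0]
[0.0, 3.49, 1.07] [-0.048, 0.0, 0.0]
[0.0, 3.43, 1.24] [-0.048, 0.0, 0.0]
```

Call:
{"fn": "play_rows", "kwargs": {
  "deltas": [
    [1, 0, 3.6, -0.65, -0.048, 0, 0],
    [1, 0, 3.6, -0.5, -0.048, 0, 0],
    [1, 0, 3.65, -0.3, -0.048, 0, 0],
    [1, 0, 3.65, -0.15, -0.048, 0, 0],
    [1, 0, 3.65, 0.05, -0.048, 0, 0],
    [1, 0, 3.65, 0.2, -0.048, 0, 0],
    [1, 0, 3.65, 0.4, -0.048, 0, 0],
    [1, 0, 3.6, 0.55, -0.048, 0, 0],
    [1, 0, 3.6, 0.75, -0.048, 0, 0],
    [1, 0, 3.5, 0.9, -0.048, 0, 0]
  ]
}}

```text
t: 45.7
tcp_pos: [0.5424, 0.092, 0.2407]
eef_rot: [-0.117, 0.698, 0.117, 0.697]
ft_force: [0.4, 0.8, -0.5]
finger_gap: 0.0101
```

Call:
{"fn": "play_rows", "kwargs": {
  "deltas": [
    [1, 0, 3.5, 1.05, -0.048, 0, 0],
    [1, 0, 3.4, 1.25, -0.048, 0, 0],
    [1, 1, 0, 0, 0, 0, 0],
    [1, 2, 0, 0, 0, 0, 0],
    [1, 1.5, 0, 0, 0, 0, 0],
    [1, 0.8, 0, 0, 0, 0, 0],
    [1, 0, 0, 0, 0, 0, 0],
    [1, 0, 0, 0, 0, 0, 0]
  ]
}}

```text
t: 46.5
tcp_pos: [0.5412, 0.1629, 0.1889]
eef_rot: [-0.149, 0.691, 0.149, 0.691]
ft_force: [0.5, 0.0, -0.3]
finger_gap: 0.0098
```

```bash
python3 plan.py $(python3 -c "
from h import *
print(*wor([0,-.075,.189],RAIL))") .426 1
```

```text
t 46.5 tcp [0.5412 0.1629 0.1889] x [-0.0002 -0.0003 -1.    ] y [-0.4129  0.9108 -0.0001] f [ 0.535   0.0353 -0.2869] gap 0.0098
pos err [0.0588 0.027  0.0001] rotvec [-0.0004 -0.0003  0.0001] sgn 1
[-0.01, 0.03, 6.47] [-0.0, -0.0, 0.0]
```

Call:
{"fn": "play_rows", "kwargs": {
  "deltas": [
    [1, 0, 0, 1.5, 0, 0, 0],
    [1, 0, 0, 1.5, 0, 0, 0],
    [1, 0, 0, 1, 0, 0, 0],
    [1, 0, 0, 1, 0, 0, 0],
    [1, 0, 0, 0.8, 0, 0, 0],
    [1, 0, 0, 0.65, 0, 0, 0],
    [1, 0, 0, 0, 0, 0, 0],
    [1, 0, 0, 0, 0, 0, 0]
  ]
}}

```text
t: 47.3
tcp_pos: [0.5997, 0.1898, 0.1888]
eef_rot: [-0.15, 0.691, 0.149, 0.691]
ft_force: [-0.1, 0.3, -1.1]
finger_gap: 0.0098
```

```bash
python3 - <<'E'
from h import *
s=st();print(loc(s["tcp_pos"],RAIL))
im=capture("scene"); crop(im,230,120,230,140,3.4,"g1.png")
E
```

```text
t 47.3 tcp [0.5997 0.1898 0.1888] x [-0.0004 -0.0002 -1.    ] y [-0.4133  0.9106 -0.0001] f [-0.1014  0.2812 -1.0864] gap 0.0098
[-0.0004 -0.0749  0.1888]
```

View pics/g1.png

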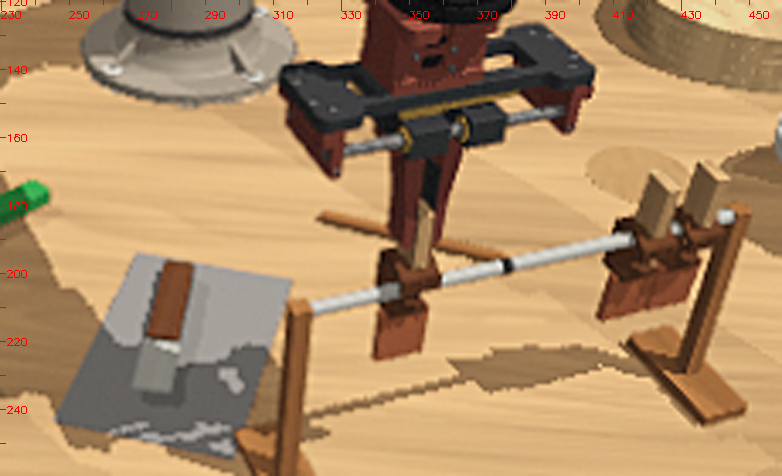

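Call:
{"fn": "play_rows", "kwargs": {
  "deltas": [
    [1, 0.7, 0, 0.05, 0, 0, 0],
    [1, 0.7, 0, 0, 0, 0, 0],
    [1, 0.3, 0, 0, 0, 0, 0],
    [1, 0.15, 0, 0, 0, 0, 0],
    [1, 0, 0, 0, 0, 0, 0],
    [1, 0.02, 0, 0, 0, 0, 0]
  ],
  "grip_force": 15
}}

```text
t: 47.95
tcp_pos: [0.5999, 0.19, 0.1701]
eef_rot: [-0.149, 0.691, 0.15, 0.691]
ft_force: [-2.5, -0.4, 2.0]
finger_gap: 0.0099
```

Call:
{"fn": "play_rows", "kwargs": {
  "deltas": [
    [1, 0, 1, 0, 0, 0, 0],
    [1, 0, 2, 0, 0, 0, 0],
    [1, 0, 2.5, 0, 0, 0, 0],
    [1, 0, 2.5, 0, 0, 0, 0],
    [1, 0, 2.5, 0, 0, 0, 0],
    [1, 0, 2, 0, 0, 0, 0],
    [1, 0, 1.3, 0, 0, 0, 0],
    [1, 0, 0.6, 0, 0, 0, 0],
    [1, 0, 0, 0, 0, 0, 0]
  ]
}}

```text
t: 48.85
tcp_pos: [0.5402, 0.3226, 0.1704]
eef_rot: [-0.149, 0.691, 0.15, 0.691]
ft_force: [-3.9, 1.7, 3.8]
finger_gap: 0.0101
```

```bash
python3 - <<'E'
from h import *
s=st();print(loc(s["tcp_pos"],RAIL))
im=capture("scene"); crop(im,290,120,170,120,4.6,"g2.png")
E
```

```text
t 48.85 tcp [0.5402 0.3226 0.1704] x [-0.0006  0.0013 -1.    ] y [-0.4142  0.9102  0.0014] f [-3.9092  1.736   3.7941] gap 0.0101
[0.0003 0.0705 0.1704]
```

View pics/g2.png

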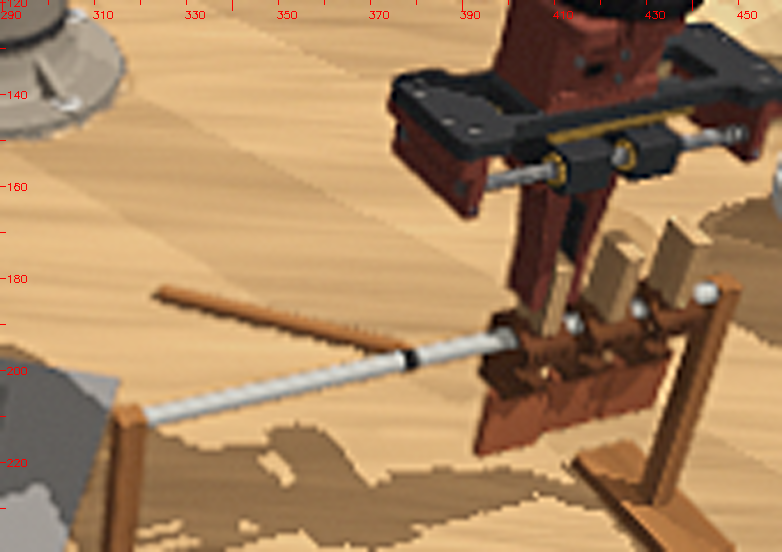

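Release and go for the last one (y=-0.069).

Call:
{"fn": "play_rows", "kwargs": {
  "deltas": [
    [0.6, 0, 0, 0, 0, 0, 0],
    [0.6, 0, 0, 0, 0, 0, 0],
    [0.55, 0, 0, 0, 0, 0, 0],
    [0.55, 0, 0, 0, 0, 0, 0],
    [0.55, -1, 0, 0, 0, 0, 0],
    [0.55, -2, 0, 0, 0, 0, 0],
    [0.55, -3, 0, 0, 0, 0, 0],
    [0.55, -2, 0, 0, 0, 0, 0],
    [0.55, 0, 0, 0, 0, 0, 0],
    [0.55, 0, 0, 0, 0, 0, 0]
  ]
}}

```text
t: 49.9
tcp_pos: [0.5409, 0.3213, 0.2505]
eef_rot: [-0.149, 0.691, 0.15, 0.691]
ft_force: [-0.8, -0.7, -0.8]
finger_gap: 0.0199
```

```bash
python3 plan.py $(python3 -c "
from h import *
print(*wor([0,-.069,.25],BOX))") -.149 16;python3 - <<'E'
from h import *
im=capture("scene"); crop(im,290,120,170,120,4.6,"g3.png")
E
```

```text
t 49.9 tcp [0.5409 0.3213 0.2505] x [ 0.0006  0.0007 -1.    ] y [-0.4133  0.9106  0.0004] f [-0.764  -0.6577 -0.8049] gap 0.0199
pos err [ 0.0077 -0.6413 -0.0005] rotvec [ 0.5751  0.0007 -0.0006] sgn 1
[0.0, -3.67, -1.61] [0.036, 0.0, -0.0]
[0.0, -3.72, -1.48] [0.036, 0.0, -0.0]
[0.0, -3.78, -1.35] [0.036, 0.0, -0.0]
[0.0, -3.82, -1.21] [0.036, 0.0, -0.0]
[0.0, -3.86, -1.07] [0.036, 0.0, -0.0]
[0.0, -3.9, -0.93] [0.036, 0.0, -0.0]
[0.0, -3.93, -0.79] [0.036, 0.0, -0.0]
[0.0, -3.96, -0.65] [0.036, 0.0, -0.0]
[0.0, -3.98, -0.51] [0.036, 0.0, -0.0]
[0.0, -3.99, -0.36] [0.036, 0.0, -0.0]
[0.0, -4.0, -0.22] [0.036, 0.0, -0.0]
[0.0, -4.01, -0.08] [0.036, 0.0, -0.0]
[0.0, -4.01, 0.07] [0.036, 0.0, -0.0]
[0.0, -4.0, 0.21] [0.036, 0.0, -0.0]
[0.0, -3.99, 0.36] [0.036, 0.0, -0.0]
[0.0, -3.98, 0.5] [0.036, 0.0, -0.0]
```

View pics/g3.png

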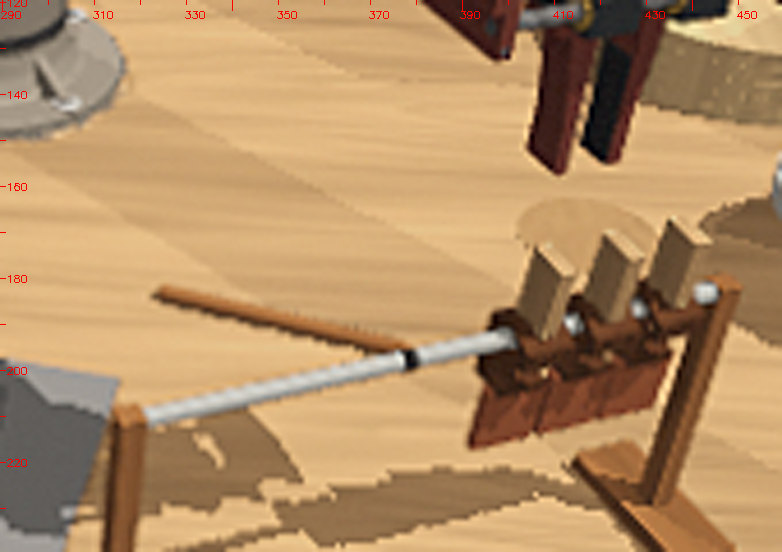

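Call:
{"fn": "play_rows", "kwargs": {
  "deltas": [
    [0.3, 0, -3.7, -1.6, 0.036, 0, 0],
    [0.3, 0, -3.7, -1.5, 0.036, 0, 0],
    [0.3, 0, -3.8, -1.35, 0.036, 0, 0],
    [0.3, 0, -3.8, -1.2, 0.036, 0, 0],
    [0.3, 0, -3.85, -1.05, 0.036, 0, 0],
    [0.3, 0, -3.9, -0.95, 0.036, 0, 0],
    [0.3, 0, -3.95, -0.8, 0.036, 0, 0],
    [0.3, 0, -3.95, -0.65, 0.036, 0, 0]
  ],
  "grip_force": 20
}}

```text
t: 50.75
tcp_pos: [0.5435, -0.0011, 0.249]
eef_rot: [-0.048, 0.706, 0.048, 0.705]
ft_force: [0.5, 0.7, 0.2]
finger_gap: 0.0307
```

Call:
{"fn": "play_rows", "kwargs": {
  "deltas": [
    [0.3, 0, -4, -0.5, 0.036, 0, 0],
    [0.3, 0, -4, -0.35, 0.036, 0, 0],
    [0.3, 0, -4, -0.2, 0.036, 0, 0],
    [0.3, 0, -4, -0.1, 0.036, 0, 0],
    [0.3, 0, -4, 0.05, 0.036, 0, 0],
    [0.3, 0, -4, 0.2, 0.036, 0, 0],
    [0.3, 0, -4, 0.35, 0.036, 0, 0],
    [0.3, 2, -3.95, 0.5, 0.036, 0, 0],
    [0.3, 3, 0, 0, 0, 0, 0],
    [0.3, 0, 0, 0, 0, 0, 0]
  ]
}}

```text
t: 51.75
tcp_pos: [0.5447, -0.3193, 0.1952]
eef_rot: [0.055, 0.708, -0.053, 0.702]
ft_force: [-0.6, -0.3, -0.7]
finger_gap: 0.031
```

```bash
python3 plan.py $(python3 -c "
from h import *
print(*wor([0,-.069,.0925],BOX))") -.149 1
```

```text
t 51.75 tcp [ 0.5447 -0.3193  0.1952] x [-0.0085  0.0031 -1.    ] y [0.1516 0.9884 0.0018] f [-0.5502 -0.2997 -0.7231] gap 0.031
pos err [ 0.0038 -0.0006 -0.1027] rotvec [-0.0032 -0.0088 -0.0018] sgn 1
[10.27, -0.02, 0.48] [-0.003, -0.009, -0.002]
```

Call:
{"fn": "play_rows", "kwargs": {
  "deltas": [
    [0.3, 2, 0, 0, 0, 0, 0],
    [0.3, 2, 0, 0, 0, 0, 0],
    [0.3, 2, 0, 0, 0, 0, 0],
    [0.3, 2, 0, 0, 0, 0, 0],
    [0.3, 1.3, 0, 0, 0, 0, 0],
    [0.3, 0, 0, 0, 0, 0, 0],
    [0.3, 0, 0, 0, 0, 0, 0]
  ]
}}

```text
t: 52.45
tcp_pos: [0.5484, -0.3197, 0.1078]
eef_rot: [0.053, 0.705, -0.053, 0.705]
ft_force: [-0.4, -0.3, -0.1]
finger_gap: 0.031
```

```bash
python3 plan.py $(python3 -c "
from h import *
print(*wor([0,-.069,.0925],BOX))") -.149 1
```

```text
t 52.45 tcp [ 0.5484 -0.3197  0.1078] x [ 0.0003  0.     -1.    ] y [0.1486 0.9889 0.0001] f [-0.3671 -0.3115 -0.1012] gap 0.031
pos err [ 0.0001 -0.0002 -0.0153] rotvec [-0.0002  0.0003 -0.0001] sgn 1
[1.53, -0.02, 0.01] [-0.0, 0.0, -0.0]
```

Call:
{"fn": "play_rows", "kwargs": {
  "deltas": [
    [0.3, 0.9, 0, 0, 0, 0, 0],
    [0.3, 0.65, 0, 0, 0, 0, 0],
    [0.3, 0, 0, 0, 0, 0, 0],
    [1, 0, 0, 0, 0, 0, 0],
    [1, 0, 0, 0, 0, 0, 0],
    [1, 0, 0, 0, 0, 0, 0],
    [1, 0, 0, 0, 0, 0, 0],
    [1, 0, 0, 0, 0, 0, 0],
    [1, 0, 0, 0, 0, 0, 0]
  ]
}}

```text
t: 53.35
tcp_pos: [0.5481, -0.3201, 0.0919]
eef_rot: [0.053, 0.705, -0.053, 0.705]
ft_force: [-0.1, -0.4, 2.3]
finger_gap: 0.0098
```

Call:
{"fn": "play_rows", "kwargs": {
  "deltas": [
    [1, -0.5, 0, 0, 0, 0, 0],
    [1, -1, 0, 0, 0, 0, 0],
    [1, -1.5, 0, 0, 0, 0, 0],
    [1, -2.5, 0, 0, 0, 0, 0],
    [1, -2.5, 0, 0, 0, 0, 0],
    [1, -2.5, 0, 0, 0, 0, 0],
    [1, -2.5, 0, 0, 0, 0, 0],
    [1, -2, 0, 0, 0, 0, 0],
    [1, 0, 0, 0, 0, 0, 0],
    [1, 0, 0, 0, 0, 0, 0]
  ]
}}

```text
t: 54.35
tcp_pos: [0.548, -0.32, 0.2422]
eef_rot: [0.053, 0.705, -0.053, 0.706]
ft_force: [-0.5, -0.3, -1.0]
finger_gap: 0.0098
```

```bash
python3 plan.py $(python3 -c "
from h import *
print(*wor([-.065,-.075,.242],RAIL))") .426 13
```

```text
t 54.35 tcp [ 0.548  -0.32    0.2422] x [ 0.0011 -0.     -1.    ] y [0.1493 0.9888 0.0001] f [-0.51   -0.2655 -0.9748] gap 0.0098
pos err [-0.0072  0.483  -0.0002] rotvec [-0.5758  0.0011  0.0002] sgn 1
[0.0, 3.67, -0.61] [-0.044, 0.0, 0.0]
[0.0, 3.69, -0.45] [-0.044, 0.0, 0.0]
[0.0, 3.71, -0.28] [-0.044, 0.0, 0.0]
[0.0, 3.71, -0.12] [-0.044, 0.0, 0.0]
[0.0, 3.72, 0.05] [-0.044, 0.0, 0.0]
[0.0, 3.71, 0.21] [-0.044, 0.0, 0.0]
[0.0, 3.7, 0.38] [-0.044, 0.0, 0.0]
[0.0, 3.68, 0.54] [-0.044, 0.0, 0.0]
[0.0, 3.65, 0.7] [-0.044, 0.0, 0.0]
[0.0, 3.61, 0.86] [-0.044, 0.0, 0.0]
[0.0, 3.57, 1.02] [-0.044, 0.0, 0.0]
[0.0, 3.52, 1.18] [-0.044, 0.0, 0.0]
[0.0, 3.47, 1.33] [-0.044, 0.0, 0.0]
```

Call:
{"fn": "play_rows", "kwargs": {
  "deltas": [
    [1, 0, 3.7, -0.6, -0.044, 0, 0],
    [1, 0, 3.7, -0.45, -0.044, 0, 0],
    [1, 0, 3.7, -0.3, -0.044, 0, 0],
    [1, 0, 3.7, -0.1, -0.044, 0, 0],
    [1, 0, 3.7, 0.05, -0.044, 0, 0],
    [1, 0, 3.7, 0.2, -0.044, 0, 0],
    [1, 0, 3.7, 0.4, -0.044, 0, 0],
    [1, 0, 3.7, 0.55, -0.044, 0, 0],
    [1, 0, 3.65, 0.7, -0.044, 0, 0],
    [1, 0, 3.6, 0.85, -0.044, 0, 0]
  ]
}}

```text
t: 55.35
tcp_pos: [0.5422, 0.0532, 0.2405]
eef_rot: [-0.103, 0.7, 0.103, 0.699]
ft_force: [0.3, -0.4, -0.2]
finger_gap: 0.0101
```

Call:
{"fn": "play_rows", "kwargs": {
  "deltas": [
    [1, 0, 3.55, 1.0, -0.044, 0, 0],
    [1, 0, 3.5, 1.2, -0.044, 0, 0],
    [1, 0, 3.45, 1.35, -0.047, 0, 0],
    [1, 1, 0, 0, 0, 0, 0],
    [1, 2, 0, 0, 0, 0, 0],
    [1, 1.5, 0, 0, 0, 0, 0],
    [1, 0.8, 0, 0, 0, 0, 0],
    [1, 0, 0, 0, 0, 0, 0],
    [1, 0, 0, 0, 0, 0, 0]
  ]
}}

```text
t: 56.25
tcp_pos: [0.5424, 0.1623, 0.1887]
eef_rot: [-0.149, 0.691, 0.149, 0.691]
ft_force: [0.3, 0.4, 0.7]
finger_gap: 0.01
```

```bash
python3 plan.py $(python3 -c "
from h import *
print(*wor([0,-.075,.189],RAIL))") .426 1
```

```text
t 56.25 tcp [0.5424 0.1623 0.1887] x [-0.0002 -0.0002 -1.    ] y [-0.4119  0.9112 -0.0001] f [0.2767 0.3789 0.6586] gap 0.01
pos err [0.0577 0.0276 0.0003] rotvec [-0.0014 -0.0003  0.0001] sgn 1
[-0.03, 0.14, 6.39] [-0.001, -0.0, 0.0]
```

Call:
{"fn": "play_rows", "kwargs": {
  "deltas": [
    [1, 0, 0.1, 1.5, 0, 0, 0],
    [1, 0, 0, 1.5, 0, 0, 0],
    [1, 0, 0, 1, 0, 0, 0],
    [1, 0, 0, 1, 0, 0, 0],
    [1, 0, 0, 0.8, 0, 0, 0],
    [1, 0, 0, 0.6, 0, 0, 0],
    [1, 0, 0, 0, 0, 0, 0],
    [1, 0, 0, 0, 0, 0, 0]
  ]
}}

```text
t: 57.05
tcp_pos: [0.6, 0.1897, 0.1885]
eef_rot: [-0.149, 0.691, 0.149, 0.691]
ft_force: [0.0, -0.6, -0.5]
finger_gap: 0.0102
```

```bash
python3 - <<'E'
from h import *
s=st();print(loc(s["tcp_pos"],RAIL))
im=capture("scene"); crop(im,230,120,230,140,3.4,"h1.png")
E
```

```text
t 57.05 tcp [0.6    0.1897 0.1885] x [-0.0005 -0.0002 -1.    ] y [-0.4123  0.911  -0.    ] f [ 0.0327 -0.5626 -0.4933] gap 0.0102
[-0.0001 -0.0751  0.1885]
```

View pics/h1.png

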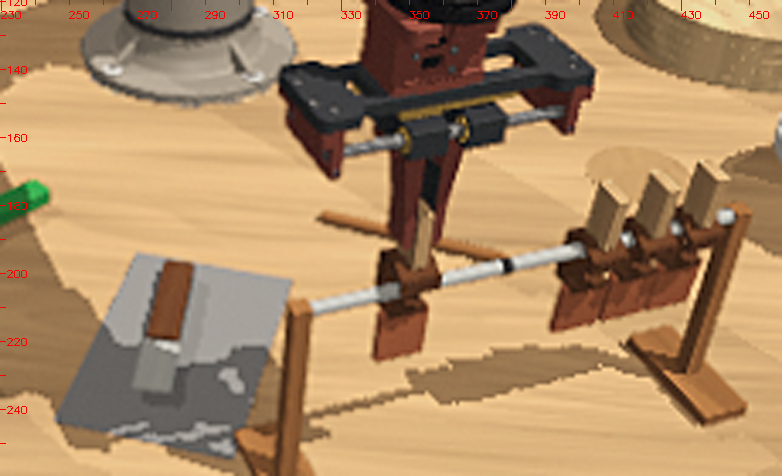

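Call:
{"fn": "play_rows", "kwargs": {
  "deltas": [
    [1, 0.7, 0, 0, 0, 0, 0],
    [1, 0.7, 0, 0, 0, 0, 0],
    [1, 0.3, 0, 0, 0, 0, 0],
    [1, 0.12, 0, 0, 0, 0, 0],
    [1, 0, 0, 0, 0, 0, 0],
    [1, 0.02, 0, 0, 0, 0, 0]
  ],
  "grip_force": 15
}}

```text
t: 57.7
tcp_pos: [0.6005, 0.19, 0.1704]
eef_rot: [-0.149, 0.691, 0.149, 0.691]
ft_force: [-0.2, -1.1, -0.4]
finger_gap: 0.0098
```

Call:
{"fn": "play_rows", "kwargs": {
  "deltas": [
    [1, 0, 1, 0, 0, 0, 0],
    [1, 0, 2, 0, 0, 0, 0],
    [1, 0, 2.5, 0, 0, 0, 0],
    [1, 0, 2.3, 0, 0, 0, 0],
    [1, 0, 1.7, 0, 0, 0, 0],
    [1, 0, 0.7, 0, 0, 0, 0],
    [1, 0, 0.3, 0, 0, 0, 0],
    [1, 0, 0, 0, 0, 0, 0],
    [1, 0, 0, 0, 0, 0, 0]
  ]
}}

```text
t: 58.6
tcp_pos: [0.5574, 0.2848, 0.1703]
eef_rot: [-0.149, 0.691, 0.149, 0.691]
ft_force: [-0.8, 0.3, -0.3]
finger_gap: 0.01
```

```bash
python3 - <<'E'
from h import *
s=st();print(loc(s["tcp_pos"],RAIL))
im=capture("scene"); crop(im,290,120,170,120,4.6,"h2.png")
E
```

```text
t 58.6 tcp [0.5574 0.2848 0.1703] x [ 0.0001 -0.     -1.    ] y [-0.4112  0.9115 -0.0001] f [-0.7814  0.2936 -0.2504] gap 0.01
[0.0003 0.029  0.1703]
```

View pics/h2.png

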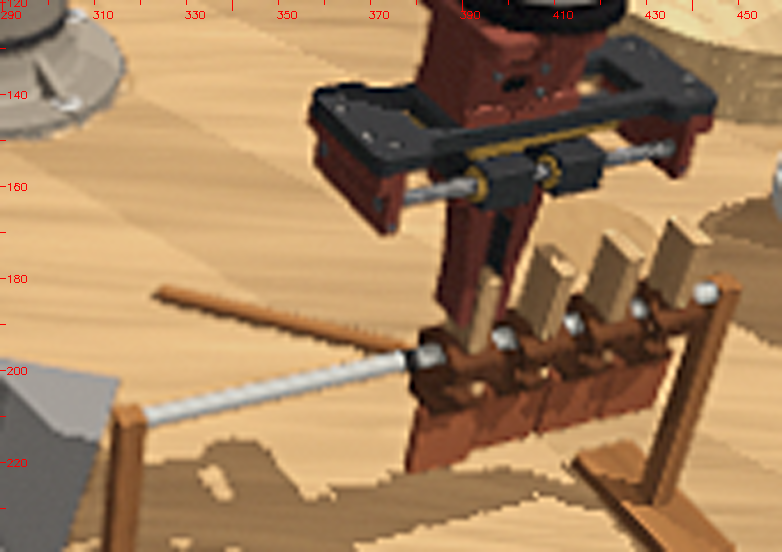

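Call:
{"fn": "play_rows", "kwargs": {
  "deltas": [
    [1, 0.02, 0.15, 0, 0, 0, 0],
    [1, 0, 0, 0, 0, 0, 0],
    [0.6, 0, 0, 0, 0, 0, 0],
    [0.6, 0, 0, 0, 0, 0, 0],
    [0.55, 0, 0, 0, 0, 0, 0],
    [0.55, 0, 0, 0, 0, 0, 0],
    [0.55, -1, 0, 0, 0, 0, 0],
    [0.55, -2, 0, 0, 0, 0, 0],
    [0.55, -3, 0, 0, 0, 0, 0],
    [0.55, -3, 0, 0, 0, 0, 0]
  ]
}}

```text
t: 59.65
tcp_pos: [0.5562, 0.2868, 0.2616]
eef_rot: [-0.149, 0.691, 0.149, 0.691]
ft_force: [0.4, -0.1, 0.1]
finger_gap: 0.0195
```

```bash
python3 - <<'E'
from h import *
s=st();print(loc(s["tcp_pos"],RAIL))
im=capture("scene"); crop(im,290,120,170,120,4.6,"h3.png"); cv2.imwrite("pics/h3full.png",im[:,:,::-1])
im=capture("top"); crop(im,60,100,350,190,2.2,"h3t.png")
E
```

```text
t 59.65 tcp [0.5562 0.2868 0.2616] x [-0.0001 -0.0001 -1.    ] y [-0.4124  0.911  -0.0001] f [ 0.421  -0.0893  0.1465] gap 0.0195
[0.0001 0.0314 0.2616]
```

View pics/h3.png

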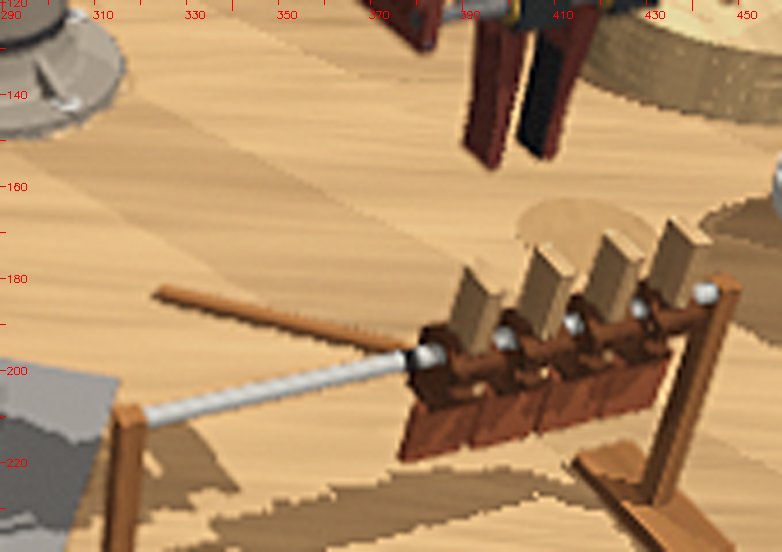

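View pics/h3full.png

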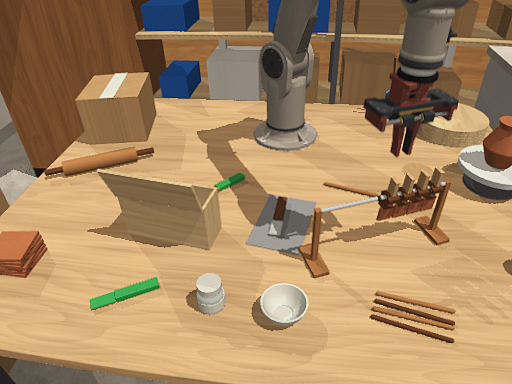

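View pics/h3t.png

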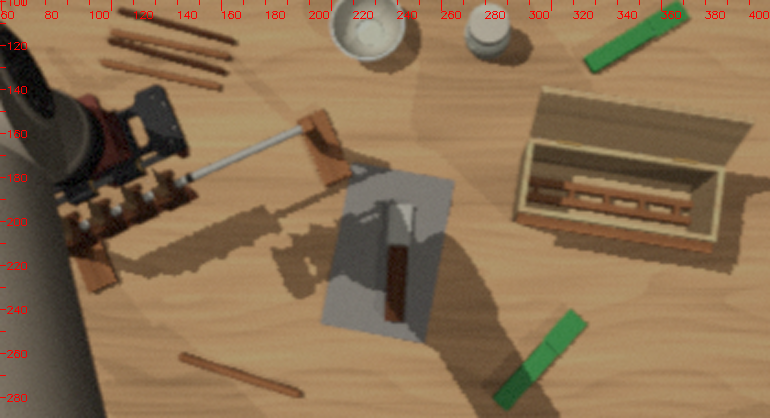

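```bash
python3 - <<'E'
from h import *
for yc in [.031,.029,.027]:
    print(yc,proj("scene",[wor([x,yc-.018,.084],RAIL) for x in (-.004,.004)]).ravel(), proj("scene",[wor([0,yc,.21],RAIL)]))
im=cv2.imread("pics/h3full.png")[:,:,::-1]; crop(im,365,160,40,66,11,"h4.png")
print(proj("scene",[wor([0,y,.165],RAIL) for y in (-.004,.004)]), proj("scene",[wor([.018,.017,z],RAIL) for z in (.152,.17)]))
E
```

```text
0.031 [376.7236 221.1803 378.4266 223.2671] [[393.7872 178.1517]]
0.029 [375.9966 221.3535 377.6961 223.4426] [[393.0107 178.3142]]
0.027 [375.2689 221.5269 376.9647 223.6183] [[392.2331 178.477 ]]
[[376.7952 197.1151]
 [379.8769 196.4351]] [[388.047  204.4333]
 [389.4714 198.207 ]]
```

View pics/h4.png

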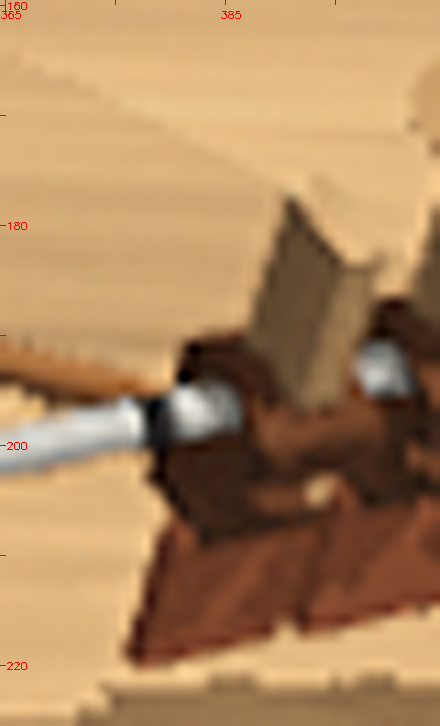

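```bash
python3 plan.py $(python3 -c "
from h import *
print(*wor([.125,0,.30],BOX))") -.149 15
```

```text
t 59.75 tcp [0.5588 0.2879 0.2654] x [ 0.0069  0.0047 -1.    ] y [-0.4122  0.9111  0.0014] f [ 0.9271  0.031  -0.202 ] gap 0.0198
pos err [ 0.1236 -0.5581  0.0346] rotvec [ 0.5738  0.0076 -0.0037] sgn 1
[-0.24, -3.73, -0.78] [0.038, 0.001, -0.0]
[-0.24, -3.76, -0.64] [0.038, 0.001, -0.0]
[-0.24, -3.78, -0.49] [0.038, 0.001, -0.0]
[-0.24, -3.79, -0.35] [0.038, 0.001, -0.0]
[-0.24, -3.81, -0.2] [0.038, 0.001, -0.0]
[-0.24, -3.81, -0.06] [0.038, 0.001, -0.0]
[-0.24, -3.81, 0.09] [0.038, 0.001, -0.0]
[-0.23, -3.8, 0.23] [0.038, 0.001, -0.0]
[-0.23, -3.79, 0.38] [0.038, 0.001, -0.0]
[-0.23, -3.77, 0.52] [0.038, 0.001, -0.0]
[-0.23, -3.75, 0.67] [0.038, 0.001, -0.0]
[-0.23, -3.72, 0.81] [0.038, 0.001, -0.0]
[-0.23, -3.69, 0.95] [0.038, 0.001, -0.0]
[-0.23, -3.65, 1.09] [0.038, 0.001, -0.0]
[-0.23, -3.61, 1.23] [0.038, 0.001, -0.0]
```

Call:
{"fn": "play_rows", "kwargs": {
  "deltas": [
    [1, -0.3, -3.7, -0.75, 0.038, 0, 0],
    [1, -0.3, -3.75, -0.65, 0.038, 0, 0],
    [1, -0.3, -3.8, -0.5, 0.038, 0, 0],
    [1, -0.3, -3.8, -0.35, 0.038, 0, 0],
    [1, -0.3, -3.8, -0.2, 0.038, 0, 0],
    [1, -0.3, -3.8, -0.05, 0.038, 0, 0],
    [1, -0.3, -3.8, 0.1, 0.038, 0, 0],
    [1, -0.3, -3.8, 0.25, 0.038, 0, 0]
  ]
}}

```text
t: 60.55
tcp_pos: [0.6231, -0.0115, 0.2842]
eef_rot: [-0.042, 0.706, 0.042, 0.706]
ft_force: [0.4, 0.1, 0.4]
finger_gap: 0.0008
```

Call:
{"fn": "play_rows", "kwargs": {
  "deltas": [
    [1, -0.3, -3.8, 0.4, 0.038, 0, 0],
    [1, -0.3, -3.75, 0.55, 0.038, 0, 0],
    [1, -0.2, -3.75, 0.7, 0.038, 0, 0],
    [1, -0.2, -3.7, 0.8, 0.038, 0, 0],
    [1, -0.2, -3.7, 0.95, 0.038, 0, 0],
    [1, 0, -3.65, 1.1, 0.038, 0, 0],
    [1, 0, -3.6, 1.25, 0.038, 0, 0],
    [1, 0, 0, 0, 0, 0, 0],
    [1, 0, 0, 0, 0, 0, 0]
  ]
}}

```text
t: 61.45
tcp_pos: [0.6822, -0.2707, 0.2954]
eef_rot: [0.052, 0.706, -0.052, 0.705]
ft_force: [0.0, 0.4, 0.3]
finger_gap: 0.0005
```

```bash
python3 plan.py $(python3 -c "
from h import *
print(*wor([.125,0,.205],BOX))") -.149 1;  python3 - <<'E'
from h import *
im=capture("scene"); crop(im,365,150,90,85,8,"i1.png"); crop(im,90,20,230,230,2.6,"i1b.png")
im=capture("top"); crop(im,60,140,130,90,6,"i1t.png")
E
```

```text
t 61.45 tcp [ 0.6822 -0.2707  0.2954] x [-0.001   0.0001 -1.    ] y [0.1459 0.9893 0.    ] f [0.0097 0.4346 0.2664] gap 0.0005
pos err [ 0.0002  0.0005 -0.0904] rotvec [ 0.0026 -0.001   0.    ] sgn 1
[9.04, 0.05, 0.02] [0.003, -0.001, 0.0]
```

View pics/i1.png

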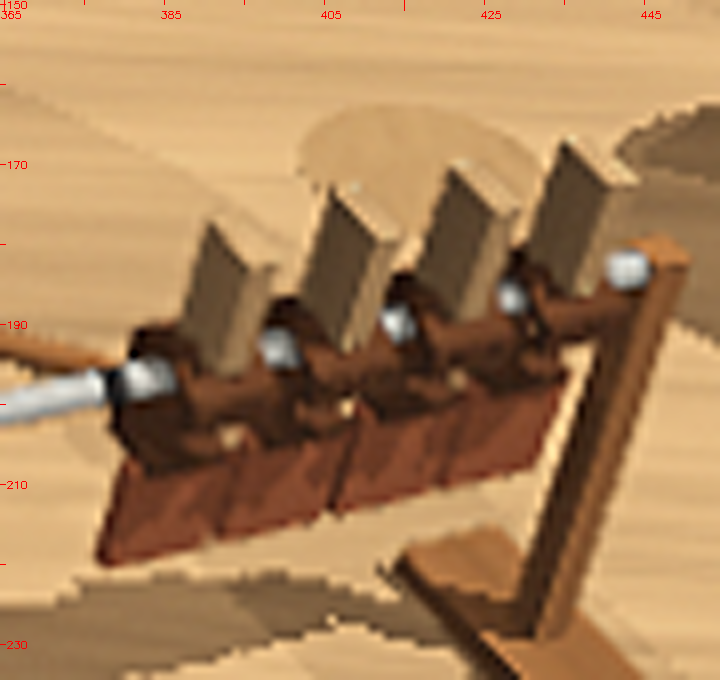

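View pics/i1t.png

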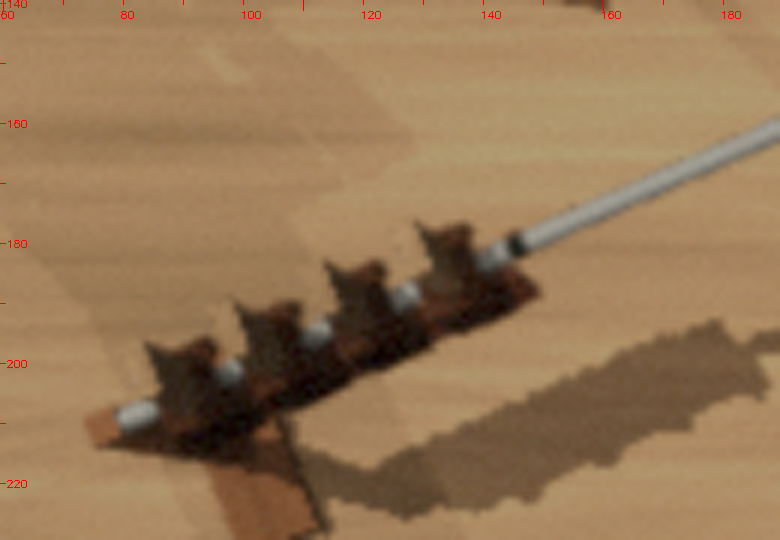

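View pics/i1b.png

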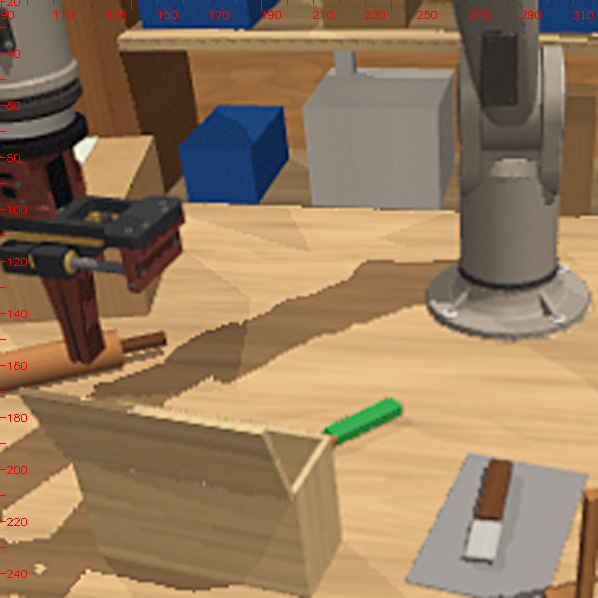

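```bash
python3 - <<'E'
from h import *
# hanger local coords relative to rail axis: z=+50 tab top, -76 tile bottom (upright)
obs=[("scene",[-.012,-.005,.050],(391,177.3)),("scene",[.012,.005,.050],(398.6,182.9)),("scene",[.012,-.005,.05],(395.8,183.9)),
("scene",[-.004,-.018,-.076],(377,219.7)),("top",None,None)]
def f(p,full=False):
    y,t,dz,bu,bv=p
    M=R.from_euler('y',t).as_matrix()
    out=[]
    for n,l,uv in obs[:4]:
        q=M@np.array(l)+[0,y,.160+dz]
        out+=list(proj(n,wor(q,RAIL))[0]-uv+[bu,bv])
    return np.array(out+[bu/.5-1.0,bv/.5-1.4,dz/.001]) # observed minus proj bias ~ (.6,.8)
r=least_squares(f,[.03,0,0,.6,.8],x_scale=[.01,.1,.001,1,1]);print(r.x,f(r.x))
for t in (0,r.x[1]):
  M=R.from_euler('y',t).as_matrix()
  for l in ([-.004,-.018,-.076],[-.004,-.018,-.034],[.004,-.018,-.034]): print(t,proj("top",wor(M@np.array(l)+[0,r.x[0],.16],RAIL)))
E
```

```text
[ 0.0307  0.0744 -0.0001  0.5218  0.7149] [-0.6827 -0.261   1.3622 -0.1317  0.2445 -0.2957 -1.0112  0.6289  0.0437
  0.0298 -0.0777]
0 [[149.3333 187.2665]]
0 [[145.1271 185.2916]]
0 [[143.985 182.573]]
0.07443752012226078 [[150.0648 189.0965]]
0.07443752012226078 [[145.4463 186.1292]]
0.07443752012226078 [[144.3686 183.4458]]
```

Call:
{"fn": "play_rows", "kwargs": {
  "deltas": [
    [1, 2, 0, 0, 0.003, 0, 0],
    [1, 3, 0, 0, 0, 0, 0],
    [1, 3, 0, 0, 0, 0, 0],
    [1, 1, 0, 0, 0, 0, 0],
    [1, 0, 0, 0, 0, 0, 0],
    [1, 0, 0, -1, 0, 0, 0],
    [1, 0, 0, -1, 0, 0, 0],
    [1, 0, 0, 0, 0, 0, 0]
  ]
}}

```text
t: 62.35
tcp_pos: [0.6617, -0.2677, 0.2079]
eef_rot: [0.053, 0.705, -0.053, 0.706]
ft_force: [-0.5, 0.3, 0.5]
finger_gap: 0.0004
```

```bash
python3 - <<'E'
from h import *
s=st();print(loc(s["tcp_pos"],BOX))
im=capture("scene"); crop(im,80,80,160,160,4,"j1.png")
E
```

```text
t 62.35 tcp [ 0.6617 -0.2677  0.2079] x [ 0.0017 -0.0003 -1.    ] y [ 0.1486  0.9889 -0.0001] f [-0.5047  0.2661  0.4696] gap 0.0004
[ 0.1042 -0.0005  0.2079]
```

View pics/j1.png

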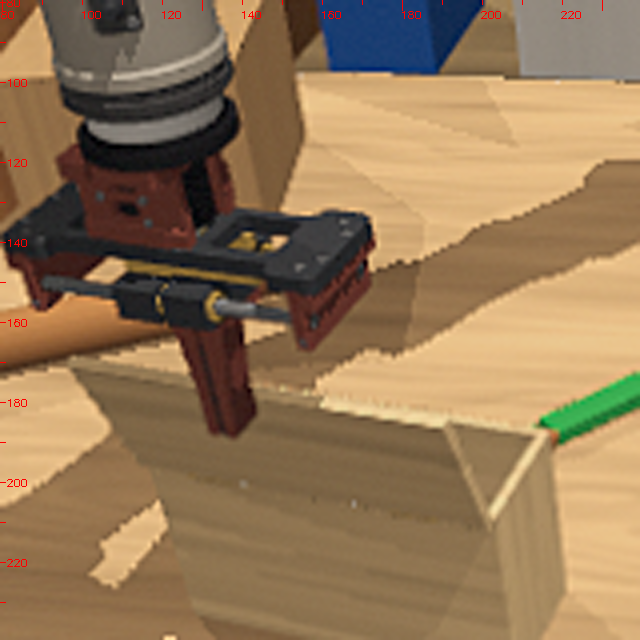

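Call:
{"fn": "play_rows", "kwargs": {
  "deltas": [
    [1, 0, 0, -1, 0, 0, 0],
    [1, 0, 0, -1, 0, 0, 0],
    [1, 0, 0, -1, 0, 0, 0],
    [1, 0, 0, -1, 0, 0, 0],
    [1, 0, 0, -1, 0, 0, 0],
    [1, 0, 0, 0, 0, 0, 0]
  ]
}}

```text
t: 63.0
tcp_pos: [0.6116, -0.2596, 0.2061]
eef_rot: [0.053, 0.706, -0.052, 0.705]
ft_force: [0.2, -0.2, 0.3]
finger_gap: 0.0002
```

```bash
python3 - <<'E'
from h import *
s=st();print(loc(s["tcp_pos"],BOX))
im=capture("scene"); crop(im,80,80,160,160,4,"j2.png")
E
```

```text
t 63.0 tcp [ 0.6116 -0.2596  0.2061] x [-0.0011  0.0008 -1.    ] y [0.1483 0.9889 0.0006] f [ 0.2416 -0.1639  0.2984] gap 0.0002
[0.0534 0.0001 0.2061]
```

View pics/j2.png

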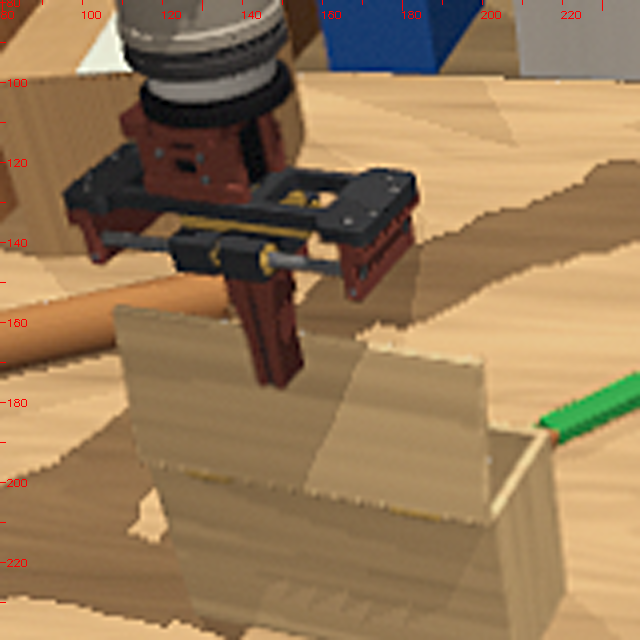

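Call:
{"fn": "play_rows", "kwargs": {
  "deltas": [
    [1, 0.16, 0, -1.14, 0, 0, 0],
    [1, 0.35, 0, -1.12, 0, 0, 0],
    [1, 0.4, 0, -1.12, 0, 0, 0],
    [1, 0.65, 0, -0.95, 0, 0, 0],
    [1, 0.7, 0, -0.95, 0, 0, 0],
    [1, 0.9, 0, -0.75, 0, 0, 0],
    [1, 0.98, 0, -0.67, 0, 0, 0],
    [1, 0, 0, 0, 0, 0, 0]
  ]
}}

```text
t: 63.85
tcp_pos: [0.5452, -0.2492, 0.1628]
eef_rot: [0.053, 0.706, -0.052, 0.704]
ft_force: [0.7, -0.2, -0.1]
finger_gap: 0.0002
```

```bash
python3 - <<'E'
from h import *
s=st();print(loc(s["tcp_pos"],BOX))
im=capture("scene"); crop(im,80,80,160,160,4,"j3.png")
E
```

```text
t 63.85 tcp [ 0.5452 -0.2492  0.1628] x [-0.0033  0.0012 -1.    ] y [0.1478 0.989  0.0007] f [ 0.7076 -0.2245 -0.1009] gap 0.0002
[-0.0139  0.0005  0.1628]
```

View pics/j3.png

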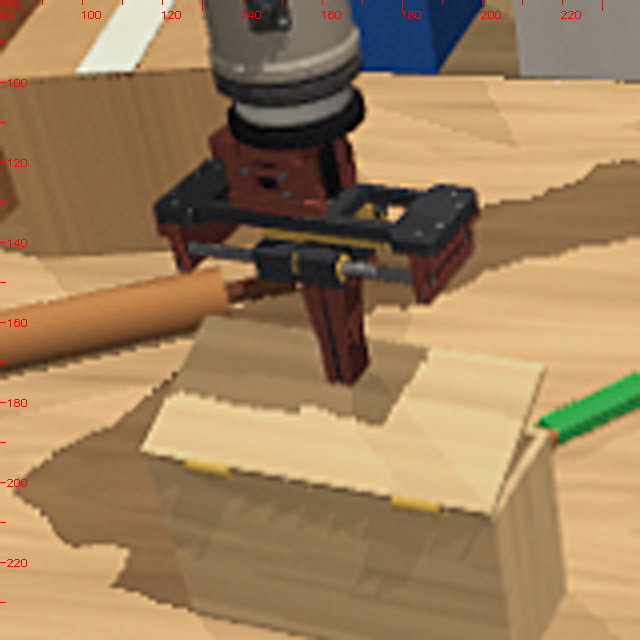

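Call:
{"fn": "play_rows", "kwargs": {
  "deltas": [
    [1, 0.6, 0, -0.3, 0, 0, 0],
    [1, 0.7, 0, -0.3, 0, 0, 0],
    [1, 0.7, 0, -0.2, 0, 0, 0],
    [1, 0.5, 0, -0.1, 0, 0, 0],
    [1, 0, 0, 0, 0, 0, 0],
    [1, 0, 0, 0, 0, 0, 0]
  ]
}}

```text
t: 64.5
tcp_pos: [0.5382, -0.2484, 0.1395]
eef_rot: [0.052, 0.705, -0.052, 0.705]
ft_force: [0.7, 0.1, 0.4]
finger_gap: 0.0001
```

```bash
python3 - <<'E'
from h import *
s=st();print(loc(s["tcp_pos"],BOX))
im=capture("scene"); crop(im,80,80,160,160,4,"j4.png")
E
```

```text
t 64.5 tcp [ 0.5382 -0.2484  0.1395] x [-0.0003  0.0001 -1.    ] y [0.1473 0.9891 0.    ] f [0.7139 0.11   0.3669] gap 0.0001
[-0.0208  0.0003  0.1395]
```

View pics/j4.png

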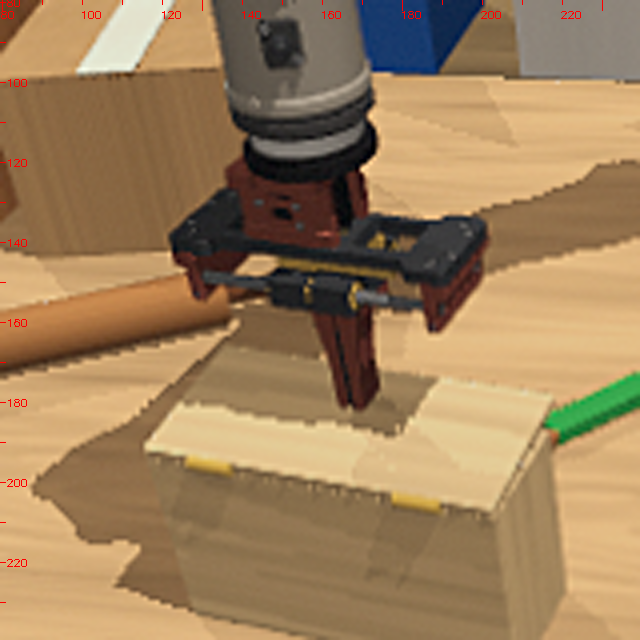

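Call:
{"fn": "play_rows", "kwargs": {
  "deltas": [
    [1, 0.3, 0, 0, 0, 0, 0],
    [1, 0.2, 0, 0, 0, 0, 0],
    [1, 0, 0, 0, 0, 0, 0]
  ]
}}

```text
t: 64.85
tcp_pos: [0.5381, -0.2483, 0.1344]
eef_rot: [0.052, 0.705, -0.052, 0.705]
ft_force: [-0.5, -0.1, -0.9]
finger_gap: 0.0007
```

Call:
{"fn": "play_rows", "kwargs": {
  "deltas": [
    [1, 0.2, 0, 0, 0, 0, 0],
    [1, 0, 0, 0, 0, 0, 0]
  ]
}}

```text
t: 65.05
tcp_pos: [0.5382, -0.2483, 0.1324]
eef_rot: [0.052, 0.705, -0.052, 0.705]
ft_force: [-0.2, -0.0, 0.1]
finger_gap: 0.0008
```

Call:
{"fn": "play_rows", "kwargs": {
  "deltas": [
    [1, 0.1, 0, 0, 0, 0, 0],
    [1, 0, 0, 0, 0, 0, 0]
  ]
}}

```text
t: 65.25
tcp_pos: [0.5382, -0.2484, 0.1316]
eef_rot: [0.052, 0.705, -0.052, 0.705]
ft_force: [0.1, 0.2, 0.0]
finger_gap: 0.0006
```

Call:
{"fn": "play_rows", "kwargs": {
  "deltas": [
    [1, 0.2, 0, 0, 0, 0, 0],
    [1, 0, 0, 0, 0, 0, 0]
  ]
}}

```text
t: 65.45
tcp_pos: [0.5383, -0.2484, 0.1295]
eef_rot: [0.052, 0.705, -0.052, 0.705]
ft_force: [0.3, -0.1, 0.9]
finger_gap: 0.0003
```

Call:
{"fn": "play_rows", "kwargs": {
  "deltas": [
    [1, 0.2, 0, 0, 0, 0, 0],
    [1, 0, 0, 0, 0, 0, 0]
  ]
}}

```text
t: 65.65
tcp_pos: [0.5384, -0.2484, 0.1292]
eef_rot: [0.053, 0.705, -0.052, 0.705]
ft_force: [-5.8, 2.9, 15.6]
finger_gap: 0.0007
```

```bash
python3 - <<'E'
from h import *
s=st();print(loc(s["tcp_pos"],BOX))
im=capture("scene"); crop(im,100,130,120,100,6,"j5.png")
im=capture("top"); crop(im,280,140,120,90,6,"j5t.png")
E
```

```text
t 65.65 tcp [ 0.5384 -0.2484  0.1292] x [ 0.0007  0.0012 -1.    ] y [0.1476 0.9891 0.0012] f [-5.7916  2.8722 15.648 ] gap 0.0007
[-0.0207  0.0002  0.1292]
```

View pics/j5.png

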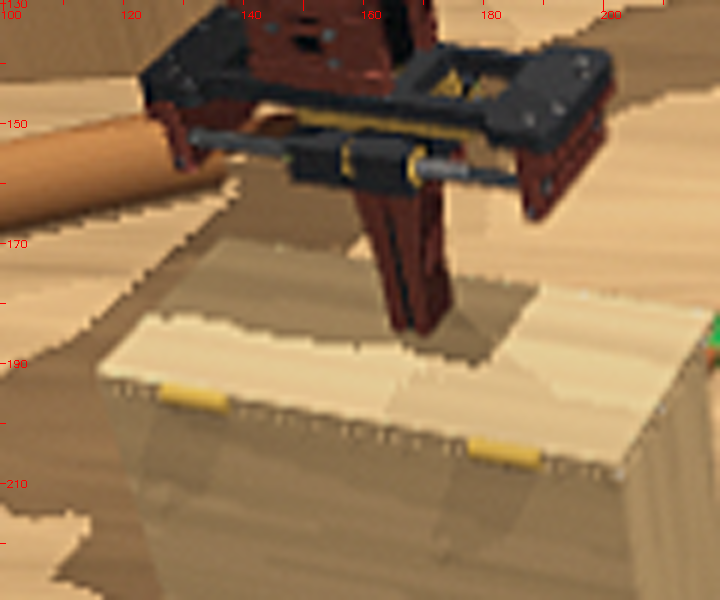

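Call:
{"fn": "play_rows", "kwargs": {
  "deltas": [
    [1, -0.5, 0, 0, 0, 0, 0],
    [1, -2, 0, 0, 0, 0, 0],
    [1, -4, 0, 0, 0, 0, 0],
    [1, -4, 0, 0, 0, 0, 0],
    [1, -3, -2, -4, 0, 0, 0],
    [1, 0, -3, -4, 0, 0, 0],
    [1, 0, -4, 0, 0, 0, 0],
    [1, 0, -4, 0, 0, 0, 0],
    [1, 0, 0, 0, 0, 0, 0]
  ]
}}

```text
t: 66.65
tcp_pos: [0.4402, -0.3696, 0.2612]
eef_rot: [0.054, 0.705, -0.056, 0.705]
ft_force: [-0.4, 0.8, 0.2]
finger_gap: 0.0004
```

```bash
python3 - <<'E'
from h import *
s=st();print(loc(s["tcp_pos"],BOX))
im=capture("scene");cv2.imwrite("pics/k1.png",im[:,:,::-1]); crop(im,100,150,220,130,3.6,"k1s.png")
im=capture("top"); cv2.imwrite("pics/k1t.png",im[:,:,::-1]);crop(im,190,90,210,170,3.8,"k1u.png")
E
```

```text
t 66.65 tcp [ 0.4402 -0.3696  0.2612] x [ 0.0001 -0.0033 -1.    ] y [ 0.1549  0.9879 -0.0033] f [-0.3805  0.8023  0.1849] gap 0.0004
[-0.0998 -0.1342  0.2612]
```

View pics/k1.png

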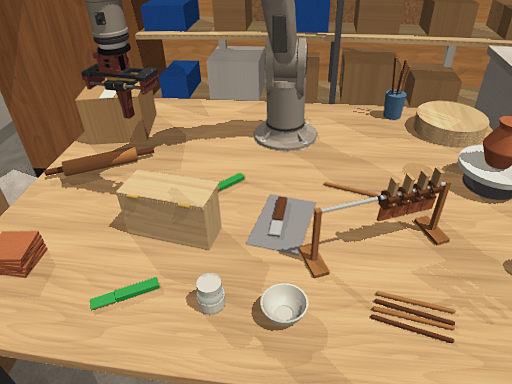

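View pics/k1u.png

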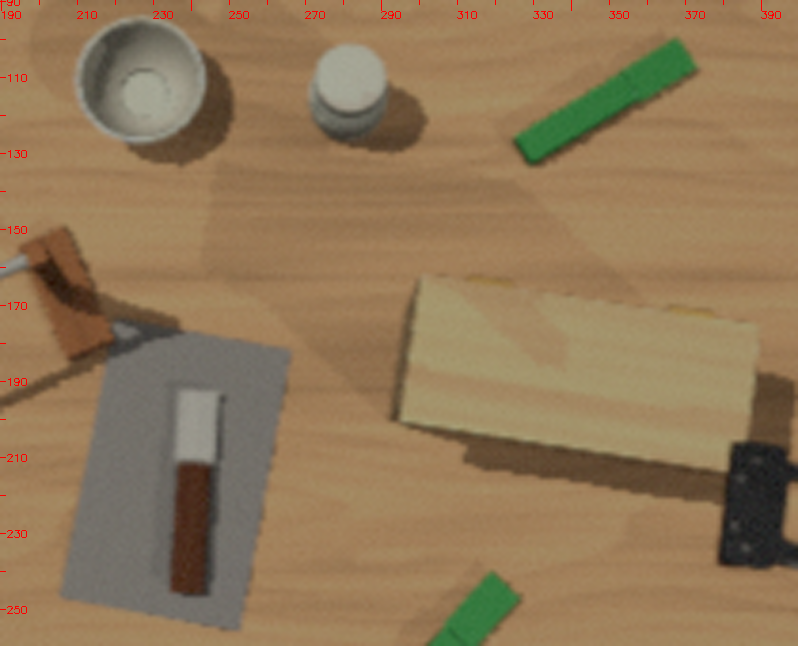

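View pics/k1s.png

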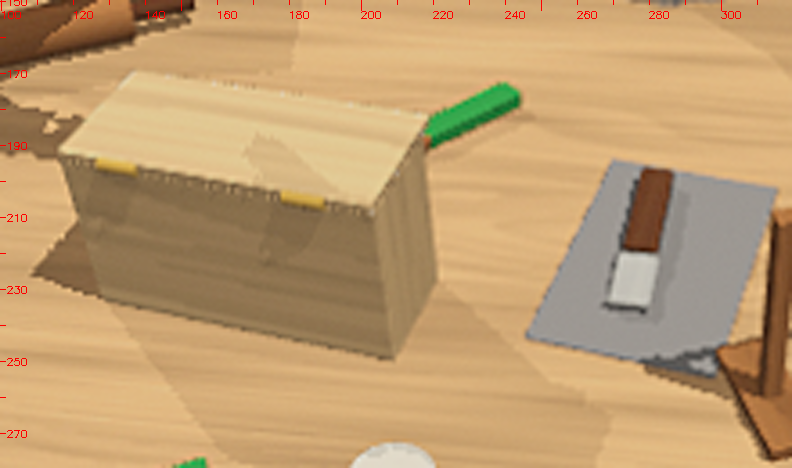

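```bash
python3 - <<'E'
from h import *
a=cv2.imread("pics/top0.png").astype(int);b=cv2.imread("pics/k1t.png").astype(int)
for n,(x,y,w,h) in {"bowl":(205,90,45,40),"jar":(265,98,35,35),"stick":(138,258,64,25)}.items(): print(n,abs(a-b)[y:y+h,x:x+w].mean())
st(); print(robot.sign_off())
E
```

```text
bowl 6.8281481481481485
jar 4.309659863945578
stick 4.117916666666667
t 66.75 tcp [ 0.4425 -0.3648  0.2603] x [-0.0005 -0.     -1.    ] y [ 0.1495  0.9888 -0.0001] f [ 0.7169  0.1722 -0.5261] gap 0.0005
the job is handed in; nothing more can be done
None
```

The job is handed in, at about 67 s. All four hangers hang on the rail past the ring, the lid is shut again and the blade tool lies flat back on its mat. `sign_off` gave no verdict.

I prised the lid with the dark-handled blade and swung it to its stop (about 11 N there), then put the blade back on the mat. All four hangers were in the box. I hooked each one on the box side of the ring and slid it past the ring without lifting it off. Then I pushed the lid shut from behind with closed fingers and pressed it down until it stopped (about 16 N).

**Last checks**
- **Hangers:** they hang at y of about 0.031, 0.069, 0.110 and 0.150 m. The nearest tile edge is about 9 mm past the middle of the ring's edge, with a calibration good to about 2 mm. Tile gaps are about 2–4 mm.
- **Lid:** its corners are back at their starting pixels.
- **Blade:** flat on the mat, within a pixel of where it started. I saw no knock.
- **Bowl, jar and stick:** they look unmoved in both camera pictures. Picture differences there are small, about 4–7 grey levels.

**What disagreed or went wrong**
- **Fingertips:** they end about 8–14 mm behind the TCP, not 8 mm ahead of it as stated. My first two grasps of the blade therefore closed on nothing above the handle. I corrected the height and the third held.
- **Hanger tilt:** the nearest hanger measured 0.02–0.07 rad off upright, and the two cameras disagreed on how much. I took this as normal play on the rail, since all four look alike.

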